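# Contact-test the rail blocks on both ends

### The job

Test every rail block waiting on the blue mat: stand them all on the fixture's bed, stem up, each pushed in until its brass end is felt to seat flush against the contact bar, then press the green button fully down and let it spring back. Then turn every block end for end so that its black end sits flush against the bar in the same way, and press and release the button once more. Finally set all the blocks on the green mat, stem up and wholly on it, without disturbing anything else on the table.

Things in the scene. Friction and masses are not known exactly. Their poses are not given: they have to be found in the camera images.
- fixture: Low fixed test fixture: dark steel bed plate 150 (x) x 320 (y) mm, 8 mm thick, with an aluminium contact bar (25 mm thick, 25 mm high above the bed, 320 mm long) along its far (+x) edge. Origin: centre of the underside; the bar's contact face is the plane x = +50 mm and looks to -x; the free bed before it runs from x = -75 to +50 mm.
- bar_face (a point): middle of the bar's contact face at the height of the bed's top (8 mm above the table); axes as the fixture's: +x points into the bar, y along it. The bar reaches 160 mm either way.
- blue_mat: blue mat fixed to the table, 340 (x) x 140 (y) mm, 4 mm thick, where the untested blocks wait. Origin: centre of its underside.
- green_mat: green mat fixed to the table, 340 (x) x 140 (y) mm, 4 mm thick, for the tested blocks. Origin: centre of its underside.
- control_box: grey control box fixed to the table, 80 x 90 mm, 50 mm high, with the green push button on top. Origin: centre of its underside.
- start_button (a joint): travel of the green spring push button in m: 0 released, 0.006 fully down (5 N); pressed straight down, springs back by itself.
- start_button_top (a point): centre of the top of the green push button (cap 32 mm in diameter); it moves with the button.
- block_a: rail block, 0.3 kg (two or three of a, b, c are present): aluminium body 64 (x) x 50 (y) x 30 (z) mm, brass end at +x, black plastic end at -x; a round steel stem, 20 mm in diameter, rises from the middle of its top, 30 to 65 mm above the underside (26 mm collar up to 36 mm). Grip it by the stem at any yaw, or by its sides. Origin: centre of the underside; z up.
- block_a_brass (a point): centre of this block's brass end face (32 mm from its axis, 15 mm above its underside)
- block_a_black (a point): centre of this block's black end face (32 mm from its axis, 15 mm above its underside)
- block_b: rail block, 0.3 kg (two or three of a, b, c are present): aluminium body 64 (x) x 50 (y) x 30 (z) mm, brass end at +x, black plastic end at -x; a round steel stem, 20 mm in diameter, rises from the middle of its top, 30 to 65 mm above the underside (26 mm collar up to 36 mm). Grip it by the stem at any yaw, or by its sides. Origin: centre of the underside; z up.
- block_b_brass (a point): centre of this block's brass end face (32 mm from its axis, 15 mm above its underside)
- block_b_black (a point): centre of this block's black end face (32 mm from its axis, 15 mm above its underside)
- block_c: rail block, 0.3 kg (two or three of a, b, c are present): aluminium body 64 (x) x 50 (y) x 30 (z) mm, brass end at +x, black plastic end at -x; a round steel stem, 20 mm in diameter, rises from the middle of its top, 30 to 65 mm above the underside (26 mm collar up to 36 mm). Grip it by the stem at any yaw, or by its sides. Origin: centre of the underside; z up.
- block_c_brass (a point): centre of this block's brass end face (32 mm from its axis, 15 mm above its underside)
- block_c_black (a point): centre of this block's black end face (32 mm from its axis, 15 mm above its underside)
- wrench: bystander: steel open-ended wrench 170 mm long lying flat at the side; not to be disturbed. Origin: centre of its underside.
- oil_bottle: bystander: closed oil bottle, 52 mm in diameter, 120 mm high, red cap; not to be disturbed. Origin: centre of its underside.
- brass_union: bystander: brass pipe union, 32 mm in diameter, 40 mm high; not to be disturbed. Origin: centre of its underside.
- solenoid: bystander: blue solenoid coil, 44 mm in diameter, 48 mm high; not to be disturbed. Origin: centre of its underside.
- end_cap: bystander: orange cap, 36 mm in diameter, 22 mm high; not to be disturbed. Origin: centre of its underside.
- screwdriver: bystander: screwdriver 180 mm long, lying at the side; not to be disturbed. Origin: centre of its underside.
- parts_bin: bystander: open red parts bin 140 x 110 x 50 mm; not to be disturbed. Origin: centre of its underside.
Mind the look-alikes: they are no part of the job. Leave any orange look-alike of the block_c alone.

How it is judged:
On the way, in this order (a step that is already met when the one before it is completed fails the run):
1. every block present stands on the bed with its brass end flush against the bar (gap under 3 mm, within 4 degrees) (x of block_a_brass in the frame of bar_face between -0.003 and 0.004 m and y of block_a_brass in the frame of bar_face between -0.15 and 0.15 m and z of each of block_a, block_b, block_c in the frame of bar_face below 0.004 m and angle between each of block_a, block_b, block_c's own z axis and vertical below 0.08 rad and angle between the x axis of each of block_a, block_b, block_c and the x axis of fixture, either way round below 0.07 rad and x of block_b_brass in the frame of bar_face between -0.003 and 0.004 m and y of block_b_brass in the frame of bar_face between -0.15 and 0.15 m and x of block_c_brass in the frame of bar_face between -0.003 and 0.004 m and y of block_c_brass in the frame of bar_face between -0.15 and 0.15 m), for 0.2 s.
2. the button is fully down (over 5 mm) while all blocks are so seated (all of step 1 and value of joint start_button above 0.005 m), for 0.05 s.
3. the button is released (value of joint start_button below 0.001 m), for 0.1 s.
4. every block is turned: its black end flush against the bar (gap under 3 mm, within 4 degrees) (x of block_a_black in the frame of bar_face between -0.003 and 0.004 m and y of block_a_black in the frame of bar_face between -0.15 and 0.15 m and z of each of block_a, block_b, block_c in the frame of bar_face below 0.004 m and angle between each of block_a, block_b, block_c's own z axis and vertical below 0.08 rad and angle between the x axis of each of block_a, block_b, block_c and the x axis of fixture, either way round below 0.07 rad and x of block_b_black in the frame of bar_face between -0.003 and 0.004 m and y of block_b_black in the frame of bar_face between -0.15 and 0.15 m and x of block_c_black in the frame of bar_face between -0.003 and 0.004 m and y of block_c_black in the frame of bar_face between -0.15 and 0.15 m), for 0.2 s.
5. the button is fully down again while all blocks are so seated (all of step 4 and value of joint start_button above 0.005 m), for 0.05 s.
6. the button is released again (value of joint start_button below 0.001 m), for 0.1 s.
At the end, for the whole second after the job is handed in: every block present stands stem up (within 6 degrees), at rest, on the green mat (centre within 150 mm along and 50 mm across of the mat's middle, underside within 4 mm of its top), and the button is released (value of joint start_button below 0.001 m and x of block_a in the frame of green_mat between -0.15 and 0.15 m and y of block_a in the frame of green_mat between -0.05 and 0.05 m and z of each of block_a, block_b, block_c in the frame of green_mat below 0.008 m and angle between each of block_a, block_b, block_c's own z axis and vertical below 0.1 rad and linear speed of each of block_a, block_b, block_c below 0.02 m/s and x of block_b in the frame of green_mat between -0.15 and 0.15 m and y of block_b in the frame of green_mat between -0.05 and 0.05 m and x of block_c in the frame of green_mat between -0.15 and 0.15 m and y of block_c in the frame of green_mat between -0.05 and 0.05 m); the robot touches nothing.
It fails at once if a bystander is moved by more than 30 mm (distance of any of wrench, oil_bottle, brass_union, solenoid, end_cap, screwdriver, parts_bin from where it was at the start of the episode above 0.03 m).
Of block_a, block_b, block_c only 2 to 3 are there at a start; the rules pass over those that are not, and their reading is None.
At some moment in a run one of block_a, block_b, block_c may be knocked a few centimetres aside while the robot is not near it.
It also fails if it takes over 210 s, if anything falls off the work surface, if the arm or the gripper's body presses on something with over 40 N, if the wrist force passes 120 N, or if a joint passes its speed limit or range.

### The arm

A 6-joint arm with a two-finger parallel gripper is mounted at the origin on the work surface. World frame = base frame: x ahead of the robot, y to its left, z up, the work surface at z = 0. Lengths are in m, angles in rad, forces in N, time in s.
With the tool pointing down it reaches from about 0.3 to 0.775 m from the base axis. Payload 14.6 kg.
Tool frame: the origin (TCP) lies at the very end of the fingers, on their centre line; the grasp point (between the pads) lies bot.grip_depth behind it (bot.grip_depth is the distance from the TCP to the grasp point, in m); z points along the fingers, y is the direction in which the jaws open and shut (so a half turn about z gives the same grasp; the last joint's range is limited). The gripper opens to 85 mm and grips with 20 to 120 N. Pads are 22 mm wide; open, the fingers measure 114 mm over their backs; the gripper's body (76 mm by 85 mm) begins 54 mm behind the grasp point. The pads swing forward as they close: fully open they stand 13 mm farther back than shut.
Start: joints at [1.182, 0.3, 1.521, -0, 1.321, -0.067], TCP at [0.174, 0.522, 0.231] pointing down, gripper open.
Joint ranges: [-3.03, 3.03], [-0.79, 2.21], [0.23, 2.52], [-1.04, 4.18], [0, 3.07], [-2.55, 2.55]. Speed limits (rad/s): [2.22, 2.22, 2.57, 3.14, 3.14, 3.14].

### API

Orientations are given as a rotation vector (axis times angle).
In Python, from station import bot, snapshot, get_calibration, job_done, regions_of, mark_of gives the robot as it stands.
- The arm moves only by the shell command python3 -m creep 'ROWS' [FORCE]. ROWS is JSON, a list of rows, each an object of numbers: "tx", "ty", "tz": the shift along the tool's x, y, z in mm; "rx", "ry", "rz": the turn, a rotation vector about the tool's x, y, z in rad; "grip": the opening, from 0 (shut) to 1 (fully open). A call has 1 to 8 rows; each row shifts and turns the pose as measured when the row begins, along the tool's axes as they then stand; what a row does not reach is not made up. A row lasts 1/12 s, in which the tool goes at most 41.7 mm and 7.16 degrees, less where a joint would pass 70% of its speed; a pose out of reach is approached as far as the arm can. A call with a gripper value outside its range is refused whole. The fingers move at their own pace and stop on an object; FORCE is the grip in N (left out, the last holds). Time passes only in rows, so rows that do not move let the fingers close. It gives the time, the measured TCP pose, the force and the opening at its end, in the units of the state.
- bot.get_obs(): the state, without advancing time (a new reading comes with each control period).
- snapshot(name): name is "side" or "top"; returns the picture (384x512x3 uint8, red, green, blue); there is no depth.
- get_calibration(name): a dict with "fx", "fy", "cx", "cy" (pixels), "distortion" ([k1, k2, p1, p2, k3] as OpenCV has them; the pictures are not rectified), "extrinsics" (4x4, takes a point from camera to world coordinates). Camera axes: x right, y down, z forward; pixel columns grow to the right and rows downward; lengths in m; the calibration is good to about 2 mm. A picture is of the moment at which its call begins. get_calibration takes no time and is no camera call.
- job_done(): hands the job in, once; it reports no verdict.
Trained networks look in the newest picture that a camera, given by its name, has taken for a name from the list of things; names that differ only in an ending like _2 or _b are one class to them, and where a whole thing is asked for, a point or a joint stands for the part that bears it (a point fixed in the world has none). Each returns a list of dicts, best first, with "p" (0 to 1); they miss things now and then, are a little off and sometimes report something else, mostly with a low value. They report only what shows in the picture. A call takes as long as a camera call. They do not tell look-alikes from the thing itself.
- regions_of(camera, name): "mask" (384x512 bool, what is visible of it) and "box" ([centre column, centre row, width, height] as shares, 0 to 1, of the picture: columns of its width, rows of its height, round what is visible of it).
- mark_of(camera, name): "location" ([column, row] as shares, 0 to 1, of the picture: columns of its width, rows of its height: a listed point, or the origin of a listed thing).
The state is a dict: "time_s": time; "joint_pos": joint angles; "joint_vel": joint speeds; "joint_torque": joint torques, N m; "tcp_pos": TCP position; "tool_rot": TCP orientation; "wrist_force": force on the tool from outside, world axes, zero at the start; "torque": the same for the moment, N m; "width": opening from 0.0 (shut) to 1.0 (fully open).
Only numpy, scipy, OpenCV 4.12 (cv2) and the standard library are available. Lean on these libraries where they do the work, as an engineer would, in place of code of your own. Each camera call takes 0.05 s, during which the arm holds its last target.

## Working session

There is one attempt and no reset: what is moved stays moved. The work goes in short steps, Python scripts to look and compute and a shell command to move; the robot and the scene stay as the last step left them, time stands still between calls to the robot, and variables do not carry over. Pictures are saved under pics/ and viewed, and the job is handed in when it is done.

```bash
ls; mkdir -p pics
python3 - <<'E'
from station import *
import cv2
o=bot.get_obs();print({k:(v if not hasattr(v,'round') else v) for k,v in o.items()},bot.grip_depth)
for n in('side','top'):
    im=snapshot(n);cv2.imwrite(f'pics/{n}0.png',im[:,:,::-1]);print(get_calibration(n))
E
```

```text
pics
{'time_s': 0.0, 'joint_pos': array([ 1.18238966e+00,  3.00504712e-01,  1.52161005e+00,  5.75572635e-07,
        1.32071334e+00, -6.65901307e-02]), 'joint_vel': array([ 0.00035293, -0.00043746,  0.00053063,  0.00112082,  0.00216077,
       -0.00103201]), 'joint_torque': array([ 3.14772005e-03, -5.43495941e+01, -3.61800671e+01,  4.02145167e-05,
        3.90620131e-03, -2.09758031e-05]), 'tcp_pos': array([0.17386321, 0.52153546, 0.23069063]), 'tool_rot': array([-5.03285065e-01, -3.10073392e+00,  1.89026372e-03]), 'wrist_force': array([0.50155559, 0.46092758, 0.27829047]), 'torque': array([ 0.02968493,  0.01892875, -0.03587915]), 'width': 0.9958660342799347} 0.0187
{'fx': 443.24164410479113, 'fy': 443.24164410479113, 'cx': 260.39305285567775, 'cy': 190.52708476463062, 'distortion': array([0.00231637, 0.        , 0.        , 0.        , 0.        ]), 'extrinsics': array([[ 0.83785919, -0.29384777,  0.46004942, -0.12509964],
       [-0.54557573, -0.4223294 ,  0.72386808, -0.97815026],
       [-0.01841463, -0.85749132, -0.51416879,  0.79253037],
       [ 0.        ,  0.        ,  0.        ,  1.        ]])}
{'fx': 479.29312486965614, 'fy': 479.29312486965614, 'cx': 254.83039689607546, 'cy': 191.58907450688267, 'distortion': array([-0.11792568,  0.        ,  0.        ,  0.        ,  0.        ]), 'extrinsics': array([[-0.01835885, -0.98400194,  0.17720928,  0.20188569],
       [-0.999795  ,  0.0165539 , -0.01165863,  0.03506902],
       [ 0.00853861, -0.17738699, -0.98410414,  1.93782353],
       [ 0.        ,  0.        ,  0.        ,  1.        ]])}
```

View pics/side0.png

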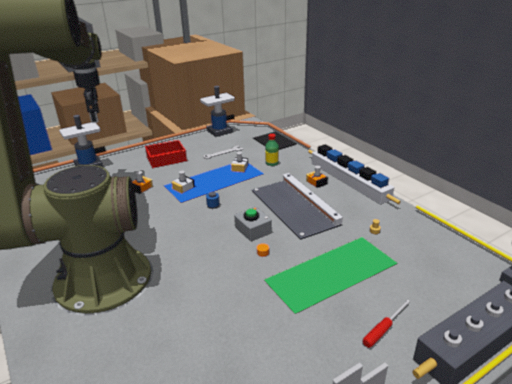

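View pics/top0.png

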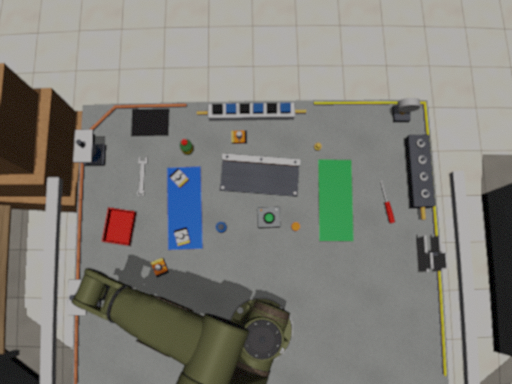

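```bash
cat > h.py <<'E'
import numpy as np,cv2
from station import *
def KD(n):
    c=get_calibration(n);K=np.array([[c['fx'],0,c['cx']],[0,c['fy'],c['cy']],[0,0,1]]);return K,np.array(c['distortion'],float),np.array(c['extrinsics'])
def ray(n,uv):
    K,D,E=KD(n);p=cv2.undistortPoints(np.array([[uv]],float),K,D)[0,0]
    return E[:3,3],E[:3,:3]@np.array([p[0],p[1],1.])
def atz(n,uv,z):
    o,d=ray(n,uv);return o+d*(z-o[2])/d[2]
def proj(n,P):
    K,D,E=KD(n);W=np.linalg.inv(E);return cv2.projectPoints(np.atleast_2d(np.array(P,float)),cv2.Rodrigues(W[:3,:3])[0],W[:3,3],K,D)[0][:,0]
def tri(uvs):
    A=[];b=[]
    for n,uv in uvs:
        o,d=ray(n,uv);d=d/np.linalg.norm(d);M=np.eye(3)-np.outer(d,d);A.append(M);b.append(M@o)
    A=np.vstack(A);b=np.hstack(b);x=np.linalg.lstsq(A,b,rcond=None)[0];return x,np.linalg.norm(A@x-b)
def crop(n,u,v,w,h,s,name,im=None):
    im=snapshot(n) if im is None else im
    u,v=int(u),int(v);c=im[max(0,v-h):v+h,max(0,u-w):u+w,::-1]
    cv2.imwrite('pics/'+name,cv2.resize(c,None,fx=s,fy=s,interpolation=cv2.INTER_CUBIC))
PX=np.array([512,384])
E
python3 - <<'E'
from h import *
names=['fixture','blue_mat','green_mat','control_box','block_a','block_a_brass','block_a_black','start_button_top','solenoid','oil_bottle','end_cap','brass_union','bar_face','parts_bin','wrench','screwdriver']
t=snapshot('top');s=snapshot('side')
crop('top',205,200,100,75,4,'t1.png',t);crop('side',240,185,110,75,3.6,'s1.png',s)
for n in names:
    for c in('top','side'):
        print(n,c,[(round(r['p'],2),(np.array(r['location'])*PX).round(1).tolist()) for r in mark_of(c,n) if r['p']>.2])
print(bot.get_obs()['time_s'])
E
```

```text
fixture top []
fixture side [(0.74, [292.6, 205.0])]
blue_mat top [(0.79, [183.5, 210.6])]
blue_mat side [(0.67, [215.8, 183.0]), (0.24, [214.1, 206.6])]
green_mat top [(0.73, [336.1, 199.0])]
green_mat side [(0.59, [237.0, 169.4]), (0.27, [165.7, 159.6])]
control_box top [(0.84, [269.9, 218.2])]
control_box side [(0.83, [259.0, 234.3])]
block_a top [(0.72, [157.2, 267.8]), (0.71, [269.7, 220.5]), (0.7, [239.6, 138.4]), (0.6, [178.7, 180.3]), (0.46, [182.0, 231.8])]
block_a side [(0.85, [314.1, 182.3]), (0.8, [237.5, 167.3]), (0.69, [140.7, 187.1]), (0.59, [183.2, 188.4])]
block_a_brass top [(0.78, [184.6, 243.2]), (0.65, [294.9, 230.2])]
block_a_brass side [(0.7, [175.5, 189.9]), (0.67, [216.1, 204.3])]
block_a_black top [(0.62, [180.6, 228.6]), (0.39, [294.7, 228.0]), (0.31, [178.0, 179.9])]
block_a_black side [(0.8, [191.6, 179.1]), (0.27, [239.9, 157.3])]
start_button_top top [(0.4, [269.7, 216.0])]
start_button_top side [(0.66, [252.5, 212.4])]
solenoid top [(0.61, [219.4, 227.4])]
solenoid side [(0.49, [212.2, 205.0])]
oil_bottle top [(0.76, [185.7, 149.7])]
oil_bottle side [(0.87, [273.3, 162.2]), (0.32, [167.4, 158.4]), (0.25, [225.2, 156.5])]
end_cap top [(0.48, [295.7, 227.9])]
end_cap side [(0.68, [259.3, 252.3]), (0.25, [237.8, 166.1])]
brass_union top [(0.38, [313.8, 145.7])]
brass_union side [(0.61, [377.9, 231.5])]
bar_face top [(0.68, [260.1, 161.4])]
bar_face side [(0.76, [306.8, 206.5])]
parts_bin top [(0.82, [119.7, 228.9])]
parts_bin side [(0.6, [168.2, 158.6])]
wrench top [(0.57, [145.1, 176.2])]
wrench side [(0.64, [222.4, 151.9])]
screwdriver top [(0.7, [384.7, 202.0])]
screwdriver side [(0.84, [386.4, 327.2]), (0.26, [189.0, 177.8])]
1.8
```

View pics/t1.png

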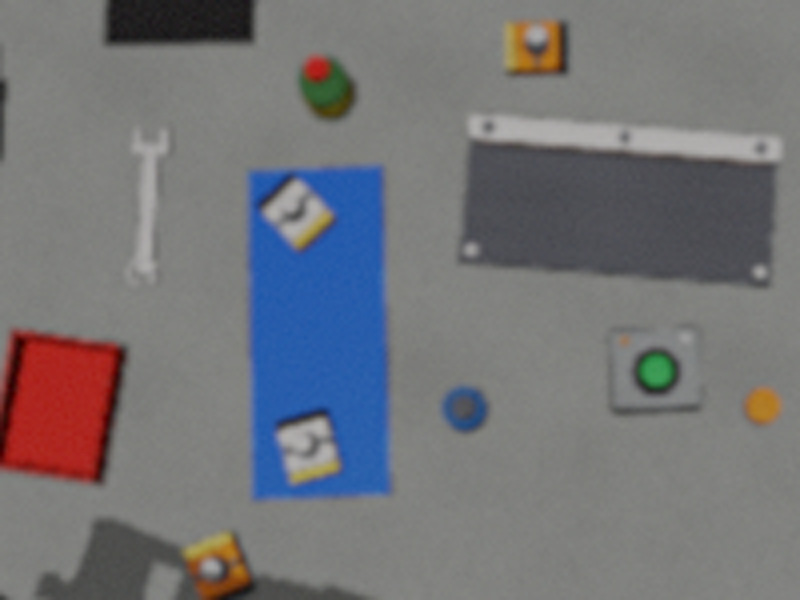

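View pics/s1.png

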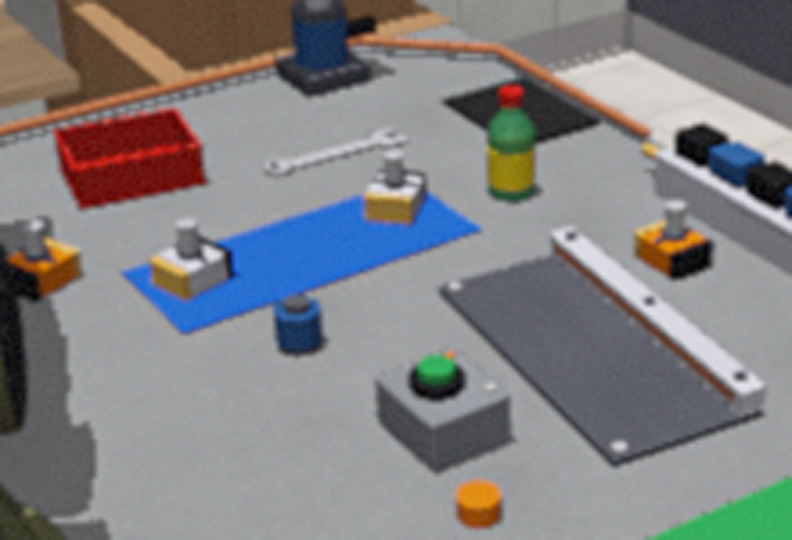

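Run:
```python
from h import *
T=lambda u,v:(105+u/4-.375,125+v/4-.375)
S=lambda u,v:(130+u/3.6-.36,110+v/3.6-.36)
print('far stem',tri([('top',T(297,200)),('side',S(394,153))]))
print('near stem',tri([('top',T(309,440)),('side',S(187,222))]))
for n,p in dict(far=[(295,172),(335,212),(302,250),(260,205)],near=[(276,425),(325,411),(341,470),(295,484)]).items():
    P=np.array([atz('top',T(*q),.034) for q in p]);print(n,P.round(3).tolist(),P.mean(0))
print('bar top', [atz('top',T(*q),.033).round(4).tolist() for q in [(470,115),(782,137),(778,163),(470,141)]])
print('bed', [atz('top',T(*q),.008).round(4).tolist() for q in [(459,263),(769,286)]])
print('bar side', [atz('side',S(*q),.033).round(4).tolist() for q in [(551,235),(744,400),(764,385),(571,223)]])
print('bed side', [atz('side',S(*q),.008).round(4).tolist() for q in [(440,290),(614,464)]])
print('btn',tri([('top',T(657,370)),('side',S(437,367))]), 'ctrl',tri([('top',T(656,369)),('side',S(440,470))]))
print('bottle',tri([('top',T(317,69)),('side',S(511,90))]))
print('sol',tri([('top',T(464,406)),('side',S(297,301))]))
print('cap',atz('top',T(763,405),.022))
print('union',atz('top',(318,146),.04))
for c in [(319,160),(352,160),(354,241),(320,242)]: print('green',atz('top',c,.004).round(4))
for c in [(250,171),(382,167),(391,494),(254,499)]: print('blue',atz('top',T(*c),.004).round(4))
print('orange',atz('top',T(535,45),.03),atz('top',T(217,565),.03))
```

```text
far stem (array([0.6099324 , 0.31585116, 0.07012039]), np.float64(0.003343926778091327))
near stem (array([0.3706161 , 0.30162764, 0.06982646]), np.float64(0.0024580051045902853))
far [[0.649, 0.323, 0.034], [0.607, 0.281, 0.034], [0.568, 0.315, 0.034], [0.616, 0.358, 0.034]] [0.60997016 0.31919598 0.034     ]
near [[0.391, 0.339, 0.034], [0.404, 0.29, 0.034], [0.345, 0.274, 0.034], [0.332, 0.32, 0.034]] [0.36810895 0.30588651 0.034     ]
bar top [[0.7063, 0.1437, 0.033], [0.678, -0.1756, 0.033], [0.6507, -0.1705, 0.033], [0.6789, 0.1438, 0.033]]
bed [[0.5569, 0.1572, 0.008], [0.5276, -0.1594, 0.008]]
bar side [[0.6778, 0.136, 0.033], [0.6446, -0.1845, 0.033], [0.673, -0.1774, 0.033], [0.7083, 0.1447, 0.033]]
bed side [[0.5539, 0.145, 0.008], [0.5238, -0.1672, 0.008]]
btn (array([ 0.43617498, -0.04056234,  0.06576077]), np.float64(0.00026631081820174276)) ctrl (array([ 0.44391963, -0.04072666, -0.0413908 ]), np.float64(0.01013875416626993))
bottle (array([0.73428871, 0.28918594, 0.11767404]), np.float64(0.0012410801416879026))
sol (array([0.40588256, 0.15087739, 0.04417073]), np.float64(0.00021091125169130253))
cap [ 0.40414816 -0.1479775   0.022     ]
union [ 0.72969711 -0.25061725  0.04      ]
green [ 0.6793 -0.2575  0.004 ]
green [ 0.6774 -0.3964  0.004 ]
green [ 0.3397 -0.3865  0.004 ]
green [ 0.3387 -0.2474  0.004 ]
blue [0.6583 0.3741 0.004 ]
blue [0.66   0.2368 0.004 ]
blue [0.3226 0.2274 0.004 ]
blue [0.3195 0.3658 0.004 ]
orange [0.78076502 0.07624298 0.03      ] [0.25312757 0.39767789 0.03      ]
```

```bash
cat > g.py <<'E'
import sys
from h import *
o=bot.get_obs();p=o['tcp_pos'];R=cv2.Rodrigues(np.array(o['tool_rot']))[0]
print('t%.1f'%o['time_s'],'tcp',p.round(4),'yang %.3f'%np.arctan2(R[1,1],R[0,1]),'tilt',R[:2,2].round(4),'q6 %.2f'%o['joint_pos'][5],'F',np.round(o['wrist_force'],1),'w %.3f'%o['width'])
if len(sys.argv)>1:
    a=[float(v) for v in sys.argv[1:]]
    d=R.T@(np.array(a[:3])-p)*1000
    print('tool shift mm',d.round(1),'n>=%.1f'%(np.linalg.norm(d)/41.7))
    if len(a)>3:
        yd=np.array([np.cos(a[3]),np.sin(a[3]),0]);c=R.T@yd
        # rotvec to bring y->yd,z->down
        Rt=np.column_stack([np.cross(yd,[0,0,-1]),yd,[0,0,-1]])
        rv=cv2.Rodrigues(R.T@Rt)[0][:,0];print('rotvec',rv.round(3),'n>=%.1f'%(np.linalg.norm(rv)/.1249))
        d2=Rt.T@(np.array(a[:3])-p)*1000;print('shift in target tool axes',d2.round(1))
E
python3 g.py .370 .303 .15 -1.28
```

```text
t1.8 tcp [0.174  0.5218 0.2313] yang 1.249 tilt [0. 0.] q6 -0.07 F [-0.5 -0.3 -0.3] w 1.001
tool shift mm [-255.2 -145.5   81.3] n>=7.3
rotvec [ 0.    -0.     2.529] n>=20.2
shift in target tool axes [125.1 265.8  81.3]
```

```bash
python3 -m creep '[{"tx":-32,"ty":-18,"tz":10,"grip":1},{"tx":-32,"ty":-18,"tz":10},{"tx":-32,"ty":-18,"tz":10},{"tx":-32,"ty":-18,"tz":10},{"tx":-32,"ty":-18,"tz":10},{"tx":-32,"ty":-18,"tz":10},{"tx":-32,"ty":-18,"tz":10},{"tx":-32,"ty":-18,"tz":10}]' 40; python3 g.py .370 .303 .15 -1.28
python3 -m creep '[{"rz":0.125},{"rz":0.125},{"rz":0.125},{"rz":0.125},{"rz":0.125},{"rz":0.125},{"rz":0.125},{"rz":0.125}]'
python3 -m creep '[{"rz":0.125},{"rz":0.125},{"rz":0.125},{"rz":0.125},{"rz":0.125},{"rz":0.125},{"rz":0.125},{"rz":0.125}]'; python3 g.py .370 .303 .15 -1.28
```

```text
t1.8 tcp [0.174  0.5218 0.2313] yang 1.249 tilt [0. 0.] q6 -0.07 F [-0.5 -0.3 -0.3] w 1.001
tool shift mm [-255.2 -145.5   81.3] n>=7.3
rotvec [ 0.    -0.     2.529] n>=20.2
shift in target tool axes [125.1 265.8  81.3]
t1.8 tcp [0.174  0.5218 0.2313] yang 1.249 tilt [0. 0.] q6 -0.07 F [-0.5 -0.3 -0.3] w 1.001
tool shift mm [-255.2 -145.5   81.3] n>=7.3
rotvec [ 0.    -0.     2.529] n>=20.2
shift in target tool axes [125.1 265.8  81.3]invalid input
invalid input
invalid input
```

```bash
python3 -m creep '[{"tx":-32,"ty":-18,"tz":10,"rx":0,"ry":0,"rz":0,"grip":1}]' 40; python3 -m creep --help; python3 g.py
```

```text
time_s: 1.88
tcp_pos: [0.1967, 0.4971, 0.2225]
tool_rot: [0.498, 3.102, 0.005]
wrist_force: [0.7, 0.2, -0.4]
width: 0.996
t1.9 tcp [0.1967 0.4971 0.2225] yang 1.253 tilt [0.0006 0.0032] q6 -0.13 F [ 0.7  0.2 -0.4] w 0.996invalid input: not JSON, or not a number
```

```bash
python3 -m creep '[{"tx":-32,"ty":-18,"tz":10,"rz":0,"grip":1}]'; python3 -m creep '[{"tx":-32,"ty":-18,"tz":10,"grip":1}]';  python3 -m creep '[{"tx":-32,"ty":-18,"tz":10,"rx":0,"ry":0,"rz":0}]'; python3 g.py
```

```text
t1.9 tcp [0.1967 0.4971 0.2225] yang 1.253 tilt [0.0006 0.0032] q6 -0.13 F [ 0.7  0.2 -0.4] w 0.996invalid input
invalid input
invalid input
```

```bash
python3 -m creep '[{"tx":-32,"ty":-18,"tz":10,"rx":0,"ry":0,"rz":0,"grip":1},{"tx":-32,"ty":-18,"tz":10,"rx":0,"ry":0,"rz":0,"grip":1},{"tx":-32,"ty":-18,"tz":10,"rx":0,"ry":0,"rz":0,"grip":1},{"tx":-32,"ty":-18,"tz":10,"rx":0,"ry":0,"rz":0,"grip":1},{"tx":-32,"ty":-18,"tz":10,"rx":0,"ry":0,"rz":0,"grip":1},{"tx":-32,"ty":-18,"tz":10,"rx":0,"ry":0,"rz":0,"grip":1},{"tx":-32,"ty":-18,"tz":10,"rx":0,"ry":0,"rz":0,"grip":1}]'; python3 g.py .370 .303 .15 -1.28
for i in 1; do python3 -m creep '[{"tx":0,"ty":0,"tz":0,"rx":0,"ry":0,"rz":0.125,"grip":1},{"tx":0,"ty":0,"tz":0,"rx":0,"ry":0,"rz":0.125,"grip":1},{"tx":0,"ty":0,"tz":0,"rx":0,"ry":0,"rz":0.125,"grip":1},{"tx":0,"ty":0,"tz":0,"rx":0,"ry":0,"rz":0.125,"grip":1},{"tx":0,"ty":0,"tz":0,"rx":0,"ry":0,"rz":0.125,"grip":1},{"tx":0,"ty":0,"tz":0,"rx":0,"ry":0,"rz":0.125,"grip":1},{"tx":0,"ty":0,"tz":0,"rx":0,"ry":0,"rz":0.125,"grip":1},{"tx":0,"ty":0,"tz":0,"rx":0,"ry":0,"rz":0.125,"grip":1}]'; done; python3 g.py .370 .303 .15 -1.28
```

```text
time_s: 2.47
tcp_pos: [0.3752, 0.3005, 0.15]
tool_rot: [0.487, 3.101, 0.01]
wrist_force: [0.2, 0.7, 0.6]
width: 1.0
t2.5 tcp [0.3752 0.3005 0.15  ] yang 1.260 tilt [0.0032 0.006 ] q6 -0.66 F [0.2 0.7 0.6] w 1.000
tool shift mm [5.8 0.8 0. ] n>=0.1
rotvec [ 0.004 -0.008  2.54 ] n>=20.3
shift in target tool axes [-4.3 -3.9  0. ]
time_s: 3.13
tcp_pos: [0.3801, 0.2931, 0.1478]
tool_rot: [-1.917, -2.487, -0.006]
wrist_force: [0.2, -0.2, -0.1]
width: 0.997
t3.1 tcp [0.3801 0.2931 0.1478] yang 0.258 tilt [0.0014 0.0037] q6 0.32 F [ 0.2 -0.2 -0.1] w 0.997
tool shift mm [12.1 -7.3 -2.2] n>=0.3
rotvec [-1.000e-03 -4.000e-03  1.538e+00] n>=12.3
shift in target tool axes [ -6.9 -12.3  -2.2]
```

```bash
python3 -m creep '[{"tx":0,"ty":0,"tz":0,"rx":0,"ry":0,"rz":0.125,"grip":1},{"tx":0,"ty":0,"tz":0,"rx":0,"ry":0,"rz":0.125,"grip":1},{"tx":0,"ty":0,"tz":0,"rx":0,"ry":0,"rz":0.125,"grip":1},{"tx":0,"ty":0,"tz":0,"rx":0,"ry":0,"rz":0.125,"grip":1},{"tx":0,"ty":0,"tz":0,"rx":0,"ry":0,"rz":0.125,"grip":1},{"tx":0,"ty":0,"tz":0,"rx":0,"ry":0,"rz":0.125,"grip":1},{"tx":0,"ty":0,"tz":0,"rx":0,"ry":0,"rz":0.125,"grip":1},{"tx":0,"ty":0,"tz":0,"rx":0,"ry":0,"rz":0.125,"grip":1}]'; python3 -m creep '[{"tx":0,"ty":0,"tz":0,"rx":0,"ry":0,"rz":0.125,"grip":1},{"tx":0,"ty":0,"tz":0,"rx":0,"ry":0,"rz":0.125,"grip":1},{"tx":0,"ty":0,"tz":0,"rx":0,"ry":0,"rz":0.125,"grip":1},{"tx":0,"ty":0,"tz":0,"rx":0,"ry":0,"rz":0.125,"grip":1},{"tx":0,"ty":0,"tz":0,"rx":0,"ry":0,"rz":0.03,"grip":1}]'; python3 g.py .370 .303 .044 -1.28
python3 - <<'E'
from h import *
crop('top',205,200,100,75,4,'t2.png');crop('side',240,185,110,75,3.6,'s2.png')
E
```

```text
time_s: 3.8
tcp_pos: [0.3804, 0.2933, 0.1483]
tool_rot: [-2.873, -1.263, -0.006]
wrist_force: [0.1, -0.2, -0.4]
width: 1.001
time_s: 4.22
tcp_pos: [0.3806, 0.2934, 0.1487]
tool_rot: [-3.104, -0.455, -0.006]
wrist_force: [-0.3, -0.3, 0.0]
width: 0.997
t4.2 tcp [0.3806 0.2934 0.1487] yang -1.280 tilt [0.003  0.0048] q6 1.86 F [-0.3 -0.3  0. ] w 0.997
tool shift mm [ -7.8 -11.9 104.7] n>=2.5
rotvec [-0.004 -0.004  0.   ] n>=0.0
shift in target tool axes [ -7.4 -12.3 104.7]
```

View pics/s2.png

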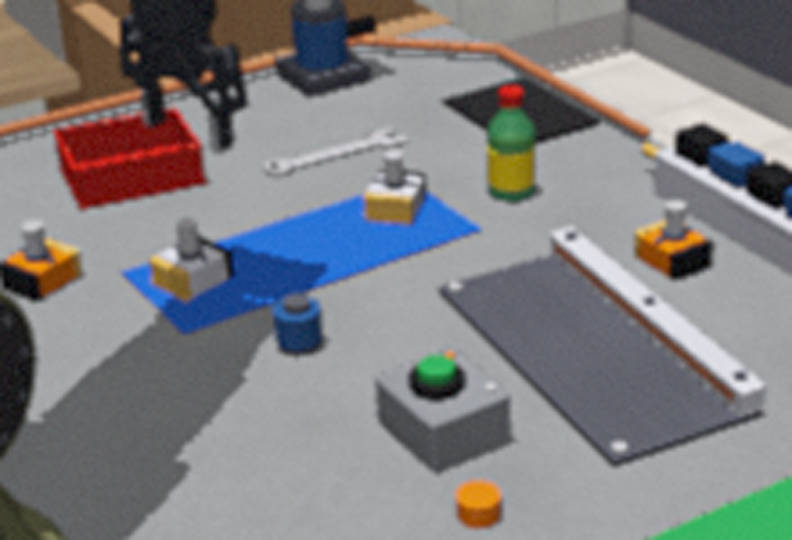

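View pics/t2.png

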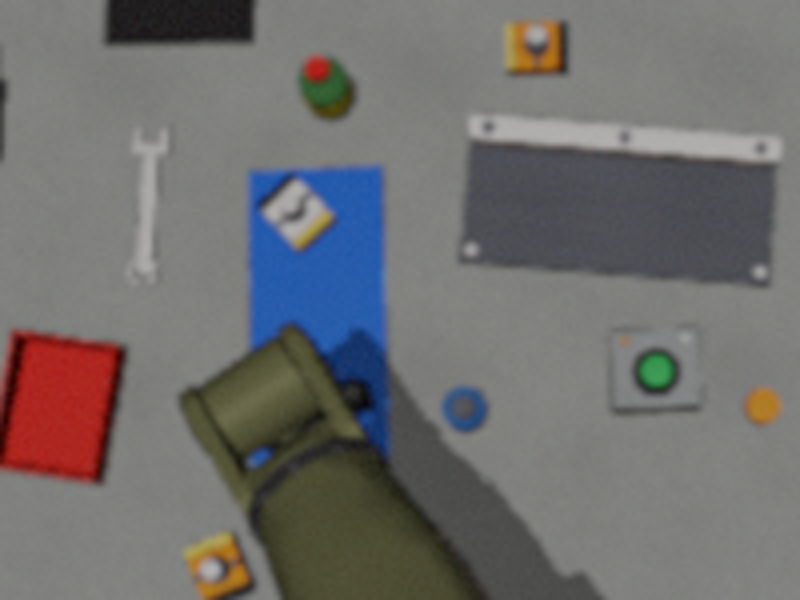

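```bash
python3 -m creep '[{"tx":-4,"ty":-6,"tz":15,"rx":0,"ry":0,"rz":0,"grip":1},{"tx":-4,"ty":-6,"tz":20,"rx":0,"ry":0,"rz":0,"grip":1},{"tx":0,"ty":0,"tz":15,"rx":0,"ry":0,"rz":0,"grip":1},{"tx":0,"ty":0,"tz":0,"rx":0,"ry":0,"rz":0,"grip":1}]'; python3 g.py .370 .303 .045 -1.28
```

```text
time_s: 4.65
tcp_pos: [0.37, 0.3035, 0.0983]
tool_rot: [-3.099, -0.478, -0.011]
wrist_force: [0.3, -0.1, -0.4]
width: 1.0
t4.7 tcp [0.37   0.3035 0.0983] yang -1.265 tilt [0.0061 0.0068] q6 1.87 F [ 0.3 -0.1 -0.4] w 1.000
tool shift mm [-0.6  0.7 53.3] n>=1.3
rotvec [-0.005 -0.008  0.015] n>=0.1
shift in target tool axes [-0.1  0.5 53.3]
```

```bash
python3 -m creep '[{"tx":0,"ty":0,"tz":18,"rx":-0.005,"ry":-0.008,"rz":0,"grip":1},{"tx":0,"ty":0,"tz":18,"rx":0,"ry":0,"rz":0,"grip":1},{"tx":0,"ty":0,"tz":16,"rx":0,"ry":0,"rz":0,"grip":1},{"tx":0,"ty":0,"tz":0,"rx":0,"ry":0,"rz":0,"grip":1}]';  python3 g.py .370 .303 .045; python3 -m creep '[{"tx":0,"ty":0,"tz":0,"rx":0,"ry":0,"rz":0,"grip":0},{"tx":0,"ty":0,"tz":0,"rx":0,"ry":0,"rz":0,"grip":0},{"tx":0,"ty":0,"tz":0,"rx":0,"ry":0,"rz":0,"grip":0},{"tx":0,"ty":0,"tz":0,"rx":0,"ry":0,"rz":0,"grip":0},{"tx":0,"ty":0,"tz":0,"rx":0,"ry":0,"rz":0,"grip":0},{"tx":0,"ty":0,"tz":0,"rx":0,"ry":0,"rz":0,"grip":0},{"tx":0,"ty":0,"tz":0,"rx":0,"ry":0,"rz":0,"grip":0},{"tx":0,"ty":0,"tz":0,"rx":0,"ry":0,"rz":0,"grip":0}]' 60;  python3 g.py
```

```text
time_s: 4.98
tcp_pos: [0.3713, 0.3043, 0.0472]
tool_rot: [-3.103, -0.49, -0.003]
wrist_force: [-0.1, -0.1, -0.9]
width: 1.003
t5.0 tcp [0.3713 0.3043 0.0472] yang -1.258 tilt [0.002  0.0009] q6 1.87 F [-0.1 -0.1 -0.9] w 1.003
tool shift mm [-1.7  0.9  2.2] n>=0.1
time_s: 5.65
tcp_pos: [0.3733, 0.3055, 0.0527]
tool_rot: [-3.099, -0.494, -0.012]
wrist_force: [-0.1, -0.7, -1.6]
width: 0.209
t5.7 tcp [0.3733 0.3055 0.0527] yang -1.255 tilt [0.0068 0.0043] q6 1.87 F [-0.1 -0.7 -1.6] w 0.209
```

```bash
python3 -m creep '[{"tx":0,"ty":0,"tz":0,"rx":0,"ry":0,"rz":0,"grip":0.5},{"tx":0,"ty":0,"tz":4,"rx":-0.003,"ry":-0.007,"rz":0,"grip":0.5},{"tx":0,"ty":0,"tz":4,"rx":0,"ry":0,"rz":0,"grip":0.5},{"tx":0,"ty":0,"tz":1,"rx":0,"ry":0,"rz":0,"grip":0.5}]';  python3 g.py .370 .303 .045; python3 -m creep '[{"tx":0,"ty":0,"tz":0.5,"rx":0,"ry":0,"rz":0,"grip":0},{"tx":0,"ty":0,"tz":0.5,"rx":0,"ry":0,"rz":0,"grip":0},{"tx":0,"ty":0,"tz":0.5,"rx":0,"ry":0,"rz":0,"grip":0},{"tx":0,"ty":0,"tz":0.5,"rx":0,"ry":0,"rz":0,"grip":0},{"tx":0,"ty":0,"tz":0.5,"rx":0,"ry":0,"rz":0,"grip":0}]' 60;  python3 g.py
```

```text
time_s: 5.98
tcp_pos: [0.3736, 0.3056, 0.0433]
tool_rot: [3.102, 0.494, 0.002]
wrist_force: [-0.5, -0.1, -0.4]
width: 0.499
t6.0 tcp [0.3736 0.3056 0.0433] yang -1.255 tilt [ 0.0013 -0.0008] q6 1.87 F [-0.5 -0.1 -0.4] w 0.499
tool shift mm [-4.2  1.4 -1.7] n>=0.1
time_s: 6.4
tcp_pos: [0.3736, 0.3058, 0.0415]
tool_rot: [3.101, 0.494, 0.001]
wrist_force: [-4.3, -2.5, 9.6]
width: 0.211
t6.4 tcp [0.3736 0.3058 0.0415] yang -1.255 tilt [ 0.0007 -0.0012] q6 1.87 F [-4.3 -2.5  9.6] w 0.211
```

```bash
python3 -m creep '[{"tx":0,"ty":0,"tz":-5,"rx":0,"ry":0,"rz":0,"grip":0},{"tx":0,"ty":0,"tz":-15,"rx":0,"ry":0,"rz":0,"grip":0},{"tx":0,"ty":0,"tz":-30,"rx":0,"ry":0,"rz":0,"grip":0},{"tx":0,"ty":0,"tz":-30,"rx":0,"ry":0,"rz":0,"grip":0},{"tx":0,"ty":0,"tz":-30,"rx":0,"ry":0,"rz":0,"grip":0},{"tx":0,"ty":0,"tz":-10,"rx":0,"ry":0,"rz":0,"grip":0},{"tx":0,"ty":0,"tz":0,"rx":0,"ry":0,"rz":0,"grip":0}]';  python3 g.py .619 -.083 .15 1.477
python3 - <<'E'
from h import *
crop('top',185,205,60,45,6,'t3.png');crop('side',200,175,80,60,5,'s3.png')
E
```

```text
time_s: 6.98
tcp_pos: [0.3719, 0.3049, 0.1662]
tool_rot: [3.099, 0.494, -0.007]
wrist_force: [0.1, 0.0, -1.5]
width: 0.213
t7.0 tcp [0.3719 0.3049 0.1662] yang -1.255 tilt [-0.0039 -0.0044] q6 1.87 F [ 0.1  0.  -1.5] w 0.213
tool shift mm [114.3 445.4  17. ] n>=11.0
rotvec [-0.006  0.006 -2.732] n>=21.9
shift in target tool axes [-282.3 -363.    16.2]
```

View pics/s3.png

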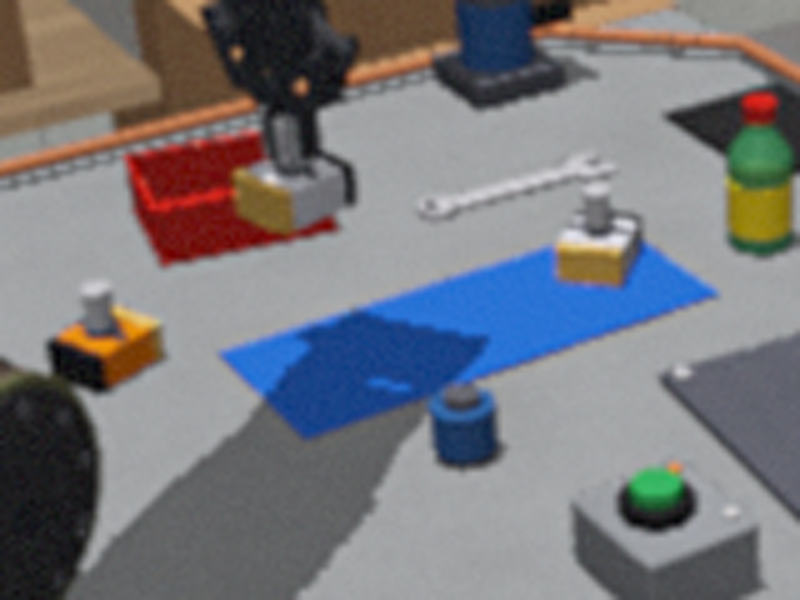

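```bash
python3 -m creep '[{"tx":9,"ty":36,"tz":0,"rx":0,"ry":0,"rz":0,"grip":0},{"tx":9,"ty":36,"tz":0,"rx":0,"ry":0,"rz":0,"grip":0},{"tx":9,"ty":36,"tz":0,"rx":0,"ry":0,"rz":0,"grip":0},{"tx":9,"ty":36,"tz":0,"rx":0,"ry":0,"rz":0,"grip":0},{"tx":9,"ty":36,"tz":0,"rx":0,"ry":0,"rz":0,"grip":0},{"tx":9,"ty":36,"tz":0,"rx":0,"ry":0,"rz":0,"grip":0},{"tx":9,"ty":36,"tz":0,"rx":0,"ry":0,"rz":0,"grip":0},{"tx":9,"ty":36,"tz":0,"rx":0,"ry":0,"rz":0,"grip":0}]';  python3 g.py .619 -.083 .15 1.477;python3 -m creep '[{"tx":9,"ty":36,"tz":0,"rx":0,"ry":0,"rz":0,"grip":0},{"tx":9,"ty":36,"tz":0,"rx":0,"ry":0,"rz":0,"grip":0},{"tx":9,"ty":36,"tz":0,"rx":0,"ry":0,"rz":0,"grip":0},{"tx":0,"ty":0,"tz":0,"rx":0,"ry":0,"rz":-0.1,"grip":0},{"tx":0,"ty":0,"tz":0,"rx":0,"ry":0,"rz":-0.12,"grip":0},{"tx":0,"ty":0,"tz":0,"rx":0,"ry":0,"rz":-0.12,"grip":0},{"tx":0,"ty":0,"tz":0,"rx":0,"ry":0,"rz":-0.12,"grip":0},{"tx":0,"ty":0,"tz":0,"rx":0,"ry":0,"rz":-0.12,"grip":0}]';  python3 g.py .619 -.083 .15 1.477
```

```text
time_s: 7.75
tcp_pos: [0.5285, 0.0467, 0.1512]
tool_rot: [3.094, 0.511, -0.04]
wrist_force: [0.4, 1.1, -2.2]
width: 0.212
t7.8 tcp [0.5285 0.0467 0.1512] yang -1.243 tilt [-0.0242 -0.0092] q6 1.27 F [ 0.4  1.1 -2.2] w 0.212
tool shift mm [ 44.  151.9   0.2] n>=3.8
rotvec [-0.035  0.009 -2.72 ] n>=21.8
shift in target tool axes [-102.3 -120.7    1.2]
time_s: 8.42
tcp_pos: [0.5879, -0.0608, 0.1317]
tool_rot: [-2.802, -1.384, 0.072]
wrist_force: [-0.4, 0.3, -1.9]
width: 0.212
t8.4 tcp [ 0.5879 -0.0608  0.1317] yang -0.654 tilt [-0.0482 -0.0062] q6 0.50 F [-0.4  0.3 -1.9] w 0.212
tool shift mm [  0.6  37.5 -19.6] n>=1.0
rotvec [-0.057 -0.017 -2.13 ] n>=17.1
shift in target tool axes [-33.  -19.2 -18.3]
```

```bash
cat >> g.py <<'E'
zt=R.T@np.array([0,0,-1.]);ax=np.cross([0,0,1],zt);print('level rx,ry',ax[:2].round(3))
E
python3 -m creep '[{"tx":0,"ty":0,"tz":-20,"rx":-0.02,"ry":0.045,"rz":0,"grip":0},{"tx":0,"ty":0,"tz":0,"rx":0,"ry":0,"rz":-0.12,"grip":0},{"tx":0,"ty":0,"tz":0,"rx":0,"ry":0,"rz":-0.12,"grip":0},{"tx":0,"ty":0,"tz":0,"rx":0,"ry":0,"rz":-0.12,"grip":0},{"tx":0,"ty":0,"tz":0,"rx":0,"ry":0,"rz":-0.12,"grip":0},{"tx":0,"ty":0,"tz":0,"rx":0,"ry":0,"rz":-0.12,"grip":0},{"tx":0,"ty":0,"tz":0,"rx":0,"ry":0,"rz":-0.12,"grip":0},{"tx":0,"ty":0,"tz":0,"rx":0,"ry":0,"rz":-0.12,"grip":0}]';  python3 g.py .619 -.083 .15 1.477
```

```text
time_s: 9.08
tcp_pos: [0.5831, -0.0602, 0.1345]
tool_rot: [-1.94, -2.425, -0.001]
wrist_force: [0.3, 0.1, -2.3]
width: 0.211
t9.1 tcp [ 0.5831 -0.0602  0.1345] yang 0.221 tilt [-0.0279  0.0229] q6 -0.40 F [ 0.3  0.1 -2.3] w 0.211
tool shift mm [-29.7  29.7 -17. ] n>=1.1
rotvec [-1.000e-03 -3.900e-02 -1.256e+00] n>=10.1
shift in target tool axes [-37.9 -19.3 -15.5]
level rx,ry [-0.022 -0.028]
```

```bash
python3 -m creep '[{"tx":0,"ty":0,"tz":-10,"rx":-0.022,"ry":-0.028,"rz":0,"grip":0},{"tx":0,"ty":0,"tz":0,"rx":0,"ry":0,"rz":-0.12,"grip":0},{"tx":0,"ty":0,"tz":0,"rx":0,"ry":0,"rz":-0.12,"grip":0},{"tx":0,"ty":0,"tz":0,"rx":0,"ry":0,"rz":-0.12,"grip":0},{"tx":0,"ty":0,"tz":0,"rx":0,"ry":0,"rz":-0.12,"grip":0},{"tx":0,"ty":0,"tz":0,"rx":0,"ry":0,"rz":-0.12,"grip":0},{"tx":0,"ty":0,"tz":0,"rx":0,"ry":0,"rz":-0.12,"grip":0},{"tx":0,"ty":0,"tz":0,"rx":0,"ry":0,"rz":-0.12,"grip":0}]';  python3 g.py .619 -.083 .15 1.477
```

```text
time_s: 9.75
tcp_pos: [0.5798, -0.0597, 0.1375]
tool_rot: [-0.782, -3.041, 0.012]
wrist_force: [-0.4, -0.6, -1.8]
width: 0.217
t9.8 tcp [ 0.5798 -0.0597  0.1375] yang 1.067 tilt [-0.0035 -0.007 ] q6 -1.23 F [-0.4 -0.6 -1.8] w 0.217
tool shift mm [-45.6  -1.6 -12.5] n>=1.1
rotvec [-0.008 -0.001 -0.41 ] n>=3.3
shift in target tool axes [-41.2 -19.6 -12.5]
level rx,ry [-0.008  0.   ]
```

Run:
```python
from h import *
crop('top',255,190,60,45,6,'t4.png');crop('side',300,195,80,60,5,'s4.png')
```

View pics/s4.png

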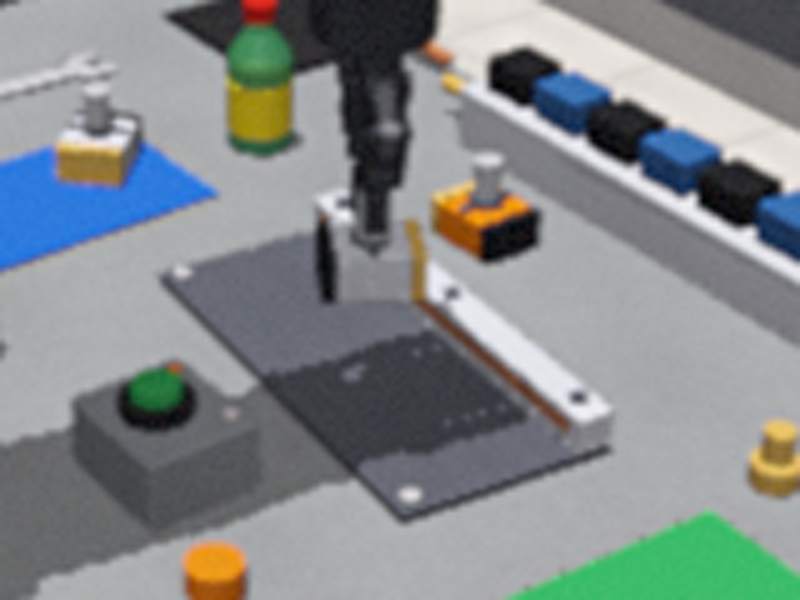

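```bash
python3 -m creep '[{"tx":0,"ty":0,"tz":0,"rx":-0.008,"ry":0,"rz":-0.1,"grip":0},{"tx":0,"ty":0,"tz":0,"rx":0,"ry":0,"rz":-0.12,"grip":0},{"tx":0,"ty":0,"tz":0,"rx":0,"ry":0,"rz":-0.11,"grip":0},{"tx":0,"ty":0,"tz":0,"rx":0,"ry":0,"rz":-0.08,"grip":0},{"tx":-13,"ty":-6,"tz":4,"rx":0,"ry":0,"rz":0,"grip":0},{"tx":-13,"ty":-6,"tz":6,"rx":0,"ry":0,"rz":0,"grip":0},{"tx":-11,"ty":-6,"tz":6,"rx":0,"ry":0,"rz":0,"grip":0},{"tx":0,"ty":0,"tz":0,"rx":0,"ry":0,"rz":0,"grip":0}]';  python3 g.py .619 -.083 .06 1.477
```

```text
time_s: 10.52
tcp_pos: [0.6142, -0.0818, 0.1192]
tool_rot: [0.219, 3.132, -0.006]
wrist_force: [1.1, -0.3, -2.5]
width: 0.213
t10.5 tcp [ 0.6142 -0.0818  0.1192] yang 1.431 tilt [ 0.0018 -0.004 ] q6 -1.62 F [ 1.1 -0.3 -2.5] w 0.213
tool shift mm [-4.8 -0.3 59.2] n>=1.4
rotvec [-0.004  0.002 -0.046] n>=0.4
shift in target tool axes [-4.9 -0.8 59.2]
level rx,ry [-0.004  0.002]
```

```bash
python3 -m creep '[{"tx":0,"ty":0,"tz":15,"rx":-0.004,"ry":0.002,"rz":-0.045,"grip":0},{"tx":0,"ty":0,"tz":18,"rx":0,"ry":0,"rz":0,"grip":0},{"tx":0,"ty":0,"tz":15,"rx":0,"ry":0,"rz":0,"grip":0},{"tx":0,"ty":0,"tz":5,"rx":0,"ry":0,"rz":0,"grip":0},{"tx":0,"ty":0,"tz":0,"rx":0,"ry":0,"rz":0,"grip":0}]';  python3 g.py .619 -.083 .047 1.477
python3 - <<'E'
from h import *
crop('top',255,190,60,45,6,'t5.png');crop('side',300,195,60,45,7,'s5.png')
E
```

```text
time_s: 10.93
tcp_pos: [0.6131, -0.0811, 0.0643]
tool_rot: [0.192, 3.134, -0.002]
wrist_force: [-0.3, 0.5, -1.8]
width: 0.21
t10.9 tcp [ 0.6131 -0.0811  0.0643] yang 1.448 tilt [ 0.0015 -0.0015] q6 -1.64 F [-0.3  0.5 -1.8] w 0.210
tool shift mm [-6.  -1.1 17.3] n>=0.4
rotvec [-0.001  0.002 -0.029] n>=0.2
shift in target tool axes [-6.  -1.3 17.3]
level rx,ry [-0.001  0.002]
```

View pics/s5.png

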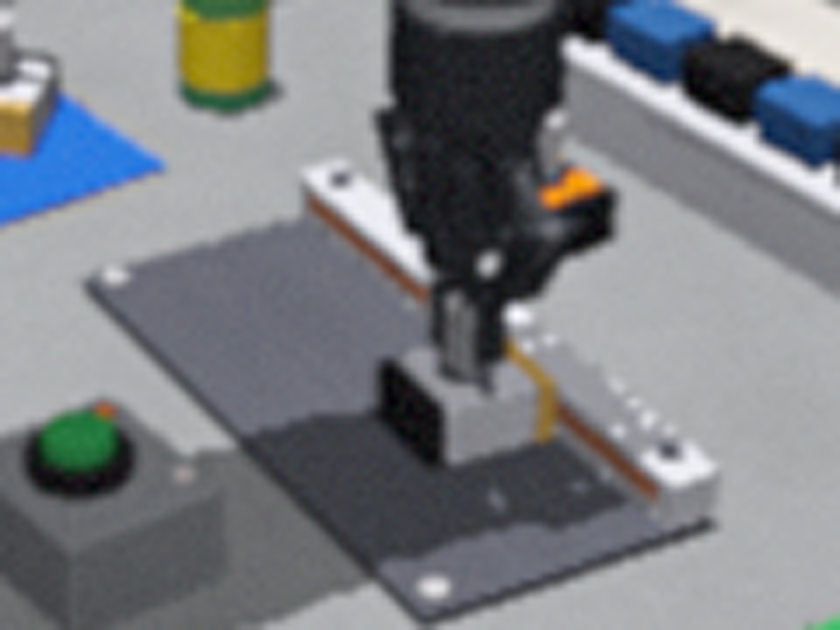

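```bash
python3 -m creep '[{"tx":0,"ty":0,"tz":7,"rx":0,"ry":0,"rz":-0.02,"grip":0},{"tx":0,"ty":0,"tz":6,"rx":0,"ry":0,"rz":-0.02,"grip":0},{"tx":0,"ty":0,"tz":2,"rx":0,"ry":0,"rz":0,"grip":0},{"tx":0,"ty":0,"tz":2,"rx":0,"ry":0,"rz":0,"grip":0}]';  python3 g.py .619 -.083 .047 1.477
```

```text
time_s: 11.37
tcp_pos: [0.6152, -0.0813, 0.0506]
tool_rot: [0.123, 3.131, -0.004]
wrist_force: [0.6, -0.4, -2.0]
width: 0.209
t11.4 tcp [ 0.6152 -0.0813  0.0506] yang 1.492 tilt [ 0.0084 -0.0029] q6 -1.68 F [ 0.6 -0.4 -2. ] w 0.209
tool shift mm [-3.9 -1.4  3.7] n>=0.1
rotvec [-0.002  0.009  0.015] n>=0.1
shift in target tool axes [-4.  -1.3  3.6]
level rx,ry [-0.002  0.009]
```

```bash
python3 -m creep '[{"tx":0,"ty":0,"tz":1.5,"rx":0,"ry":0.008,"rz":0.01,"grip":0},{"tx":0,"ty":0,"tz":1.5,"rx":0,"ry":0,"rz":0,"grip":0},{"tx":0,"ty":0,"tz":1,"rx":0,"ry":0,"rz":0,"grip":0}]';  python3 g.py .619 -.083 .045 1.477;  python3 -m creep '[{"tx":0,"ty":0,"tz":0.5,"rx":0,"ry":0,"rz":0,"grip":0},{"tx":0,"ty":0,"tz":0.5,"rx":0,"ry":0,"rz":0,"grip":0}]';  python3 g.py .619 -.083 .045 1.477
```

```text
time_s: 11.62
tcp_pos: [0.6153, -0.0813, 0.0463]
tool_rot: [-0.142, -3.138, 0.004]
wrist_force: [-0.5, -0.4, -2.2]
width: 0.214
t11.6 tcp [ 0.6153 -0.0813  0.0463] yang 1.480 tilt [-0.0003 -0.0022] q6 -1.67 F [-0.5 -0.4 -2.2] w 0.214
tool shift mm [-3.8 -1.3  1.3] n>=0.1
rotvec [-0.002 -0.     0.003] n>=0.0
shift in target tool axes [-3.8 -1.3  1.3]
level rx,ry [-0.002 -0.   ]
time_s: 11.78
tcp_pos: [0.6155, -0.0815, 0.0458]
tool_rot: [0.142, 3.138, -0.004]
wrist_force: [-4.2, -0.8, 7.1]
width: 0.213
t11.8 tcp [ 0.6155 -0.0815  0.0458] yang 1.480 tilt [-0.0001 -0.0024] q6 -1.67 F [-4.2 -0.8  7.1] w 0.213
tool shift mm [-3.7 -1.2  0.8] n>=0.1
rotvec [-0.002  0.     0.003] n>=0.0
shift in target tool axes [-3.7 -1.2  0.8]
level rx,ry [-0.002  0.   ]
```

```bash
python3 -m creep '[{"tx":-2,"ty":0,"tz":-0.3,"rx":0,"ry":0,"rz":0,"grip":0},{"tx":-2,"ty":0,"tz":0,"rx":0,"ry":0,"rz":0,"grip":0},{"tx":-2,"ty":0,"tz":0,"rx":0,"ry":0,"rz":0,"grip":0}]';  python3 g.py;  python3 -m creep '[{"tx":-1.5,"ty":0,"tz":0,"rx":0,"ry":0,"rz":0,"grip":0},{"tx":-1.5,"ty":0,"tz":0,"rx":0,"ry":0,"rz":0,"grip":0}]';  python3 g.py
```

```text
time_s: 12.03
tcp_pos: [0.6218, -0.0821, 0.0465]
tool_rot: [0.143, 3.138, -0.004]
wrist_force: [-0.3, 0.9, -2.2]
width: 0.21
t12.0 tcp [ 0.6218 -0.0821  0.0465] yang 1.480 tilt [ 0.0006 -0.0025] q6 -1.67 F [-0.3  0.9 -2.2] w 0.210
level rx,ry [-0.002  0.001]
time_s: 12.2
tcp_pos: [0.6253, -0.0824, 0.0463]
tool_rot: [0.143, 3.138, -0.004]
wrist_force: [-0.1, -0.3, -2.0]
width: 0.208
t12.2 tcp [ 0.6253 -0.0824  0.0463] yang 1.480 tilt [ 0.0007 -0.0025] q6 -1.67 F [-0.1 -0.3 -2. ] w 0.208
level rx,ry [-0.002  0.001]
```

```bash
python3 -m creep '[{"tx":-1,"ty":0,"tz":0.1,"rx":0,"ry":0,"rz":0,"grip":0},{"tx":-1,"ty":0,"tz":0.1,"rx":0,"ry":0,"rz":0,"grip":0}]';  python3 g.py;  python3 -m creep '[{"tx":-1,"ty":0,"tz":0,"rx":0,"ry":0,"rz":0,"grip":0},{"tx":-1,"ty":0,"tz":0,"rx":0,"ry":0,"rz":0,"grip":0}]';  python3 g.py
```

```text
time_s: 12.37
tcp_pos: [0.6276, -0.0826, 0.0459]
tool_rot: [0.143, 3.138, -0.004]
wrist_force: [0.5, -0.1, -1.7]
width: 0.213
t12.4 tcp [ 0.6276 -0.0826  0.0459] yang 1.480 tilt [ 0.0005 -0.0024] q6 -1.67 F [ 0.5 -0.1 -1.7] w 0.213
level rx,ry [-0.002  0.001]
time_s: 12.53
tcp_pos: [0.6296, -0.0828, 0.0459]
tool_rot: [0.143, 3.138, -0.004]
wrist_force: [-6.9, -1.3, 4.8]
width: 0.218
t12.5 tcp [ 0.6296 -0.0828  0.0459] yang 1.480 tilt [-0.0001 -0.0024] q6 -1.67 F [-6.9 -1.3  4.8] w 0.218
level rx,ry [-0.002  0.   ]
```

```bash
python3 -m creep '[{"tx":-1,"ty":0,"tz":-0.2,"rx":0,"ry":0,"rz":0,"grip":0},{"tx":-1,"ty":0,"tz":0,"rx":0,"ry":0,"rz":0,"grip":0}]';  python3 g.py
```

```text
time_s: 12.7
tcp_pos: [0.6301, -0.0831, 0.0461]
tool_rot: [-0.142, -3.133, 0.004]
wrist_force: [-12.4, 0.7, 6.4]
width: 0.215
t12.7 tcp [ 0.6301 -0.0831  0.0461] yang 1.480 tilt [-0.0052 -0.0023] q6 -1.67 F [-12.4   0.7   6.4] w 0.215
level rx,ry [-0.003 -0.005]
```

```bash
python3 -m creep '[{"tx":-0.5,"ty":0,"tz":0.2,"rx":0,"ry":0,"rz":0,"grip":0},{"tx":-0.5,"ty":0,"tz":0.2,"rx":0,"ry":0,"rz":0,"grip":0}]' 20;  python3 g.py;python3 -m creep '[{"tx":0,"ty":0,"tz":0,"rx":0,"ry":0,"rz":0,"grip":0.6},{"tx":0,"ty":0,"tz":0,"rx":0,"ry":0,"rz":0,"grip":0.7},{"tx":0,"ty":0,"tz":0,"rx":0,"ry":0,"rz":0,"grip":0.7},{"tx":0,"ty":0,"tz":-10,"rx":-0.003,"ry":-0.005,"rz":0,"grip":0.7},{"tx":0,"ty":0,"tz":-20,"rx":0,"ry":0,"rz":0,"grip":0.7},{"tx":0,"ty":0,"tz":-20,"rx":0,"ry":0,"rz":0,"grip":0.7},{"tx":0,"ty":0,"tz":0,"rx":0,"ry":0,"rz":0,"grip":0.7}]';  python3 g.py
```

```text
time_s: 12.87
tcp_pos: [0.6298, -0.0831, 0.046]
tool_rot: [-0.141, -3.129, 0.003]
wrist_force: [-6.9, 0.4, 3.7]
width: 0.213
t12.9 tcp [ 0.6298 -0.0831  0.046 ] yang 1.481 tilt [-0.0092 -0.0018] q6 -1.67 F [-6.9  0.4  3.7] w 0.213
level rx,ry [-0.003 -0.009]
time_s: 13.45
tcp_pos: [0.6307, -0.0831, 0.0998]
tool_rot: [-0.141, -3.137, -0.002]
wrist_force: [0.3, -0.2, 1.2]
width: 0.7
t13.4 tcp [ 0.6307 -0.0831  0.0998] yang 1.481 tilt [-0.0016  0.0012] q6 -1.67 F [ 0.3 -0.2  1.2] w 0.700
level rx,ry [ 0.001 -0.002]
```

```bash
python3 -m creep '[{"tx":20,"ty":0,"tz":0,"rx":0,"ry":0,"rz":0,"grip":0},{"tx":22,"ty":0,"tz":0,"rx":0,"ry":0,"rz":0,"grip":0},{"tx":16,"ty":0,"tz":0,"rx":0,"ry":0,"rz":0,"grip":0},{"tx":0,"ty":0,"tz":0,"rx":0,"ry":0,"rz":0,"grip":0},{"tx":0,"ty":0,"tz":15,"rx":0,"ry":0,"rz":0,"grip":0},{"tx":0,"ty":0,"tz":15,"rx":0,"ry":0,"rz":0,"grip":0},{"tx":0,"ty":0,"tz":0,"rx":0,"ry":0,"rz":0,"grip":0}]';  python3 g.py .577 -.078 .022 1.477
python3 - <<'E'
from h import *
crop('side',300,195,60,45,7,'s6.png')
E
```

```text
time_s: 14.03
tcp_pos: [0.5738, -0.0782, 0.0745]
tool_rot: [0.141, 3.128, 0.001]
wrist_force: [-1.2, 0.1, -0.2]
width: 0.001
t14.0 tcp [ 0.5738 -0.0782  0.0745] yang 1.481 tilt [ 0.0101 -0.    ] q6 -1.68 F [-1.2  0.1 -0.2] w 0.001
tool shift mm [-2.7  0.5 52.6] n>=1.3
rotvec [0.001 0.01  0.004] n>=0.1
shift in target tool axes [-3.2  0.5 52.5]
level rx,ry [0.001 0.01 ]
```

View pics/s6.png

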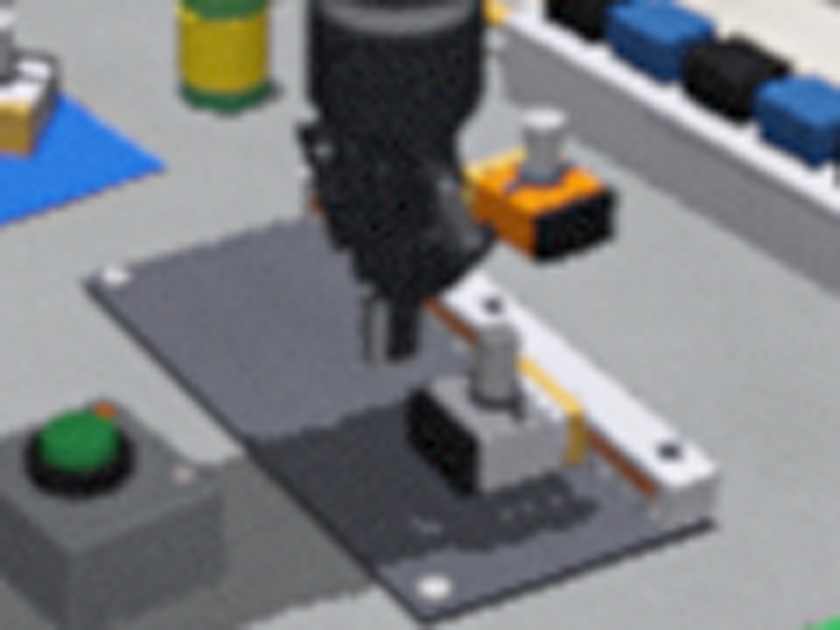

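```bash
python3 -m creep '[{"tx":0,"ty":0,"tz":14,"rx":0,"ry":0.01,"rz":0,"grip":0},{"tx":0,"ty":0,"tz":18,"rx":0,"ry":0,"rz":0,"grip":0},{"tx":0,"ty":0,"tz":14,"rx":0,"ry":0,"rz":0,"grip":0},{"tx":0,"ty":0,"tz":2,"rx":0,"ry":0,"rz":0,"grip":0},{"tx":0,"ty":0,"tz":0,"rx":0,"ry":0,"rz":0,"grip":0}]';  python3 g.py .587 -.079 .022 1.477
```

```text
time_s: 14.5
tcp_pos: [0.5784, -0.0789, 0.0305]
tool_rot: [0.141, 3.131, -0.0]
wrist_force: [0.6, -0.3, 1.0]
width: 0.005
t14.5 tcp [ 0.5784 -0.0789  0.0305] yang 1.481 tilt [ 0.0076 -0.0004] q6 -1.68 F [ 0.6 -0.3  1. ] w 0.005
tool shift mm [-8.5  0.7  8.6] n>=0.3
rotvec [0.    0.008 0.004] n>=0.1
shift in target tool axes [-8.5  0.7  8.5]
level rx,ry [0.    0.008]
```

```bash
python3 -m creep '[{"tx":0,"ty":0,"tz":4,"rx":0,"ry":0.008,"rz":0,"grip":0},{"tx":0,"ty":0,"tz":4,"rx":0,"ry":0,"rz":0,"grip":0},{"tx":-2,"ty":0,"tz":0,"rx":0,"ry":0,"rz":0,"grip":0},{"tx":-2,"ty":0,"tz":0,"rx":0,"ry":0,"rz":0,"grip":0}]';  python3 g.py;python3 -m creep '[{"tx":-1,"ty":0,"tz":0,"rx":0,"ry":0,"rz":0,"grip":0},{"tx":-1,"ty":0,"tz":0,"rx":0,"ry":0,"rz":0,"grip":0}]';  python3 g.py
```

```text
time_s: 14.83
tcp_pos: [0.5838, -0.0795, 0.0243]
tool_rot: [0.142, 3.137, -0.0]
wrist_force: [0.1, -0.4, 0.9]
width: 0.005
t14.8 tcp [ 0.5838 -0.0795  0.0243] yang 1.481 tilt [ 0.0014 -0.0001] q6 -1.68 F [ 0.1 -0.4  0.9] w 0.005
level rx,ry [0.    0.001]
time_s: 15.0
tcp_pos: [0.5866, -0.0798, 0.025]
tool_rot: [0.142, 3.136, -0.0]
wrist_force: [0.4, -0.1, -0.2]
width: 0.001
t15.0 tcp [ 0.5866 -0.0798  0.025 ] yang 1.481 tilt [ 0.0025 -0.0003] q6 -1.68 F [ 0.4 -0.1 -0.2] w 0.001
level rx,ry [-0.     0.003]
```

```bash
python3 -m creep '[{"tx":-1,"ty":0,"tz":2,"rx":0,"ry":0,"rz":0,"grip":0},{"tx":-1,"ty":0,"tz":1,"rx":0,"ry":0,"rz":0,"grip":0}]';  python3 g.py;python3 -m creep '[{"tx":-1,"ty":0,"tz":1,"rx":0,"ry":0,"rz":0,"grip":0},{"tx":-1,"ty":0,"tz":1,"rx":0,"ry":0,"rz":0,"grip":0}]';  python3 g.py
```

```text
time_s: 15.17
tcp_pos: [0.5873, -0.08, 0.0225]
tool_rot: [-0.141, -3.137, 0.0]
wrist_force: [-15.7, -0.1, 11.5]
width: 0.001
t15.2 tcp [ 0.5873 -0.08    0.0225] yang 1.481 tilt [-0.0018 -0.    ] q6 -1.68 F [-15.7  -0.1  11.5] w 0.001
level rx,ry [-0.    -0.002]
time_s: 15.33
tcp_pos: [0.5871, -0.0802, 0.0207]
tool_rot: [-0.141, -3.13, -0.0]
wrist_force: [-11.4, -0.1, 9.4]
width: 0.006
t15.3 tcp [ 0.5871 -0.0802  0.0207] yang 1.481 tilt [-0.0081  0.0005] q6 -1.68 F [-11.4  -0.1   9.4] w 0.006
level rx,ry [-0.    -0.008]
```

```bash
python3 -m creep '[{"tx":6,"ty":0,"tz":0,"rx":0,"ry":-0.008,"rz":0,"grip":0},{"tx":8,"ty":0,"tz":0,"rx":0,"ry":0,"rz":0,"grip":0},{"tx":0,"ty":0,"tz":-20,"rx":0,"ry":0,"rz":0,"grip":0.5},{"tx":0,"ty":0,"tz":-35,"rx":0,"ry":0,"rz":0,"grip":1},{"tx":0,"ty":0,"tz":-35,"rx":0,"ry":0,"rz":0,"grip":1},{"tx":0,"ty":0,"tz":-35,"rx":0,"ry":0,"rz":0,"grip":1},{"tx":0,"ty":0,"tz":0,"rx":0,"ry":0,"rz":0,"grip":1}]';  python3 g.py .610 .317 .15 -.8
python3 - <<'E'
from h import *
crop('side',270,185,80,60,5,'s7.png');crop('top',205,190,80,60,5,'t7.png')
E
```

```text
time_s: 15.92
tcp_pos: [0.5699, -0.0785, 0.1488]
tool_rot: [-0.142, -3.132, -0.001]
wrist_force: [1.0, -0.4, 0.5]
width: 0.707
t15.9 tcp [ 0.5699 -0.0785  0.1488] yang 1.480 tilt [-0.0064  0.0009] q6 -1.68 F [ 1.  -0.4  0.5] w 0.707
tool shift mm [ -4.2 397.6  -1.1] n>=9.5
rotvec [-0.007 -0.004  2.28 ] n>=18.3
shift in target tool axes [ 304.4 -255.8   -1.2]
level rx,ry [ 0.    -0.006]
```

View pics/s7.png

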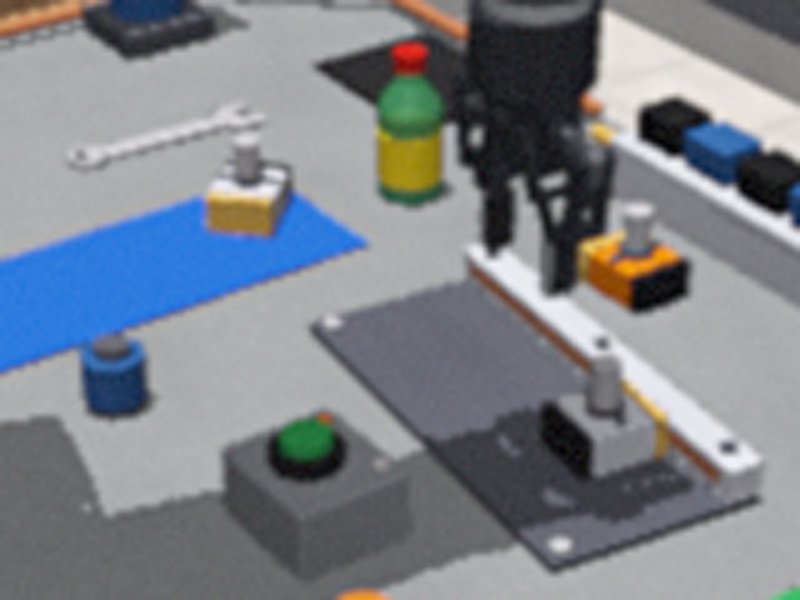

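View pics/t7.png

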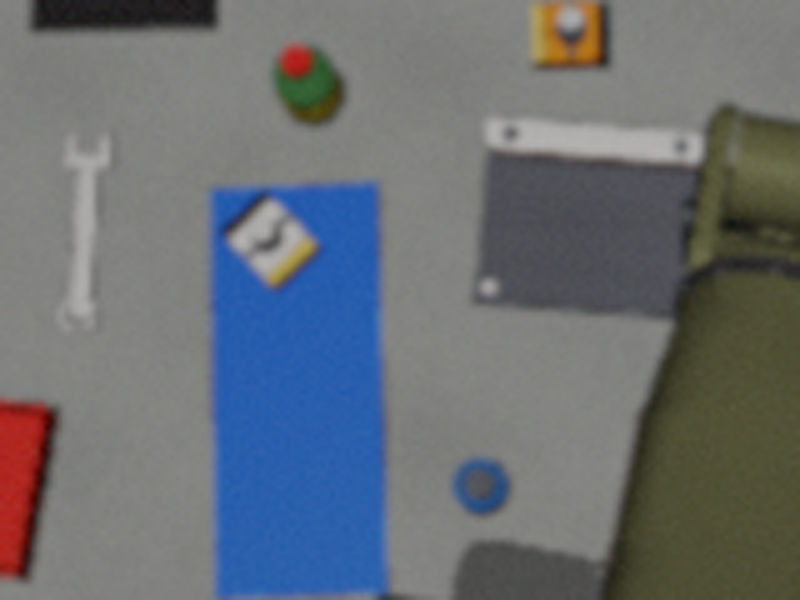

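Block N is flush at the bar; the far block is still at its place on the blue mat. Go to it.

```bash
python3 -m creep '[{"tx":0,"ty":36,"tz":-2,"rx":0,"ry":-0.006,"rz":0,"grip":1},{"tx":0,"ty":36,"tz":0,"rx":0,"ry":0,"rz":0,"grip":1},{"tx":0,"ty":36,"tz":0,"rx":0,"ry":0,"rz":0,"grip":1},{"tx":0,"ty":36,"tz":0,"rx":0,"ry":0,"rz":0,"grip":1},{"tx":0,"ty":36,"tz":0,"rx":0,"ry":0,"rz":0,"grip":1},{"tx":0,"ty":36,"tz":0,"rx":0,"ry":0,"rz":0,"grip":1},{"tx":0,"ty":36,"tz":0,"rx":0,"ry":0,"rz":0,"grip":1},{"tx":0,"ty":36,"tz":0,"rx":0,"ry":0,"rz":0,"grip":1}]'; python3 -m creep '[{"tx":0,"ty":34,"tz":0,"rx":0,"ry":0,"rz":0,"grip":1},{"tx":0,"ty":34,"tz":0,"rx":0,"ry":0,"rz":0,"grip":1},{"tx":0,"ty":0,"tz":0,"rx":0,"ry":0,"rz":0.1,"grip":1},{"tx":0,"ty":0,"tz":0,"rx":0,"ry":0,"rz":0.12,"grip":1},{"tx":0,"ty":0,"tz":0,"rx":0,"ry":0,"rz":0.12,"grip":1},{"tx":0,"ty":0,"tz":0,"rx":0,"ry":0,"rz":0.12,"grip":1},{"tx":0,"ty":0,"tz":0,"rx":0,"ry":0,"rz":0.12,"grip":1},{"tx":0,"ty":0,"tz":0,"rx":0,"ry":0,"rz":0.12,"grip":1}]'; python3 g.py .610 .317 .15 -.8
```

```text
time_s: 16.68
tcp_pos: [0.5904, 0.2133, 0.1327]
tool_rot: [-0.158, -3.115, 0.003]
wrist_force: [0.7, 0.6, -1.5]
width: 1.0
time_s: 17.35
tcp_pos: [0.5896, 0.2921, 0.1142]
tool_rot: [-1.233, -2.849, 0.04]
wrist_force: [0.1, -0.3, 0.2]
width: 0.999
t17.4 tcp [0.5896 0.2921 0.1142] yang 0.754 tilt [-0.0439 -0.009 ] q6 -0.36 F [ 0.1 -0.3  0.2] w 0.999
tool shift mm [  5.1  30.5 -36.9] n>=1.2
rotvec [-0.048  0.011  1.554] n>=12.4
shift in target tool axes [ 32.   -3.7 -35.8]
level rx,ry [-0.038 -0.024]
```

```bash
python3 -m creep '[{"tx":0,"ty":0,"tz":0,"rx":0,"ry":0,"rz":0.12,"grip":1},{"tx":0,"ty":0,"tz":0,"rx":0,"ry":0,"rz":0.12,"grip":1},{"tx":0,"ty":0,"tz":0,"rx":0,"ry":0,"rz":0.12,"grip":1},{"tx":0,"ty":0,"tz":0,"rx":0,"ry":0,"rz":0.12,"grip":1},{"tx":0,"ty":0,"tz":0,"rx":0,"ry":0,"rz":0.12,"grip":1},{"tx":0,"ty":0,"tz":0,"rx":0,"ry":0,"rz":0.12,"grip":1},{"tx":0,"ty":0,"tz":0,"rx":0,"ry":0,"rz":0.12,"grip":1},{"tx":0,"ty":0,"tz":0,"rx":0,"ry":0,"rz":0.12,"grip":1}]'; python3 g.py .610 .317 .15 -.8
```

```text
time_s: 18.02
tcp_pos: [0.5835, 0.2896, 0.097]
tool_rot: [-2.456, -1.915, 0.097]
wrist_force: [-0.1, 1.0, -0.3]
width: 1.004
t18.0 tcp [0.5835 0.2896 0.097 ] yang -0.247 tilt [-0.0649 -0.0179] q6 0.64 F [-0.1  1.  -0.3] w 1.004
tool shift mm [ 31.3  15.8 -55.1] n>=1.6
rotvec [-0.048  0.049  0.554] n>=4.5
shift in target tool axes [ 38.1  -1.2 -53. ]
level rx,ry [-0.059  0.033]
```

```bash
python3 -m creep '[{"tx":0,"ty":0,"tz":-15,"rx":-0.03,"ry":0.016,"rz":0,"grip":1},{"tx":0,"ty":0,"tz":-10,"rx":-0.03,"ry":0.016,"rz":0,"grip":1},{"tx":0,"ty":0,"tz":0,"rx":0,"ry":0,"rz":0.12,"grip":1},{"tx":0,"ty":0,"tz":-3,"rx":0,"ry":0,"rz":0.12,"grip":1},{"tx":0,"ty":0,"tz":-3,"rx":0,"ry":0,"rz":0.12,"grip":1},{"tx":0,"ty":0,"tz":-3,"rx":0,"ry":0,"rz":0.12,"grip":1},{"tx":0,"ty":0,"tz":-3,"rx":0,"ry":0,"rz":0.07,"grip":1},{"tx":0,"ty":0,"tz":0,"rx":0,"ry":0,"rz":0,"grip":1}]'; python3 g.py .610 .317 .1 -.8
```

```text
time_s: 18.68
tcp_pos: [0.5791, 0.2874, 0.1184]
tool_rot: [2.926, 1.135, -0.031]
wrist_force: [-0.6, -0.3, -0.4]
width: 0.999
t18.7 tcp [0.5791 0.2874 0.1184] yang -0.831 tilt [-0.017  -0.0101] q6 1.24 F [-0.6 -0.3 -0.4] w 0.999
tool shift mm [43.1 -1.  17.5] n>=1.1
rotvec [-0.004  0.019 -0.031] n>=0.3
shift in target tool axes [42.8  0.3 18.4]
level rx,ry [-0.004  0.019]
```

```bash
python3 -m creep '[{"tx":12,"ty":0,"tz":0,"rx":-0.004,"ry":0.019,"rz":-0.03,"grip":1},{"tx":16,"ty":0,"tz":0,"rx":0,"ry":0,"rz":0,"grip":1},{"tx":14,"ty":0,"tz":0,"rx":0,"ry":0,"rz":0,"grip":1},{"tx":0,"ty":0,"tz":8,"rx":0,"ry":0,"rz":0,"grip":1},{"tx":0,"ty":0,"tz":0,"rx":0,"ry":0,"rz":0,"grip":1}]'; python3 g.py .610 .317 .044 -.8
```

```text
time_s: 19.1
tcp_pos: [0.6101, 0.318, 0.1031]
tool_rot: [-2.899, -1.209, 0.004]
wrist_force: [0.1, -0.5, -1.7]
width: 1.0
t19.1 tcp [0.6101 0.318  0.1031] yang -0.780 tilt [-0.003  -0.0003] q6 1.21 F [ 0.1 -0.5 -1.7] w 1.000
tool shift mm [-0.7  0.8 59.1] n>=1.4
rotvec [-0.002  0.002  0.02 ] n>=0.2
shift in target tool axes [-0.8  0.7 59.1]
level rx,ry [-0.002  0.002]
```

```bash
python3 -m creep '[{"tx":0,"ty":0,"tz":18,"rx":0,"ry":0,"rz":0.02,"grip":1},{"tx":0,"ty":0,"tz":18,"rx":0,"ry":0,"rz":0,"grip":0.6},{"tx":0,"ty":0,"tz":16,"rx":0,"ry":0,"rz":0,"grip":0.6},{"tx":0,"ty":0,"tz":4,"rx":0,"ry":0,"rz":0,"grip":0.6},{"tx":0,"ty":0,"tz":0,"rx":0,"ry":0,"rz":0,"grip":0.6}]'; python3 g.py .610 .317 .044 -.8
```

```text
time_s: 19.52
tcp_pos: [0.6079, 0.3167, 0.0413]
tool_rot: [-2.905, -1.194, 0.008]
wrist_force: [-0.6, 1.1, -0.0]
width: 0.597
t19.5 tcp [0.6079 0.3167 0.0413] yang -0.791 tilt [-0.0051 -0.001 ] q6 1.22 F [-0.6  1.1 -0. ] w 0.597
tool shift mm [ 1.7  1.2 -2.7] n>=0.1
rotvec [-0.003  0.004  0.009] n>=0.1
shift in target tool axes [ 1.7  1.2 -2.7]
level rx,ry [-0.003  0.004]
```

```bash
python3 -m creep '[{"tx":1.5,"ty":0,"tz":-1,"rx":-0.003,"ry":0.004,"rz":0,"grip":0},{"tx":0,"ty":0,"tz":0,"rx":0,"ry":0,"rz":0,"grip":0},{"tx":0,"ty":0,"tz":0,"rx":0,"ry":0,"rz":0,"grip":0},{"tx":0,"ty":0,"tz":0,"rx":0,"ry":0,"rz":0,"grip":0},{"tx":0,"ty":0,"tz":0,"rx":0,"ry":0,"rz":0,"grip":0},{"tx":0,"ty":0,"tz":0,"rx":0,"ry":0,"rz":0,"grip":0}]' 60; python3 g.py .610 .317 .044 -.8; python3 -m creep '[{"tx":0,"ty":0,"tz":-6,"rx":0,"ry":0,"rz":0,"grip":0},{"tx":0,"ty":0,"tz":-15,"rx":0,"ry":0,"rz":0,"grip":0},{"tx":0,"ty":0,"tz":-30,"rx":0,"ry":0,"rz":0,"grip":0},{"tx":0,"ty":0,"tz":-30,"rx":0,"ry":0,"rz":0,"grip":0},{"tx":0,"ty":0,"tz":-30,"rx":0,"ry":0,"rz":0,"grip":0},{"tx":0,"ty":0,"tz":-10,"rx":0,"ry":0,"rz":0,"grip":0},{"tx":0,"ty":0,"tz":0,"rx":0,"ry":0,"rz":0,"grip":0}]';  python3 g.py .628 .058 .15 1.477
```

```text
time_s: 20.02
tcp_pos: [0.6092, 0.3177, 0.0447]
tool_rot: [2.904, 1.197, 0.003]
wrist_force: [-0.0, -0.3, -4.2]
width: 0.211
t20.0 tcp [0.6092 0.3177 0.0447] yang -0.789 tilt [0.002  0.0005] q6 1.22 F [-0.  -0.3 -4.2] w 0.211
tool shift mm [0.1 1.  0.7] n>=0.0
rotvec [ 0.001 -0.002  0.011] n>=0.1
shift in target tool axes [0.1 1.  0.7]
level rx,ry [ 0.001 -0.002]
time_s: 20.6
tcp_pos: [0.6082, 0.3172, 0.1751]
tool_rot: [2.904, 1.197, 0.001]
wrist_force: [-0.3, 0.7, -4.0]
width: 0.214
t20.6 tcp [0.6082 0.3172 0.1751] yang -0.789 tilt [ 0.0008 -0.0001] q6 1.22 F [-0.3  0.7 -4. ] w 0.214
tool shift mm [-168.7  197.8   25.1] n>=6.3
rotvec [ 1.000e-03  0.000e+00 -2.266e+00] n>=18.1
shift in target tool axes [ -44.  -256.2   25.1]
level rx,ry [ 0.001 -0.001]
```

```bash
python3 -m creep '[{"tx":-20,"ty":23,"tz":0,"rx":0,"ry":0,"rz":0,"grip":0},{"tx":-23,"ty":27,"tz":0,"rx":0,"ry":0,"rz":0,"grip":0},{"tx":-23,"ty":27,"tz":0,"rx":0,"ry":0,"rz":0,"grip":0},{"tx":-23,"ty":27,"tz":0,"rx":0,"ry":0,"rz":0,"grip":0},{"tx":-23,"ty":27,"tz":0,"rx":0,"ry":0,"rz":0,"grip":0},{"tx":-23,"ty":27,"tz":0,"rx":0,"ry":0,"rz":0,"grip":0},{"tx":-20,"ty":23,"tz":0,"rx":0,"ry":0,"rz":0,"grip":0},{"tx":0,"ty":0,"tz":0,"rx":0,"ry":0,"rz":0,"grip":0}]'; python3 g.py .628 .058 .15 1.477
```

```text
time_s: 21.27
tcp_pos: [0.6227, 0.0714, 0.1662]
tool_rot: [-2.899, -1.205, 0.011]
wrist_force: [1.3, 0.0, -4.5]
width: 0.211
t21.3 tcp [0.6227 0.0714 0.1662] yang -0.783 tilt [-0.0073 -0.0007] q6 0.84 F [ 1.3  0.  -4.5] w 0.211
tool shift mm [-5.7 13.3 16.1] n>=0.5
rotvec [-9.00e-03 -2.00e-03 -2.26e+00] n>=18.1
shift in target tool axes [ -6.5 -12.9  16.2]
level rx,ry [-0.005  0.006]
```

```bash
for k in 1; do python3 -m creep '[{"tx":0,"ty":0,"tz":0,"rx":-0.005,"ry":0.006,"rz":-0.1,"grip":0},{"tx":0,"ty":0,"tz":0,"rx":0,"ry":0,"rz":-0.12,"grip":0},{"tx":0,"ty":0,"tz":0,"rx":0,"ry":0,"rz":-0.12,"grip":0},{"tx":0,"ty":0,"tz":0,"rx":0,"ry":0,"rz":-0.12,"grip":0},{"tx":0,"ty":0,"tz":0,"rx":0,"ry":0,"rz":-0.12,"grip":0},{"tx":0,"ty":0,"tz":0,"rx":0,"ry":0,"rz":-0.12,"grip":0},{"tx":0,"ty":0,"tz":0,"rx":0,"ry":0,"rz":-0.12,"grip":0},{"tx":0,"ty":0,"tz":0,"rx":0,"ry":0,"rz":-0.12,"grip":0}]'; done; python3 g.py .628 .058 .15 1.477
python3 -m creep '[{"tx":0,"ty":0,"tz":0,"rx":0,"ry":0,"rz":-0.12,"grip":0},{"tx":0,"ty":0,"tz":0,"rx":0,"ry":0,"rz":-0.12,"grip":0},{"tx":0,"ty":0,"tz":0,"rx":0,"ry":0,"rz":-0.12,"grip":0},{"tx":0,"ty":0,"tz":0,"rx":0,"ry":0,"rz":-0.12,"grip":0},{"tx":0,"ty":0,"tz":0,"rx":0,"ry":0,"rz":-0.12,"grip":0},{"tx":0,"ty":0,"tz":0,"rx":0,"ry":0,"rz":-0.12,"grip":0},{"tx":0,"ty":0,"tz":0,"rx":0,"ry":0,"rz":-0.12,"grip":0},{"tx":0,"ty":0,"tz":0,"rx":0,"ry":0,"rz":-0.12,"grip":0}]'; python3 g.py .628 .058 .15 1.477
```

```text
time_s: 21.93
tcp_pos: [0.6188, 0.0674, 0.1542]
tool_rot: [-1.998, -2.41, 0.015]
wrist_force: [-0.6, -0.2, -3.5]
width: 0.21
t21.9 tcp [0.6188 0.0674 0.1542] yang 0.186 tilt [-0.0143 -0.0005] q6 -0.14 F [-0.6 -0.2 -3.5] w 0.210
tool shift mm [-11.    7.4   4. ] n>=0.3
rotvec [-0.011 -0.011 -1.291] n>=10.3
shift in target tool axes [-10.   -8.5   4.2]
level rx,ry [-0.014 -0.002]
time_s: 22.6
tcp_pos: [0.6144, 0.0677, 0.1421]
tool_rot: [-0.595, -3.056, 0.011]
wrist_force: [0.4, -0.5, -2.9]
width: 0.213
t22.6 tcp [0.6144 0.0677 0.1421] yang 1.186 tilt [-0.0292 -0.0013] q6 -1.14 F [ 0.4 -0.5 -2.9] w 0.213
tool shift mm [-16.   -4.   -8.3] n>=0.4
rotvec [-0.008 -0.028 -0.291] n>=2.3
shift in target tool axes [-14.4  -8.3  -7.9]
level rx,ry [-0.012 -0.027]
```

```bash
python3 -m creep '[{"tx":0,"ty":0,"tz":0,"rx":-0.012,"ry":-0.027,"rz":0,"grip":0},{"tx":0,"ty":0,"tz":0,"rx":0,"ry":0,"rz":-0.12,"grip":0},{"tx":0,"ty":0,"tz":0,"rx":0,"ry":0,"rz":-0.12,"grip":0},{"tx":0,"ty":0,"tz":0,"rx":0,"ry":0,"rz":-0.03,"grip":0},{"tx":-5,"ty":-4,"tz":15,"rx":0,"ry":0,"rz":0,"grip":0},{"tx":-3,"ty":-4,"tz":20,"rx":0,"ry":0,"rz":0,"grip":0},{"tx":0,"ty":0,"tz":20,"rx":0,"ry":0,"rz":0,"grip":0},{"tx":0,"ty":0,"tz":0,"rx":0,"ry":0,"rz":0,"grip":0}]'; python3 g.py .626 .058 .05 1.477
```

```text
time_s: 23.27
tcp_pos: [0.6175, 0.059, 0.0753]
tool_rot: [-0.147, -3.129, 0.002]
wrist_force: [-0.1, -0.1, -4.9]
width: 0.211
t23.3 tcp [0.6175 0.059  0.0753] yang 1.477 tilt [-0.009  -0.0006] q6 -1.44 F [-0.1 -0.1 -4.9] w 0.211
tool shift mm [-8.8 -0.2 25.2] n>=0.6
rotvec [-0.001 -0.009  0.   ] n>=0.1
shift in target tool axes [-8.6 -0.2 25.3]
level rx,ry [-0.001 -0.009]
```

```bash
python3 - <<'E'
from h import *
crop('side',290,190,60,45,7,'s8.png')
E
python3 -m creep '[{"tx":-1,"ty":0,"tz":10,"rx":0,"ry":-0.009,"rz":0,"grip":0},{"tx":-1,"ty":0,"tz":8,"rx":0,"ry":0,"rz":0,"grip":0},{"tx":0,"ty":0,"tz":2,"rx":0,"ry":0,"rz":0,"grip":0},{"tx":0,"ty":0,"tz":0,"rx":0,"ry":0,"rz":0,"grip":0}]'; python3 g.py .626 .058 .05 1.477
```

```text
time_s: 23.65
tcp_pos: [0.6209, 0.0592, 0.0587]
tool_rot: [0.147, 3.135, -0.002]
wrist_force: [-0.2, -0.4, -3.6]
width: 0.211
t23.6 tcp [0.6209 0.0592 0.0587] yang 1.477 tilt [ 0.0035 -0.0013] q6 -1.44 F [-0.2 -0.4 -3.6] w 0.211
tool shift mm [-5.2 -0.8  8.7] n>=0.2
rotvec [-0.001  0.004  0.   ] n>=0.0
shift in target tool axes [-5.2 -0.8  8.7]
level rx,ry [-0.001  0.004]
```

View pics/s8.png

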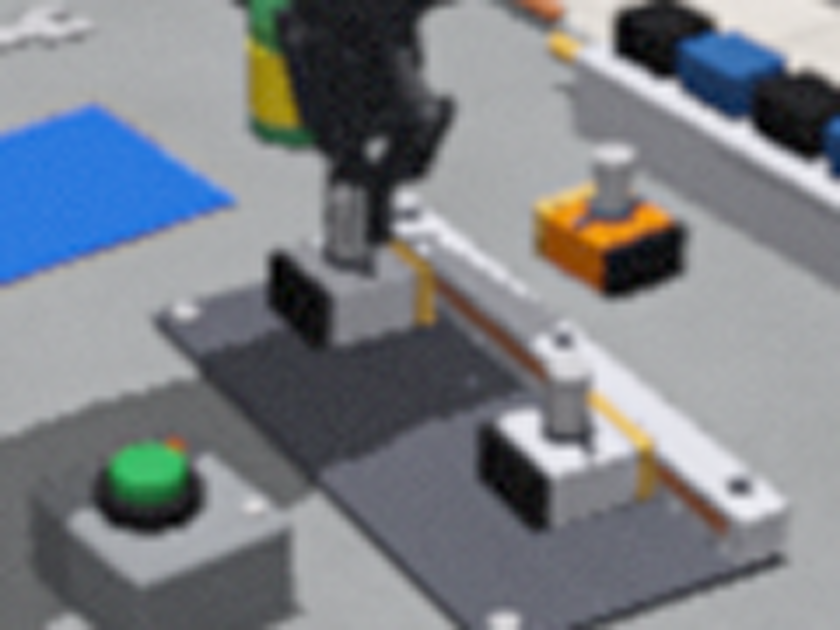

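```bash
python3 -m creep '[{"tx":-4,"ty":0,"tz":5,"rx":0,"ry":0.004,"rz":0,"grip":0},{"tx":-4,"ty":0,"tz":3,"rx":0,"ry":0,"rz":0,"grip":0},{"tx":0,"ty":0,"tz":1,"rx":0,"ry":0,"rz":0,"grip":0},{"tx":0,"ty":0,"tz":0.5,"rx":0,"ry":0,"rz":0,"grip":0}]'; python3 g.py;  python3 -m creep '[{"tx":0,"ty":0,"tz":0.5,"rx":0,"ry":0,"rz":0,"grip":0},{"tx":0,"ty":0,"tz":0.5,"rx":0,"ry":0,"rz":0,"grip":0}]'; python3 g.py
```

```text
time_s: 23.98
tcp_pos: [0.6308, 0.0586, 0.0507]
tool_rot: [0.147, 3.136, -0.001]
wrist_force: [0.5, -0.2, -4.1]
width: 0.21
t24.0 tcp [0.6308 0.0586 0.0507] yang 1.477 tilt [ 0.0019 -0.0007] q6 -1.44 F [ 0.5 -0.2 -4.1] w 0.210
level rx,ry [-0.001  0.002]
time_s: 24.15
tcp_pos: [0.6311, 0.0586, 0.0499]
tool_rot: [0.147, 3.136, -0.001]
wrist_force: [0.1, -0.3, -5.0]
width: 0.208
t24.1 tcp [0.6311 0.0586 0.0499] yang 1.477 tilt [ 0.0022 -0.0007] q6 -1.44 F [ 0.1 -0.3 -5. ] w 0.208
level rx,ry [-0.001  0.002]
```

```bash
python3 -m creep '[{"tx":-2,"ty":0,"tz":0.5,"rx":0,"ry":0,"rz":0,"grip":0},{"tx":-2,"ty":0,"tz":0.5,"rx":0,"ry":0,"rz":0,"grip":0},{"tx":-2,"ty":0,"tz":0.3,"rx":0,"ry":0,"rz":0,"grip":0}]'; python3 g.py;  python3 -m creep '[{"tx":-1,"ty":0,"tz":0.2,"rx":0,"ry":0,"rz":0,"grip":0},{"tx":-1,"ty":0,"tz":0,"rx":0,"ry":0,"rz":0,"grip":0}]'; python3 g.py
```

```text
time_s: 24.4
tcp_pos: [0.6373, 0.0581, 0.0488]
tool_rot: [0.146, 3.136, -0.001]
wrist_force: [-0.7, -0.6, -3.6]
width: 0.215
t24.4 tcp [0.6373 0.0581 0.0488] yang 1.477 tilt [ 0.0024 -0.0007] q6 -1.44 F [-0.7 -0.6 -3.6] w 0.215
level rx,ry [-0.     0.002]
time_s: 24.57
tcp_pos: [0.6397, 0.0578, 0.0486]
tool_rot: [0.147, 3.136, -0.001]
wrist_force: [-1.0, -0.5, -3.6]
width: 0.216
t24.6 tcp [0.6397 0.0578 0.0486] yang 1.477 tilt [ 0.0025 -0.0007] q6 -1.44 F [-1.  -0.5 -3.6] w 0.216
level rx,ry [-0.     0.003]
```

```bash
python3 -m creep '[{"tx":-1,"ty":0,"tz":0.3,"rx":0,"ry":0,"rz":0,"grip":0},{"tx":-1,"ty":0,"tz":0.2,"rx":0,"ry":0,"rz":0,"grip":0}]'; python3 g.py;  python3 -m creep '[{"tx":-1,"ty":0,"tz":0.2,"rx":0,"ry":0,"rz":0,"grip":0},{"tx":-1,"ty":0,"tz":0,"rx":0,"ry":0,"rz":0,"grip":0}]'; python3 g.py
```

```text
time_s: 24.73
tcp_pos: [0.642, 0.0576, 0.0481]
tool_rot: [0.147, 3.136, -0.001]
wrist_force: [0.2, -0.2, -2.5]
width: 0.21
t24.7 tcp [0.642  0.0576 0.0481] yang 1.477 tilt [ 0.0026 -0.0007] q6 -1.44 F [ 0.2 -0.2 -2.5] w 0.210
level rx,ry [-0.     0.003]
time_s: 24.9
tcp_pos: [0.6442, 0.0574, 0.0478]
tool_rot: [0.147, 3.136, -0.001]
wrist_force: [0.1, 0.2, -4.0]
width: 0.209
t24.9 tcp [0.6442 0.0574 0.0478] yang 1.477 tilt [ 0.0025 -0.0007] q6 -1.44 F [ 0.1  0.2 -4. ] w 0.209
level rx,ry [-0.     0.003]
```

```bash
python3 -m creep '[{"tx":-1,"ty":0,"tz":0.5,"rx":0,"ry":0,"rz":0,"grip":0},{"tx":-1,"ty":0,"tz":0.5,"rx":0,"ry":0,"rz":0,"grip":0}]'; python3 g.py;  python3 -m creep '[{"tx":-1,"ty":0,"tz":0.5,"rx":0,"ry":0,"rz":0,"grip":0},{"tx":0,"ty":0,"tz":0.5,"rx":0,"ry":0,"rz":0,"grip":0}]'; python3 g.py
```

```text
time_s: 25.07
tcp_pos: [0.6463, 0.0572, 0.0475]
tool_rot: [0.147, 3.136, -0.001]
wrist_force: [-6.8, -0.6, 6.8]
width: 0.208
t25.1 tcp [0.6463 0.0572 0.0475] yang 1.477 tilt [ 0.0023 -0.0007] q6 -1.44 F [-6.8 -0.6  6.8] w 0.208
level rx,ry [-0.     0.002]
time_s: 25.23
tcp_pos: [0.6477, 0.057, 0.0475]
tool_rot: [0.146, 3.135, -0.001]
wrist_force: [-4.8, -1.2, 4.9]
width: 0.209
t25.2 tcp [0.6477 0.057  0.0475] yang 1.477 tilt [ 0.0029 -0.0007] q6 -1.45 F [-4.8 -1.2  4.9] w 0.209
level rx,ry [-0.     0.003]
```

```bash
python3 -m creep '[{"tx":-1,"ty":0,"tz":0,"rx":0,"ry":0,"rz":0,"grip":0},{"tx":-1,"ty":0,"tz":0,"rx":0,"ry":0,"rz":0,"grip":0}]'; python3 g.py;  python3 -m creep '[{"tx":-1,"ty":0,"tz":0,"rx":0,"ry":0,"rz":0,"grip":0},{"tx":-1,"ty":0,"tz":0,"rx":0,"ry":0,"rz":0,"grip":0}]'; python3 g.py
```

```text
time_s: 25.4
tcp_pos: [0.6493, 0.0568, 0.0476]
tool_rot: [0.146, 3.137, -0.001]
wrist_force: [-14.0, -2.0, 7.1]
width: 0.21
t25.4 tcp [0.6493 0.0568 0.0476] yang 1.478 tilt [ 0.0016 -0.0009] q6 -1.45 F [-14.   -2.    7.1] w 0.210
level rx,ry [-0.001  0.002]
time_s: 25.57
tcp_pos: [0.6494, 0.0567, 0.0476]
tool_rot: [-0.145, -3.134, 0.002]
wrist_force: [-13.5, 0.5, 8.0]
width: 0.215
t25.6 tcp [0.6494 0.0567 0.0476] yang 1.478 tilt [-0.0045 -0.0011] q6 -1.45 F [-13.5   0.5   8. ] w 0.215
level rx,ry [-0.002 -0.004]
```

Contact. Release, then the check push from behind.

```bash
python3 -m creep '[{"tx":0,"ty":0,"tz":0,"rx":0,"ry":0,"rz":0,"grip":0.6},{"tx":0,"ty":0,"tz":0,"rx":0,"ry":0,"rz":0,"grip":0.6},{"tx":0,"ty":0,"tz":0,"rx":0,"ry":0,"rz":0,"grip":0.6},{"tx":0,"ty":0,"tz":-15,"rx":-0.002,"ry":-0.004,"rz":0,"grip":0.6},{"tx":0,"ty":0,"tz":-20,"rx":0,"ry":0,"rz":0,"grip":0.6},{"tx":0,"ty":0,"tz":-15,"rx":0,"ry":0,"rz":0,"grip":0.6},{"tx":0,"ty":0,"tz":0,"rx":0,"ry":0,"rz":0,"grip":0}]' 40; python3 -m creep '[{"tx":20,"ty":0,"tz":0,"rx":0,"ry":0,"rz":0,"grip":0},{"tx":22,"ty":0,"tz":0,"rx":0,"ry":0,"rz":0,"grip":0},{"tx":15,"ty":0,"tz":0,"rx":0,"ry":0,"rz":0,"grip":0},{"tx":0,"ty":0,"tz":0,"rx":0,"ry":0,"rz":0,"grip":0},{"tx":0,"ty":0,"tz":10,"rx":0,"ry":0,"rz":0,"grip":0},{"tx":0,"ty":0,"tz":10,"rx":0,"ry":0,"rz":0,"grip":0},{"tx":0,"ty":0,"tz":0,"rx":0,"ry":0,"rz":0,"grip":0}]';  python3 g.py .596 .062 .022 1.477
python3 - <<'E'
from h import *
crop('side',290,190,60,45,7,'s9.png')
E
```

```text
time_s: 26.15
tcp_pos: [0.6505, 0.0566, 0.1019]
tool_rot: [0.146, 3.135, 0.002]
wrist_force: [0.9, 0.0, 1.3]
width: 0.479
time_s: 26.73
tcp_pos: [0.5943, 0.0619, 0.0825]
tool_rot: [0.146, 3.127, 0.003]
wrist_force: [-0.3, -0.7, -0.6]
width: 0.001
t26.7 tcp [0.5943 0.0619 0.0825] yang 1.478 tilt [0.0117 0.0016] q6 -1.44 F [-0.3 -0.7 -0.6] w 0.001
tool shift mm [-1.   0.1 60.6] n>=1.5
rotvec [0.003 0.012 0.001] n>=0.1
shift in target tool axes [-1.7  0.2 60.5]
level rx,ry [0.003 0.012]
```

View pics/s9.png

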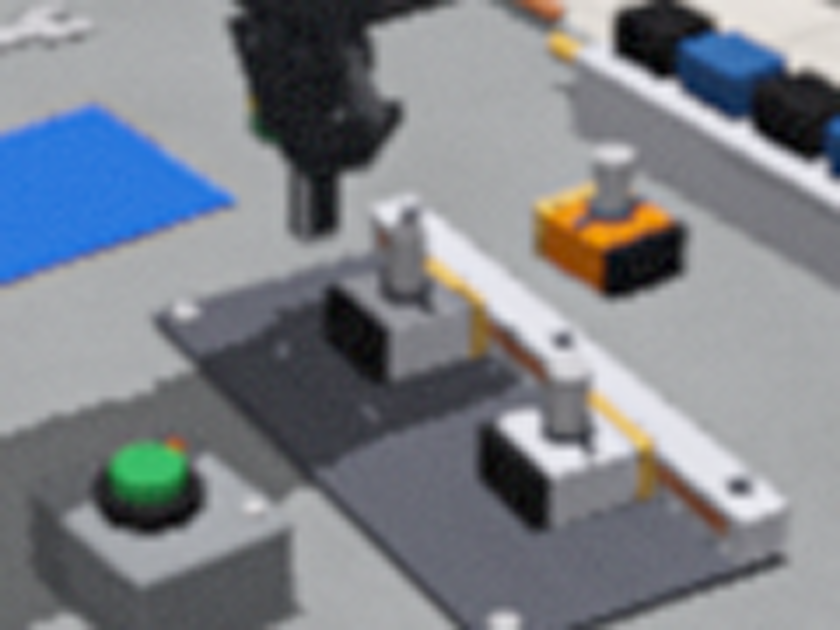

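```bash
python3 -m creep '[{"tx":2,"ty":0,"tz":16,"rx":0.003,"ry":0.012,"rz":0,"grip":0},{"tx":0,"ty":0,"tz":18,"rx":0,"ry":0,"rz":0,"grip":0},{"tx":0,"ty":0,"tz":14,"rx":0,"ry":0,"rz":0,"grip":0},{"tx":0,"ty":0,"tz":5,"rx":0,"ry":0,"rz":0,"grip":0},{"tx":0,"ty":0,"tz":0,"rx":0,"ry":0,"rz":0,"grip":0}]';  python3 g.py .606 .061 .022 1.477
```

```text
time_s: 27.2
tcp_pos: [0.5952, 0.0617, 0.0272]
tool_rot: [0.148, 3.138, -0.0]
wrist_force: [0.2, -0.2, 0.9]
width: -0.0
t27.2 tcp [0.5952 0.0617 0.0272] yang 1.477 tilt [ 0.0003 -0.0003] q6 -1.43 F [ 0.2 -0.2  0.9] w -0.000
tool shift mm [-10.8   0.3   5.2] n>=0.3
rotvec [-0.  0. -0.] n>=0.0
shift in target tool axes [-10.8   0.3   5.2]
level rx,ry [-0.  0.]
```

```bash
python3 -m creep '[{"tx":-3,"ty":0,"tz":2,"rx":0,"ry":0,"rz":0,"grip":0},{"tx":-3,"ty":0,"tz":2,"rx":0,"ry":0,"rz":0,"grip":0},{"tx":-1,"ty":0,"tz":0,"rx":0,"ry":0,"rz":0,"grip":0}]';  python3 g.py ; python3 -m creep '[{"tx":-1,"ty":0,"tz":0,"rx":0,"ry":0,"rz":0,"grip":0},{"tx":-1,"ty":0,"tz":0,"rx":0,"ry":0,"rz":0,"grip":0}]';  python3 g.py; python3 -m creep '[{"tx":-1,"ty":0,"tz":0,"rx":0,"ry":0,"rz":0,"grip":0},{"tx":-1,"ty":0,"tz":0,"rx":0,"ry":0,"rz":0,"grip":0}]';  python3 g.py
```

```text
time_s: 27.45
tcp_pos: [0.6016, 0.0611, 0.0237]
tool_rot: [-0.147, -3.133, 0.001]
wrist_force: [-19.8, 2.0, 4.7]
width: -0.001
t27.4 tcp [0.6016 0.0611 0.0237] yang 1.477 tilt [-0.0048 -0.0003] q6 -1.44 F [-19.8   2.    4.7] w -0.001
level rx,ry [-0.001 -0.005]
time_s: 27.62
tcp_pos: [0.6014, 0.061, 0.0238]
tool_rot: [-0.147, -3.125, 0.001]
wrist_force: [-11.2, -0.2, 3.8]
width: 0.001
t27.6 tcp [0.6014 0.061  0.0238] yang 1.477 tilt [-0.0127 -0.0002] q6 -1.44 F [-11.2  -0.2   3.8] w 0.001
level rx,ry [-0.001 -0.013]
time_s: 27.78
tcp_pos: [0.6014, 0.061, 0.0238]
tool_rot: [-0.146, -3.118, 0.002]
wrist_force: [-11.5, 0.9, 2.3]
width: 0.005
t27.8 tcp [0.6014 0.061  0.0238] yang 1.477 tilt [-0.02   -0.0002] q6 -1.44 F [-11.5   0.9   2.3] w 0.005
level rx,ry [-0.002 -0.02 ]
```

```bash
python3 -m creep '[{"tx":6,"ty":0,"tz":0,"rx":-0.002,"ry":-0.02,"rz":0,"grip":0},{"tx":8,"ty":0,"tz":0,"rx":0,"ry":0,"rz":0,"grip":0},{"tx":0,"ty":0,"tz":-20,"rx":0,"ry":0,"rz":0,"grip":0},{"tx":0,"ty":0,"tz":-30,"rx":0,"ry":0,"rz":0,"grip":0},{"tx":0,"ty":0,"tz":-20,"rx":0,"ry":0,"rz":0,"grip":0},{"tx":0,"ty":0,"tz":0,"rx":0,"ry":0,"rz":0,"grip":0}]';  python3 g.py .436 -.041 .09 1.477
```

```text
time_s: 28.28
tcp_pos: [0.5871, 0.0624, 0.0986]
tool_rot: [-0.147, -3.138, -0.0]
wrist_force: [-0.4, -0.7, 0.9]
width: -0.0
t28.3 tcp [0.5871 0.0624 0.0986] yang 1.477 tilt [-0.0001  0.    ] q6 -1.43 F [-0.4 -0.7  0.9] w -0.000
tool shift mm [ 140.8 -117.1    8.7] n>=4.4
rotvec [ 0. -0.  0.] n>=0.0
shift in target tool axes [ 140.8 -117.1    8.6]
level rx,ry [ 0. -0.]
```

```bash
python3 -m creep '[{"tx":22,"ty":-18,"tz":0,"rx":0,"ry":0,"rz":0,"grip":0},{"tx":27,"ty":-23,"tz":0,"rx":0,"ry":0,"rz":0,"grip":0},{"tx":27,"ty":-23,"tz":0,"rx":0,"ry":0,"rz":0,"grip":0},{"tx":27,"ty":-23,"tz":0,"rx":0,"ry":0,"rz":0,"grip":0},{"tx":22,"ty":-18,"tz":0,"rx":0,"ry":0,"rz":0,"grip":0},{"tx":0,"ty":0,"tz":0,"rx":0,"ry":0,"rz":0,"grip":0}]';  python3 g.py .436 -.041 .07 1.477;python3 - <<'E'
from h import *
crop('side',280,200,60,45,7,'s10.png');crop('top',250,180,60,45,7,'t10.png')
E
```

```text
time_s: 28.78
tcp_pos: [0.4483, -0.0324, 0.0991]
tool_rot: [0.142, 3.133, 0.001]
wrist_force: [-1.6, 0.7, 0.7]
width: 0.005
t28.8 tcp [ 0.4483 -0.0324  0.0991] yang 1.480 tilt [0.005  0.0002] q6 -1.64 F [-1.6  0.7  0.7] w 0.005
tool shift mm [11.6 -9.7 29.1] n>=0.8
rotvec [0.001 0.005 0.003] n>=0.0
shift in target tool axes [11.4 -9.7 29.1]
level rx,ry [0.001 0.005]
```

View pics/s10.png

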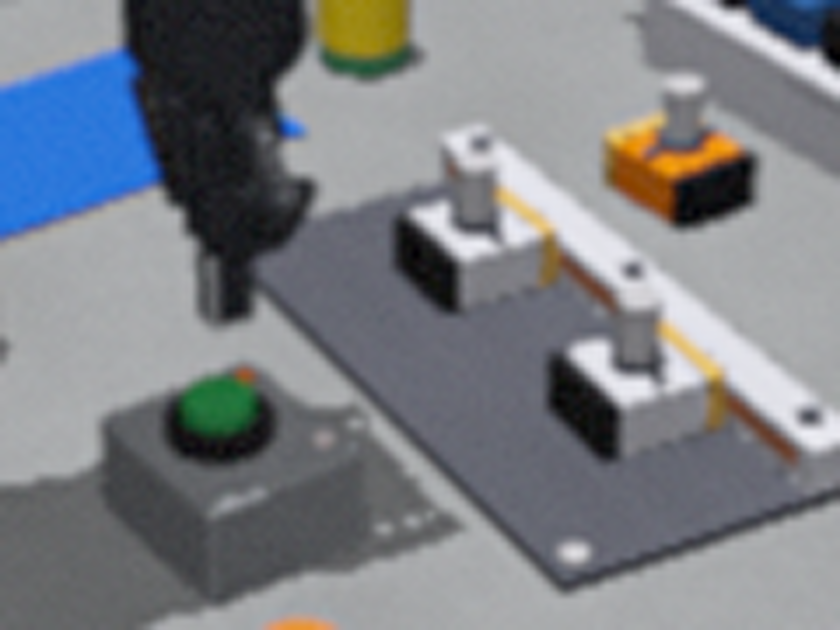

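View pics/t10.png

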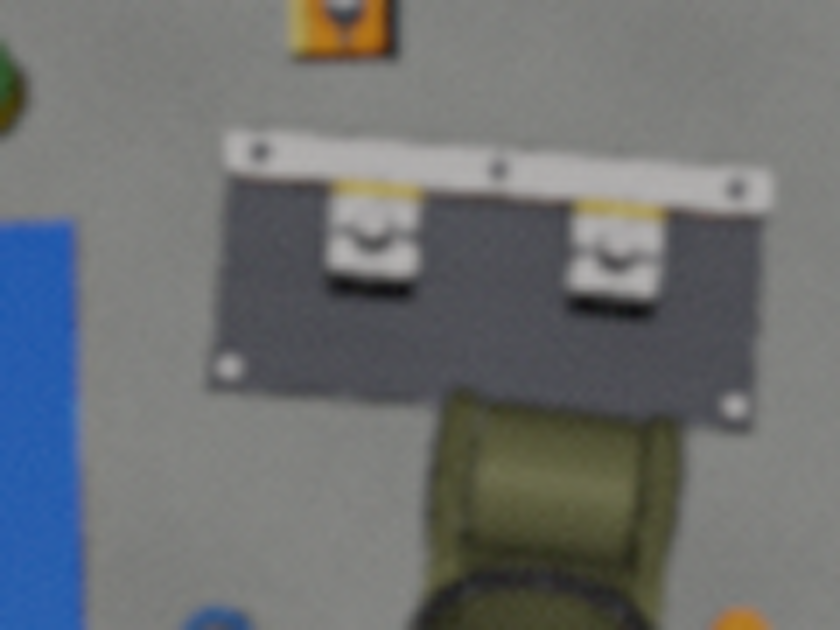

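```bash
python3 -m creep '[{"tx":6,"ty":-5,"tz":5,"rx":0.001,"ry":0.005,"rz":0,"grip":0},{"tx":5,"ty":-4.5,"tz":10,"rx":0,"ry":0,"rz":0,"grip":0},{"tx":0,"ty":0,"tz":8,"rx":0,"ry":0,"rz":0,"grip":0},{"tx":0,"ty":0,"tz":0,"rx":0,"ry":0,"rz":0,"grip":0}]';  python3 g.py .436 -.041 .07 1.477
```

```text
time_s: 29.22
tcp_pos: [0.4416, -0.0392, 0.0754]
tool_rot: [0.138, 3.134, -0.001]
wrist_force: [0.0, 0.1, 0.2]
width: 0.003
t29.2 tcp [ 0.4416 -0.0392  0.0754] yang 1.483 tilt [ 0.0041 -0.0006] q6 -1.65 F [0.  0.1 0.2] w 0.003
tool shift mm [ 5.5 -2.3  5.4] n>=0.2
rotvec [-0.     0.004  0.006] n>=0.1
shift in target tool axes [ 5.4 -2.3  5.4]
level rx,ry [-0.     0.004]
```

```bash
python3 -m creep '[{"tx":5,"ty":-2,"tz":3,"rx":0,"ry":0.004,"rz":0,"grip":0},{"tx":0,"ty":0,"tz":3,"rx":0,"ry":0,"rz":0,"grip":0},{"tx":0,"ty":0,"tz":3,"rx":0,"ry":0,"rz":0,"grip":0}]';  python3 g.py;  python3 -m creep '[{"tx":0,"ty":0,"tz":2,"rx":0,"ry":0,"rz":0,"grip":0},{"tx":0,"ty":0,"tz":2,"rx":0,"ry":0,"rz":0,"grip":0}]';  python3 g.py;  python3 -m creep '[{"tx":0,"ty":0,"tz":1.5,"rx":0,"ry":0,"rz":0,"grip":0},{"tx":0,"ty":0,"tz":1.5,"rx":0,"ry":0,"rz":0,"grip":0}]';  python3 g.py
```

```text
time_s: 29.47
tcp_pos: [0.4371, -0.0403, 0.0658]
tool_rot: [-0.136, -3.138, 0.001]
wrist_force: [-2.1, -0.3, 16.5]
width: -0.004
t29.5 tcp [ 0.4371 -0.0403  0.0658] yang 1.484 tilt [-0.0007 -0.0004] q6 -1.66 F [-2.1 -0.3 16.5] w -0.004
level rx,ry [-0.    -0.001]
time_s: 29.63
tcp_pos: [0.4375, -0.0403, 0.0651]
tool_rot: [-0.135, -3.138, 0.002]
wrist_force: [-26.9, 1.8, 57.5]
width: -0.0
t29.6 tcp [ 0.4375 -0.0403  0.0651] yang 1.485 tilt [-0.0011 -0.001 ] q6 -1.66 F [-26.9   1.8  57.5] w -0.000
level rx,ry [-0.001 -0.001]
time_s: 29.8
tcp_pos: [0.4373, -0.0403, 0.0656]
tool_rot: [-0.134, -3.136, 0.003]
wrist_force: [-14.7, -0.2, 29.9]
width: 0.001
t29.8 tcp [ 0.4373 -0.0403  0.0656] yang 1.486 tilt [-0.0024 -0.0016] q6 -1.66 F [-14.7  -0.2  29.9] w 0.001
level rx,ry [-0.002 -0.002]
```

```bash
python3 -m creep '[{"tx":0,"ty":0,"tz":-8,"rx":-0.002,"ry":-0.002,"rz":0,"grip":0},{"tx":0,"ty":0,"tz":-20,"rx":0,"ry":0,"rz":0,"grip":0},{"tx":0,"ty":0,"tz":-25,"rx":0,"ry":0,"rz":0,"grip":0},{"tx":0,"ty":0,"tz":-20,"rx":0,"ry":0,"rz":0,"grip":0},{"tx":0,"ty":0,"tz":0,"rx":0,"ry":0,"rz":0,"grip":0}]';  python3 g.py .630 -.083 .11 1.477;python3 - <<'E'
from h import *
crop('side',280,200,60,45,7,'s11.png');crop('top',250,180,60,45,7,'t11.png')
E
```

```text
time_s: 30.22
tcp_pos: [0.4378, -0.0397, 0.1419]
tool_rot: [-0.132, -3.138, -0.0]
wrist_force: [0.3, 0.5, 0.2]
width: -0.006
t30.2 tcp [ 0.4378 -0.0397  0.1419] yang 1.487 tilt [-0.0003  0.0002] q6 -1.66 F [0.3 0.5 0.2] w -0.006
tool shift mm [-195.2  -26.9   31.8] n>=4.8
rotvec [ 0.   -0.    0.01] n>=0.1
shift in target tool axes [-195.5  -25.1   31.9]
level rx,ry [ 0. -0.]
```

View pics/s11.png

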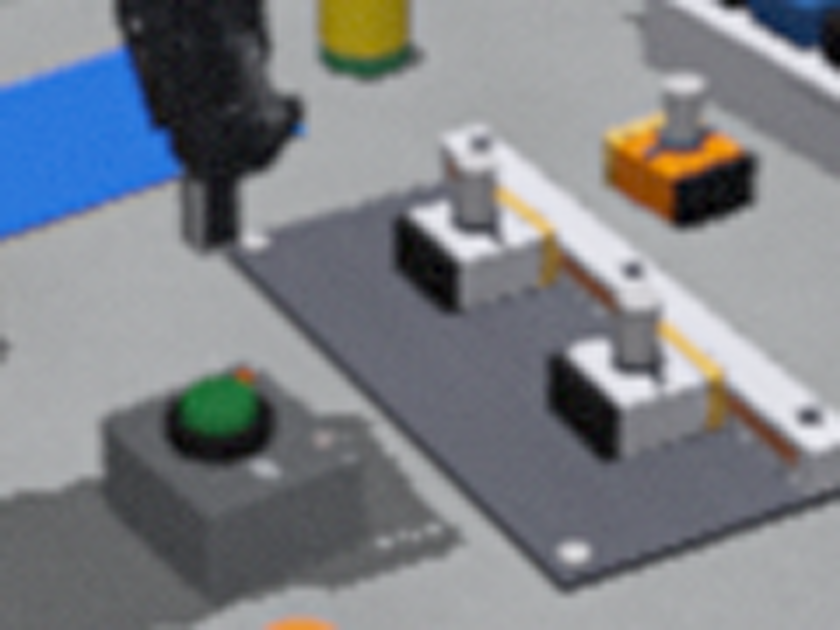

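```bash
python3 -m creep '[{"tx":-28,"ty":-4,"tz":0,"rx":0,"ry":0,"rz":0,"grip":0.6},{"tx":-36,"ty":-5,"tz":0,"rx":0,"ry":0,"rz":0,"grip":0.6},{"tx":-36,"ty":-5,"tz":0,"rx":0,"ry":0,"rz":0,"grip":0.6},{"tx":-36,"ty":-5,"tz":0,"rx":0,"ry":0,"rz":0,"grip":0.6},{"tx":-36,"ty":-5,"tz":0,"rx":0,"ry":0,"rz":0,"grip":0.6},{"tx":-14,"ty":-2,"tz":0,"rx":0,"ry":0,"rz":0,"grip":0.6},{"tx":0,"ty":0,"tz":0,"rx":0,"ry":0,"rz":0,"grip":0.6}]';  python3 g.py .630 -.083 .048 1.477
```

```text
time_s: 30.9
tcp_pos: [0.6241, -0.0815, 0.1261]
tool_rot: [-0.13, -3.123, -0.004]
wrist_force: [-1.0, 0.1, 0.3]
width: 0.598
t30.9 tcp [ 0.6241 -0.0815  0.1261] yang 1.487 tilt [-0.0153  0.0032] q6 -1.68 F [-1.   0.1  0.3] w 0.598
tool shift mm [-7.3 -1.1 78. ] n>=1.9
rotvec [ 0.002 -0.016  0.01 ] n>=0.2
shift in target tool axes [-6.1 -0.9 78.1]
level rx,ry [ 0.002 -0.015]
```

```bash
python3 -m creep '[{"tx":-5,"ty":-1,"tz":15,"rx":0.002,"ry":-0.015,"rz":0,"grip":0.6},{"tx":0,"ty":0,"tz":20,"rx":0,"ry":0,"rz":0,"grip":0.6},{"tx":0,"ty":0,"tz":20,"rx":0,"ry":0,"rz":0,"grip":0.6},{"tx":0,"ty":0,"tz":9,"rx":0,"ry":0,"rz":0,"grip":0.6},{"tx":0,"ty":0,"tz":0,"rx":0,"ry":0,"rz":0,"grip":0.6}]';  python3 g.py .630 -.083 .049 1.477
```

```text
time_s: 31.32
tcp_pos: [0.6256, -0.0819, 0.0526]
tool_rot: [-0.13, -3.131, -0.002]
wrist_force: [-0.2, -1.0, 0.1]
width: 0.6
t31.3 tcp [ 0.6256 -0.0819  0.0526] yang 1.488 tilt [-0.0079  0.0014] q6 -1.68 F [-0.2 -1.   0.1] w 0.600
tool shift mm [-4.6 -0.8  3.5] n>=0.1
rotvec [ 0.001 -0.008  0.011] n>=0.1
shift in target tool axes [-4.5 -0.7  3.6]
level rx,ry [ 0.001 -0.008]
```

```bash
python3 -m creep '[{"tx":-4,"ty":-0.5,"tz":3,"rx":0,"ry":-0.008,"rz":0,"grip":0.5},{"tx":0,"ty":0,"tz":0,"rx":0,"ry":0,"rz":0,"grip":0},{"tx":0,"ty":0,"tz":0,"rx":0,"ry":0,"rz":0,"grip":0},{"tx":0,"ty":0,"tz":0,"rx":0,"ry":0,"rz":0,"grip":0},{"tx":0,"ty":0,"tz":0,"rx":0,"ry":0,"rz":0,"grip":0},{"tx":0,"ty":0,"tz":0,"rx":0,"ry":0,"rz":0,"grip":0}]' 60;  python3 g.py; python3 -m creep '[{"tx":3,"ty":0,"tz":-6,"rx":0,"ry":0,"rz":0,"grip":0},{"tx":12,"ty":0,"tz":-15,"rx":0,"ry":0,"rz":0,"grip":0},{"tx":15,"ty":0,"tz":-20,"rx":0,"ry":0,"rz":0,"grip":0},{"tx":5,"ty":0,"tz":-20,"rx":0,"ry":0,"rz":0,"grip":0},{"tx":0,"ty":0,"tz":-10,"rx":0,"ry":0,"rz":0,"grip":0},{"tx":0,"ty":0,"tz":0,"rx":0,"ry":0,"rz":0,"grip":0}]' ;  python3 g.py .61 -.083 .11 -1.665
```

```text
time_s: 31.82
tcp_pos: [0.6295, -0.0825, 0.0513]
tool_rot: [0.13, 3.138, 0.001]
wrist_force: [-0.2, -0.7, -2.5]
width: 0.211
t31.8 tcp [ 0.6295 -0.0825  0.0513] yang 1.488 tilt [0.0014 0.0005] q6 -1.68 F [-0.2 -0.7 -2.5] w 0.211
level rx,ry [0.001 0.001]
time_s: 32.32
tcp_pos: [0.5924, -0.0794, 0.1269]
tool_rot: [0.13, 3.137, 0.001]
wrist_force: [0.3, -0.5, -2.1]
width: 0.21
t32.3 tcp [ 0.5924 -0.0794  0.1269] yang 1.488 tilt [0.0023 0.0005] q6 -1.68 F [ 0.3 -0.5 -2.1] w 0.210
tool shift mm [-17.8  -2.1  17. ] n>=0.6
rotvec [-4.00e-03  1.00e-03 -3.13e+00] n>=25.1
shift in target tool axes [17.8  1.9 16.9]
level rx,ry [0.001 0.002]
```

```bash
python3 -m creep '[{"tx":0,"ty":0,"tz":-1,"rx":0,"ry":0,"rz":0.1,"grip":0},{"tx":0,"ty":0,"tz":-1,"rx":0,"ry":0,"rz":0.125,"grip":0},{"tx":0,"ty":0,"tz":-1,"rx":0,"ry":0,"rz":0.125,"grip":0},{"tx":0,"ty":0,"tz":-1,"rx":0,"ry":0,"rz":0.125,"grip":0},{"tx":0,"ty":0,"tz":-1,"rx":0,"ry":0,"rz":0.125,"grip":0},{"tx":0,"ty":0,"tz":-1,"rx":0,"ry":0,"rz":0.125,"grip":0},{"tx":0,"ty":0,"tz":-1,"rx":0,"ry":0,"rz":0.125,"grip":0},{"tx":0,"ty":0,"tz":-1,"rx":0,"ry":0,"rz":0.125,"grip":0}]'; python3 g.py .61 -.083 .11 -1.665; python3 -m creep '[{"tx":0,"ty":0,"tz":-1,"rx":0,"ry":0,"rz":0.125,"grip":0},{"tx":0,"ty":0,"tz":-1,"rx":0,"ry":0,"rz":0.125,"grip":0},{"tx":0,"ty":0,"tz":-1,"rx":0,"ry":0,"rz":0.125,"grip":0},{"tx":0,"ty":0,"tz":-1,"rx":0,"ry":0,"rz":0.125,"grip":0},{"tx":0,"ty":0,"tz":-1,"rx":0,"ry":0,"rz":0.125,"grip":0},{"tx":0,"ty":0,"tz":-1,"rx":0,"ry":0,"rz":0.125,"grip":0},{"tx":0,"ty":0,"tz":-1,"rx":0,"ry":0,"rz":0.125,"grip":0},{"tx":0,"ty":0,"tz":-1,"rx":0,"ry":0,"rz":0.125,"grip":0}]'; python3 g.py .61 -.083 .11 -1.665
```

```text
time_s: 32.98
tcp_pos: [0.594, -0.0795, 0.131]
tool_rot: [1.591, 2.708, 0.002]
wrist_force: [0.5, -0.1, -2.6]
width: 0.211
t33.0 tcp [ 0.594  -0.0795  0.131 ] yang 0.508 tilt [0.0017 0.0008] q6 -0.70 F [ 0.5 -0.1 -2.6] w 0.211
tool shift mm [-10.9  12.2  21.1] n>=0.6
rotvec [ 1.000e-03 -2.000e-03  2.173e+00] n>=17.4
shift in target tool axes [16.3  2.  21. ]
level rx,ry [0.002 0.   ]
time_s: 33.65
tcp_pos: [0.5951, -0.0793, 0.1319]
tool_rot: [-2.692, -1.612, 0.003]
wrist_force: [0.9, 0.2, -2.3]
width: 0.214
t33.6 tcp [ 0.5951 -0.0793  0.1319] yang -0.492 tilt [-0.0036  0.002 ] q6 0.30 F [ 0.9  0.2 -2.3] w 0.214
tool shift mm [ 3.8 15.  21.9] n>=0.6
rotvec [-0.004  0.002  1.173] n>=9.4
shift in target tool axes [15.2  2.3 21.9]
level rx,ry [-0.004 -0.   ]
```

```bash
python3 -m creep '[{"tx":0,"ty":0,"tz":0,"rx":0,"ry":0,"rz":0.125,"grip":0},{"tx":0,"ty":0,"tz":0,"rx":0,"ry":0,"rz":0.125,"grip":0},{"tx":0,"ty":0,"tz":0,"rx":0,"ry":0,"rz":0.125,"grip":0},{"tx":0,"ty":0,"tz":0,"rx":0,"ry":0,"rz":0.125,"grip":0},{"tx":0,"ty":0,"tz":0,"rx":0,"ry":0,"rz":0.125,"grip":0},{"tx":0,"ty":0,"tz":0,"rx":0,"ry":0,"rz":0.125,"grip":0},{"tx":0,"ty":0,"tz":0,"rx":0,"ry":0,"rz":0.125,"grip":0},{"tx":0,"ty":0,"tz":0,"rx":0,"ry":0,"rz":0.125,"grip":0}]'; python3 -m creep '[{"tx":0,"ty":0,"tz":0,"rx":0,"ry":0,"rz":0.11,"grip":0},{"tx":0,"ty":0,"tz":0,"rx":0,"ry":0,"rz":0.05,"grip":0},{"tx":7,"ty":0,"tz":10,"rx":0,"ry":0,"rz":0,"grip":0},{"tx":7,"ty":0,"tz":20,"rx":0,"ry":0,"rz":0,"grip":0},{"tx":0,"ty":0,"tz":18,"rx":0,"ry":0,"rz":0,"grip":0},{"tx":0,"ty":0,"tz":0,"rx":0,"ry":0,"rz":0,"grip":0}]'; python3 g.py .616 -.083 .052 -1.654
python3 - <<'E'
from h import *
crop('side',290,200,60,45,7,'s12.png')
E
```

```text
time_s: 34.32
tcp_pos: [0.5963, -0.0792, 0.1247]
tool_rot: [-3.136, -0.124, 0.013]
wrist_force: [-0.3, -0.2, -1.8]
width: 0.211
time_s: 34.82
tcp_pos: [0.6116, -0.0805, 0.0708]
tool_rot: [-3.135, 0.155, 0.015]
wrist_force: [-1.2, 0.3, -2.6]
width: 0.21
t34.8 tcp [ 0.6116 -0.0805  0.0708] yang -1.670 tilt [-0.0093  0.0033] q6 1.48 F [-1.2  0.3 -2.6] w 0.210
tool shift mm [ 4.8  2.1 18.8] n>=0.5
rotvec [-0.002  0.01  -0.016] n>=0.1
shift in target tool axes [ 4.6  2.1 18.8]
level rx,ry [-0.002  0.01 ]
```

View pics/s12.png

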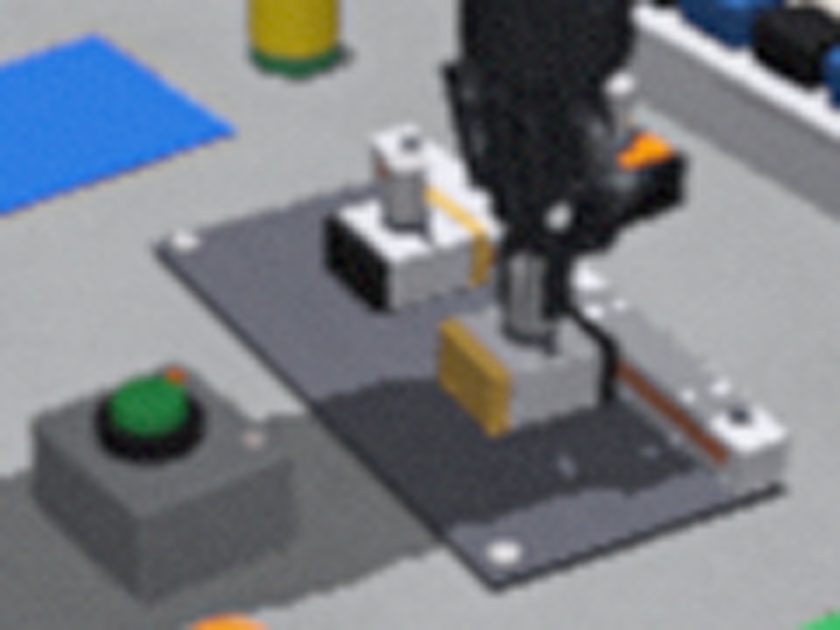

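Block N turned, black toward the bar. Lower and push in (tool +x now points to the bar).

```bash
python3 -m creep '[{"tx":2,"ty":0,"tz":8,"rx":-0.002,"ry":0.01,"rz":-0.014,"grip":0},{"tx":1,"ty":0,"tz":6,"rx":0,"ry":0,"rz":0,"grip":0},{"tx":0,"ty":0,"tz":2,"rx":0,"ry":0,"rz":0,"grip":0},{"tx":0,"ty":0,"tz":0,"rx":0,"ry":0,"rz":0,"grip":0}]'; python3 g.py; python3 -m creep '[{"tx":2,"ty":0,"tz":0.7,"rx":0,"ry":0,"rz":0,"grip":0},{"tx":2,"ty":0,"tz":0.7,"rx":0,"ry":0,"rz":0,"grip":0}]'; python3 g.py
```

```text
time_s: 35.2
tcp_pos: [0.6164, -0.0811, 0.0582]
tool_rot: [3.139, -0.134, 0.007]
wrist_force: [-0.1, 0.3, -2.2]
width: 0.213
t35.2 tcp [ 0.6164 -0.0811  0.0582] yang -1.656 tilt [ 0.0043 -0.0003] q6 1.47 F [-0.1  0.3 -2.2] w 0.213
level rx,ry [-0.    -0.004]
time_s: 35.37
tcp_pos: [0.621, -0.0815, 0.0581]
tool_rot: [3.138, -0.134, 0.009]
wrist_force: [0.5, -0.2, -1.0]
width: 0.209
t35.4 tcp [ 0.621  -0.0815  0.0581] yang -1.656 tilt [ 0.0055 -0.0005] q6 1.47 F [ 0.5 -0.2 -1. ] w 0.209
level rx,ry [ 0.    -0.006]
```

```bash
python3 -m creep '[{"tx":0,"ty":0,"tz":4,"rx":0,"ry":-0.006,"rz":0,"grip":0},{"tx":0,"ty":0,"tz":2,"rx":0,"ry":0,"rz":0,"grip":0},{"tx":0,"ty":0,"tz":1,"rx":0,"ry":0,"rz":0,"grip":0}]'; python3 g.py; python3 -m creep '[{"tx":0,"ty":0,"tz":1,"rx":0,"ry":0,"rz":0,"grip":0},{"tx":0,"ty":0,"tz":1,"rx":0,"ry":0,"rz":0,"grip":0}]'; python3 g.py
```

```text
time_s: 35.62
tcp_pos: [0.622, -0.0817, 0.0518]
tool_rot: [3.138, -0.135, 0.001]
wrist_force: [-1.0, 0.7, -1.8]
width: 0.213
t35.6 tcp [ 0.622  -0.0817  0.0518] yang -1.657 tilt [ 0.0009 -0.0003] q6 1.47 F [-1.   0.7 -1.8] w 0.213
level rx,ry [ 0.    -0.001]
time_s: 35.78
tcp_pos: [0.6221, -0.0816, 0.0498]
tool_rot: [3.139, -0.135, 0.002]
wrist_force: [-3.5, 3.9, 11.9]
width: 0.206
t35.8 tcp [ 0.6221 -0.0816  0.0498] yang -1.657 tilt [ 0.0011 -0.0001] q6 1.47 F [-3.5  3.9 11.9] w 0.206
level rx,ry [ 0.    -0.001]
```

```bash
python3 -m creep '[{"tx":2,"ty":0,"tz":-0.3,"rx":0,"ry":0,"rz":0,"grip":0},{"tx":2,"ty":0,"tz":0,"rx":0,"ry":0,"rz":0,"grip":0},{"tx":1,"ty":0,"tz":0,"rx":0,"ry":0,"rz":0,"grip":0}]'; python3 g.py; python3 -m creep '[{"tx":1,"ty":0,"tz":0,"rx":0,"ry":0,"rz":0,"grip":0},{"tx":1,"ty":0,"tz":0,"rx":0,"ry":0,"rz":0,"grip":0}]'; python3 g.py; python3 -m creep '[{"tx":1,"ty":0,"tz":0,"rx":0,"ry":0,"rz":0,"grip":0},{"tx":1,"ty":0,"tz":0,"rx":0,"ry":0,"rz":0,"grip":0}]'; python3 g.py
```

```text
time_s: 36.03
tcp_pos: [0.6274, -0.082, 0.0503]
tool_rot: [3.139, -0.135, 0.002]
wrist_force: [0.5, -0.7, -3.1]
width: 0.206
t36.0 tcp [ 0.6274 -0.082   0.0503] yang -1.657 tilt [ 0.0014 -0.0002] q6 1.47 F [ 0.5 -0.7 -3.1] w 0.206
level rx,ry [ 0.    -0.001]
time_s: 36.2
tcp_pos: [0.6296, -0.0822, 0.0501]
tool_rot: [3.139, -0.135, 0.002]
wrist_force: [-0.1, -0.1, -3.3]
width: 0.209
t36.2 tcp [ 0.6296 -0.0822  0.0501] yang -1.657 tilt [ 0.0011 -0.0002] q6 1.47 F [-0.1 -0.1 -3.3] w 0.209
level rx,ry [ 0.    -0.001]
time_s: 36.37
tcp_pos: [0.6314, -0.0825, 0.05]
tool_rot: [3.139, -0.135, -0.0]
wrist_force: [-10.2, -0.1, 7.8]
width: 0.214
t36.4 tcp [ 0.6314 -0.0825  0.05  ] yang -1.657 tilt [-0.0002 -0.0002] q6 1.47 F [-10.2  -0.1   7.8] w 0.214
level rx,ry [0. 0.]
```

Contact at x=0.631. One more nudge, release, retreat, push from behind.

```bash
python3 -m creep '[{"tx":1,"ty":0,"tz":0,"rx":0,"ry":0,"rz":0,"grip":0},{"tx":0,"ty":0,"tz":0,"rx":0,"ry":0,"rz":0,"grip":0.6},{"tx":0,"ty":0,"tz":0,"rx":0,"ry":0,"rz":0,"grip":0.6},{"tx":0,"ty":0,"tz":0,"rx":0,"ry":0,"rz":0,"grip":0.6},{"tx":0,"ty":0,"tz":-15,"rx":0,"ry":0,"rz":0,"grip":0.6},{"tx":0,"ty":0,"tz":-20,"rx":0,"ry":0,"rz":0,"grip":0.6},{"tx":0,"ty":0,"tz":-15,"rx":0,"ry":0,"rz":0,"grip":0.6}]' 40;python3 g.py;  python3 -m creep '[{"tx":-20,"ty":0,"tz":0,"rx":0,"ry":0,"rz":0,"grip":0},{"tx":-24,"ty":0,"tz":0,"rx":0,"ry":0,"rz":0,"grip":0},{"tx":-15,"ty":0,"tz":0,"rx":0,"ry":0,"rz":0,"grip":0},{"tx":0,"ty":0,"tz":0,"rx":0,"ry":0,"rz":0,"grip":0},{"tx":0,"ty":0,"tz":10,"rx":0,"ry":0,"rz":0,"grip":0},{"tx":0,"ty":0,"tz":10,"rx":0,"ry":0,"rz":0,"grip":0},{"tx":0,"ty":0,"tz":0,"rx":0,"ry":0,"rz":0,"grip":0}]';  python3 g.py .574 -.078 .022 -1.665
```

```text
time_s: 36.95
tcp_pos: [0.631, -0.0824, 0.0989]
tool_rot: [-3.138, 0.135, 0.011]
wrist_force: [0.8, 0.2, -0.2]
width: 0.599
t37.0 tcp [ 0.631  -0.0824  0.0989] yang -1.657 tilt [-0.0068  0.0008] q6 1.47 F [ 0.8  0.2 -0.2] w 0.599
level rx,ry [-0.     0.007]
time_s: 37.53
tcp_pos: [0.5741, -0.0777, 0.0828]
tool_rot: [3.138, -0.135, 0.009]
wrist_force: [0.2, 0.8, -1.1]
width: 0.002
t37.5 tcp [ 0.5741 -0.0777  0.0828] yang -1.656 tilt [ 0.0054 -0.0013] q6 1.46 F [ 0.2  0.8 -1.1] w 0.002
tool shift mm [-0.4  0.2 60.8] n>=1.5
rotvec [ 0.001 -0.005  0.009] n>=0.1
shift in target tool axes [-0.1  0.3 60.8]
level rx,ry [ 0.001 -0.005]
```

```bash
python3 -m creep '[{"tx":0,"ty":0,"tz":15,"rx":0,"ry":-0.005,"rz":0.005,"grip":0},{"tx":0,"ty":0,"tz":18,"rx":0,"ry":0,"rz":0,"grip":0},{"tx":0,"ty":0,"tz":14,"rx":0,"ry":0,"rz":0,"grip":0},{"tx":0,"ty":0,"tz":6,"rx":0,"ry":0,"rz":0,"grip":0},{"tx":0,"ty":0,"tz":0,"rx":0,"ry":0,"rz":0,"grip":0}]';  python3 g.py .584 -.079 .022 -1.665
```

```text
time_s: 37.95
tcp_pos: [0.5764, -0.0779, 0.0246]
tool_rot: [3.138, -0.143, -0.002]
wrist_force: [0.5, -0.1, -0.3]
width: 0.002
t38.0 tcp [ 0.5764 -0.0779  0.0246] yang -1.662 tilt [-0.0012 -0.0005] q6 1.47 F [ 0.5 -0.1 -0.3] w 0.002
tool shift mm [7.7 0.4 2.6] n>=0.2
rotvec [0.001 0.001 0.003] n>=0.0
shift in target tool axes [7.7 0.4 2.6]
level rx,ry [0.001 0.001]
```

```bash
python3 -m creep '[{"tx":3,"ty":0,"tz":1,"rx":0,"ry":0,"rz":0,"grip":0},{"tx":3,"ty":0,"tz":1,"rx":0,"ry":0,"rz":0,"grip":0},{"tx":2,"ty":0,"tz":0,"rx":0,"ry":0,"rz":0,"grip":0}]';  python3 g.py; python3 -m creep '[{"tx":1,"ty":0,"tz":0,"rx":0,"ry":0,"rz":0,"grip":0},{"tx":1,"ty":0,"tz":0,"rx":0,"ry":0,"rz":0,"grip":0}]';  python3 g.py; python3 -m creep '[{"tx":1,"ty":0,"tz":0,"rx":0,"ry":0,"rz":0,"grip":0},{"tx":1,"ty":0,"tz":0,"rx":0,"ry":0,"rz":0,"grip":0}]';  python3 g.py
```

```text
time_s: 38.2
tcp_pos: [0.5857, -0.0788, 0.023]
tool_rot: [3.138, -0.143, -0.002]
wrist_force: [0.4, -0.2, 0.6]
width: -0.003
t38.2 tcp [ 0.5857 -0.0788  0.023 ] yang -1.662 tilt [-0.001  -0.0005] q6 1.47 F [ 0.4 -0.2  0.6] w -0.003
level rx,ry [0.001 0.001]
time_s: 38.37
tcp_pos: [0.5878, -0.0792, 0.0237]
tool_rot: [3.137, -0.142, -0.003]
wrist_force: [-13.3, -3.5, 2.3]
width: -0.005
t38.4 tcp [ 0.5878 -0.0792  0.0237] yang -1.661 tilt [-0.0022 -0.0009] q6 1.47 F [-13.3  -3.5   2.3] w -0.005
level rx,ry [0.001 0.002]
time_s: 38.53
tcp_pos: [0.5877, -0.0797, 0.0236]
tool_rot: [3.137, -0.143, -0.013]
wrist_force: [-10.1, -0.8, 3.5]
width: 0.002
t38.5 tcp [ 0.5877 -0.0797  0.0236] yang -1.662 tilt [-0.0083 -0.0007] q6 1.47 F [-10.1  -0.8   3.5] w 0.002
level rx,ry [0.001 0.008]
```

```bash
python3 -m creep '[{"tx":-7,"ty":0,"tz":0,"rx":0,"ry":0.008,"rz":0,"grip":0},{"tx":-8,"ty":0,"tz":0,"rx":0,"ry":0,"rz":0,"grip":0},{"tx":0,"ty":0,"tz":-20,"rx":0,"ry":0,"rz":0,"grip":0.3},{"tx":0,"ty":0,"tz":-35,"rx":0,"ry":0,"rz":0,"grip":0.6},{"tx":0,"ty":0,"tz":-35,"rx":0,"ry":0,"rz":0,"grip":0.6},{"tx":0,"ty":0,"tz":-15,"rx":0,"ry":0,"rz":0,"grip":0.6},{"tx":0,"ty":0,"tz":0,"rx":0,"ry":0,"rz":0,"grip":0.6}]';  python3 g.py .6445 .057 .12 -1.665
python3 - <<'E'
from h import *
crop('side',290,200,60,45,7,'s13.png')
E
```

```text
time_s: 39.12
tcp_pos: [0.5706, -0.078, 0.1342]
tool_rot: [3.137, -0.143, -0.002]
wrist_force: [-0.7, 0.0, 0.6]
width: 0.601
t39.1 tcp [ 0.5706 -0.078   0.1342] yang -1.662 tilt [-0.0016 -0.0013] q6 1.46 F [-0.7  0.   0.6] w 0.601
tool shift mm [  61.3 -141.2   13.9] n>=3.7
rotvec [0.001 0.001 0.003] n>=0.0
shift in target tool axes [  60.8 -141.4   14.2]
level rx,ry [0.001 0.001]
```

View pics/s13.png

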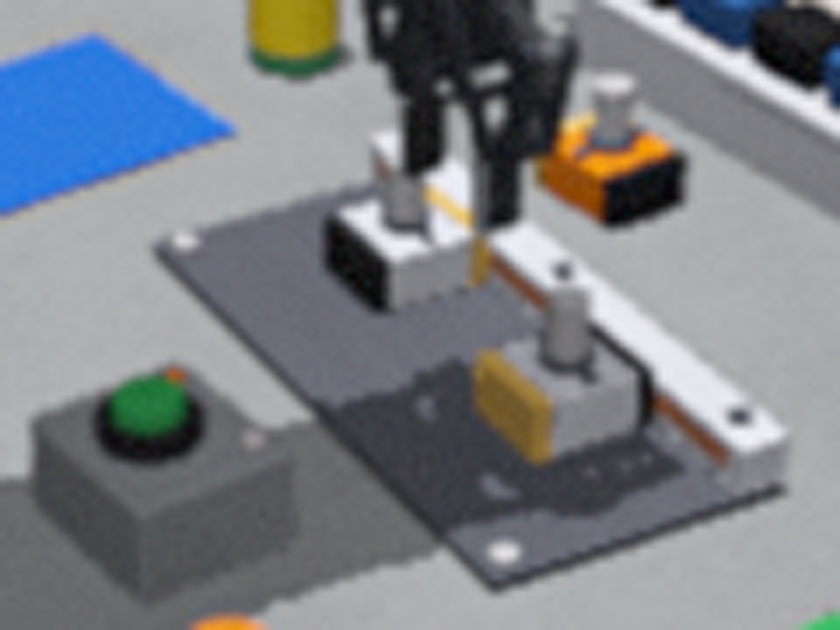

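```bash
python3 -m creep '[{"tx":10,"ty":-24,"tz":-2,"rx":0,"ry":0,"rz":0,"grip":0.6},{"tx":15,"ty":-35,"tz":-2,"rx":0,"ry":0,"rz":0,"grip":0.6},{"tx":15,"ty":-35,"tz":-2,"rx":0,"ry":0,"rz":0,"grip":0.6},{"tx":13,"ty":-30,"tz":-2,"rx":0,"ry":0,"rz":0,"grip":0.6},{"tx":0,"ty":0,"tz":0,"rx":0,"ry":0,"rz":0,"grip":0.6}]';  python3 g.py .6445 .057 .12 -1.665
```

```text
time_s: 39.58
tcp_pos: [0.6347, 0.0438, 0.136]
tool_rot: [3.137, -0.151, -0.01]
wrist_force: [-0.6, 0.4, 0.3]
width: 0.6
t39.6 tcp [0.6347 0.0438 0.136 ] yang -1.667 tilt [-0.0067 -0.001 ] q6 1.68 F [-0.6  0.4  0.3] w 0.600
tool shift mm [  8.6 -14.1  15.9] n>=0.5
rotvec [ 0.002  0.007 -0.002] n>=0.1
shift in target tool axes [  8.5 -14.1  16. ]
level rx,ry [0.002 0.007]
```

```bash
python3 -m creep '[{"tx":5,"ty":-7,"tz":5,"rx":0.002,"ry":0.007,"rz":0,"grip":0.6},{"tx":3,"ty":-7,"tz":15,"rx":0,"ry":0,"rz":0,"grip":0.6},{"tx":0,"ty":0,"tz":15,"rx":0,"ry":0,"rz":0,"grip":0.6},{"tx":0,"ty":0,"tz":0,"rx":0,"ry":0,"rz":0,"grip":0.6}]';  python3 g.py .6445 .057 .05 -1.665
```

```text
time_s: 39.92
tcp_pos: [0.6434, 0.0591, 0.094]
tool_rot: [-3.138, 0.148, 0.005]
wrist_force: [-0.3, -0.7, -0.6]
width: 0.598
t39.9 tcp [0.6434 0.0591 0.094 ] yang -1.665 tilt [-0.0031  0.0004] q6 1.70 F [-0.3 -0.7 -0.6] w 0.598
tool shift mm [ 1.5  2.  44. ] n>=1.1
rotvec [-0.     0.003  0.   ] n>=0.0
shift in target tool axes [ 1.3  2.  44. ]
level rx,ry [-0.     0.003]
```

```bash
python3 -m creep '[{"tx":1,"ty":2,"tz":14,"rx":0,"ry":0.003,"rz":0,"grip":0.6},{"tx":0,"ty":0,"tz":16,"rx":0,"ry":0,"rz":0,"grip":0.6},{"tx":0,"ty":0,"tz":9,"rx":0,"ry":0,"rz":0,"grip":0.5},{"tx":0,"ty":0,"tz":0,"rx":0,"ry":0,"rz":0,"grip":0.5}]';  python3 g.py .6445 .057 .05 -1.665
```

```text
time_s: 40.25
tcp_pos: [0.6432, 0.0554, 0.0515]
tool_rot: [-3.138, 0.151, 0.004]
wrist_force: [-0.2, -0.2, -0.2]
width: 0.499
t40.2 tcp [0.6432 0.0554 0.0515] yang -1.667 tilt [-0.0024  0.0002] q6 1.70 F [-0.2 -0.2 -0.2] w 0.499
tool shift mm [ 1.2 -1.7  1.5] n>=0.1
rotvec [ 0.     0.002 -0.002] n>=0.0
shift in target tool axes [ 1.2 -1.7  1.5]
level rx,ry [0.    0.002]
```

```bash
python3 -m creep '[{"tx":1,"ty":-1.5,"tz":1.5,"rx":0,"ry":0.002,"rz":0,"grip":0},{"tx":0,"ty":0,"tz":0.3,"rx":0,"ry":0,"rz":0,"grip":0},{"tx":0,"ty":0,"tz":0.3,"rx":0,"ry":0,"rz":0,"grip":0},{"tx":0,"ty":0,"tz":0,"rx":0,"ry":0,"rz":0,"grip":0},{"tx":0,"ty":0,"tz":0,"rx":0,"ry":0,"rz":0,"grip":0},{"tx":0,"ty":0,"tz":0,"rx":0,"ry":0,"rz":0,"grip":0}]' 60; python3 g.py;  python3 -m creep '[{"tx":-3,"ty":0,"tz":-6,"rx":0,"ry":0,"rz":0,"grip":0},{"tx":-12,"ty":0,"tz":-15,"rx":0,"ry":0,"rz":0,"grip":0},{"tx":-16,"ty":0,"tz":-20,"rx":0,"ry":0,"rz":0,"grip":0},{"tx":-6,"ty":0,"tz":-20,"rx":0,"ry":0,"rz":0,"grip":0},{"tx":0,"ty":0,"tz":-15,"rx":0,"ry":0,"rz":0,"grip":0},{"tx":0,"ty":0,"tz":0,"rx":0,"ry":0,"rz":0,"grip":0}]';  python3 g.py .63 .059 .06 1.475
```

```text
time_s: 40.75
tcp_pos: [0.6444, 0.0563, 0.0509]
tool_rot: [-3.138, 0.153, 0.0]
wrist_force: [-1.3, 0.5, -4.1]
width: 0.208
t40.8 tcp [0.6444 0.0563 0.0509] yang -1.668 tilt [-0.0001  0.    ] q6 1.70 F [-1.3  0.5 -4.1] w 0.208
level rx,ry [-0.  0.]
time_s: 41.25
tcp_pos: [0.6045, 0.06, 0.1307]
tool_rot: [3.138, -0.153, -0.003]
wrist_force: [1.1, 0.0, -3.0]
width: 0.21
t41.2 tcp [0.6045 0.06   0.1307] yang -1.668 tilt [-0.0017 -0.0002] q6 1.71 F [ 1.1  0.  -3. ] w 0.210
tool shift mm [25.6 -1.5 70.7] n>=1.8
rotvec [ 3.00e-03 -1.00e-03  3.14e+00] n>=25.1
shift in target tool axes [-25.5   1.4  70.7]
level rx,ry [0.    0.002]
```

```bash
python3 -m creep '[{"tx":0,"ty":0,"tz":-1,"rx":0,"ry":0,"rz":-0.1,"grip":0},{"tx":0,"ty":0,"tz":-1,"rx":0,"ry":0,"rz":-0.125,"grip":0},{"tx":0,"ty":0,"tz":-1,"rx":0,"ry":0,"rz":-0.125,"grip":0},{"tx":0,"ty":0,"tz":-1,"rx":0,"ry":0,"rz":-0.125,"grip":0},{"tx":0,"ty":0,"tz":-1,"rx":0,"ry":0,"rz":-0.125,"grip":0},{"tx":0,"ty":0,"tz":-1,"rx":0,"ry":0,"rz":-0.125,"grip":0},{"tx":0,"ty":0,"tz":-1,"rx":0,"ry":0,"rz":-0.125,"grip":0},{"tx":0,"ty":0,"tz":-1,"rx":0,"ry":0,"rz":-0.125,"grip":0}]'; python3 g.py .63 .059 .06 1.475; python3 -m creep '[{"tx":0,"ty":0,"tz":-1,"rx":0,"ry":0,"rz":-0.125,"grip":0},{"tx":0,"ty":0,"tz":-1,"rx":0,"ry":0,"rz":-0.125,"grip":0},{"tx":0,"ty":0,"tz":-1,"rx":0,"ry":0,"rz":-0.125,"grip":0},{"tx":0,"ty":0,"tz":-1,"rx":0,"ry":0,"rz":-0.125,"grip":0},{"tx":0,"ty":0,"tz":-1,"rx":0,"ry":0,"rz":-0.125,"grip":0},{"tx":0,"ty":0,"tz":-1,"rx":0,"ry":0,"rz":-0.125,"grip":0},{"tx":0,"ty":0,"tz":-1,"rx":0,"ry":0,"rz":-0.125,"grip":0},{"tx":0,"ty":0,"tz":-1,"rx":0,"ry":0,"rz":-0.125,"grip":0}]'; python3 g.py .63 .059 .06 1.475
```

```text
time_s: 41.92
tcp_pos: [0.6034, 0.0599, 0.1362]
tool_rot: [-2.84, -1.341, 0.003]
wrist_force: [0.6, 0.2, -3.9]
width: 0.208
t41.9 tcp [0.6034 0.0599 0.1362] yang -0.688 tilt [-0.002  -0.0003] q6 0.73 F [ 0.6  0.2 -3.9] w 0.208
tool shift mm [16.3 21.2 76.2] n>=1.9
rotvec [-2.000e-03 -1.000e-03 -2.163e+00] n>=17.3
shift in target tool axes [-26.5   1.6  76.2]
level rx,ry [-0.001  0.002]
time_s: 42.58
tcp_pos: [0.6018, 0.0596, 0.1383]
tool_rot: [-1.847, -2.535, 0.008]
wrist_force: [-0.2, -0.3, -3.3]
width: 0.212
t42.6 tcp [0.6018 0.0596 0.1383] yang 0.312 tilt [-0.0073 -0.0007] q6 -0.27 F [-0.2 -0.3 -3.3] w 0.212
tool shift mm [-9.4 27.2 78.1] n>=2.0
rotvec [-0.005 -0.006 -1.163] n>=9.3
shift in target tool axes [-28.1   2.1  78.3]
level rx,ry [-0.007 -0.002]
```

```bash
python3 -m creep '[{"tx":0,"ty":0,"tz":0,"rx":0,"ry":0,"rz":-0.125,"grip":0},{"tx":0,"ty":0,"tz":0,"rx":0,"ry":0,"rz":-0.125,"grip":0},{"tx":0,"ty":0,"tz":0,"rx":0,"ry":0,"rz":-0.125,"grip":0},{"tx":0,"ty":0,"tz":0,"rx":0,"ry":0,"rz":-0.125,"grip":0},{"tx":0,"ty":0,"tz":0,"rx":0,"ry":0,"rz":-0.125,"grip":0},{"tx":0,"ty":0,"tz":0,"rx":0,"ry":0,"rz":-0.125,"grip":0},{"tx":0,"ty":0,"tz":0,"rx":0,"ry":0,"rz":-0.125,"grip":0},{"tx":0,"ty":0,"tz":0,"rx":0,"ry":0,"rz":-0.125,"grip":0}]'; python3 g.py .63 .059 .06 1.475
```

```text
time_s: 43.25
tcp_pos: [0.6003, 0.0593, 0.1324]
tool_rot: [-0.405, -3.104, 0.004]
wrist_force: [-0.3, -1.1, -3.9]
width: 0.209
t43.2 tcp [0.6003 0.0593 0.1324] yang 1.311 tilt [-0.012 -0.001] q6 -1.27 F [-0.3 -1.1 -3.9] w 0.209
tool shift mm [-29.6   7.6  72. ] n>=1.9
rotvec [-0.003 -0.012 -0.164] n>=1.3
shift in target tool axes [-29.6   2.5  72.4]
level rx,ry [-0.004 -0.011]
```

```bash
python3 -m creep '[{"tx":0,"ty":0,"tz":0,"rx":-0.004,"ry":-0.011,"rz":-0.1,"grip":0},{"tx":0,"ty":0,"tz":0,"rx":0,"ry":0,"rz":-0.045,"grip":0},{"tx":-10,"ty":1,"tz":10,"rx":0,"ry":0,"rz":0,"grip":0},{"tx":-12,"ty":1,"tz":20,"rx":0,"ry":0,"rz":0,"grip":0},{"tx":-5,"ty":0,"tz":20,"rx":0,"ry":0,"rz":0,"grip":0},{"tx":0,"ty":0,"tz":5,"rx":0,"ry":0,"rz":0,"grip":0},{"tx":0,"ty":0,"tz":0,"rx":0,"ry":0,"rz":0,"grip":0}]'; python3 g.py .63 .059 .053 1.474
```

```text
time_s: 43.83
tcp_pos: [0.6273, 0.0585, 0.0719]
tool_rot: [-0.152, -3.136, -0.001]
wrist_force: [-0.2, -0.4, -3.6]
width: 0.206
t43.8 tcp [0.6273 0.0585 0.0719] yang 1.474 tilt [-0.0014  0.0005] q6 -1.44 F [-0.2 -0.4 -3.6] w 0.206
tool shift mm [-2.7  0.8 18.8] n>=0.5
rotvec [ 0.    -0.001 -0.   ] n>=0.0
shift in target tool axes [-2.7  0.8 18.9]
level rx,ry [ 0.    -0.001]
```

```bash
python3 -m creep '[{"tx":-2,"ty":0,"tz":9,"rx":0,"ry":0,"rz":0,"grip":0},{"tx":-1,"ty":0,"tz":7,"rx":0,"ry":0,"rz":0,"grip":0},{"tx":0,"ty":0,"tz":2,"rx":0,"ry":0,"rz":0,"grip":0},{"tx":0,"ty":0,"tz":0,"rx":0,"ry":0,"rz":0,"grip":0}]'; python3 g.py
python3 - <<'E'
from h import *
crop('side',290,200,60,45,7,'s14.png')
E
```

```text
time_s: 44.17
tcp_pos: [0.6301, 0.0582, 0.0536]
tool_rot: [-0.152, -3.137, -0.001]
wrist_force: [0.6, 0.4, -4.5]
width: 0.214
t44.2 tcp [0.6301 0.0582 0.0536] yang 1.474 tilt [-0.0006  0.0005] q6 -1.44 F [ 0.6  0.4 -4.5] w 0.214
level rx,ry [ 0.    -0.001]
```

View pics/s14.png

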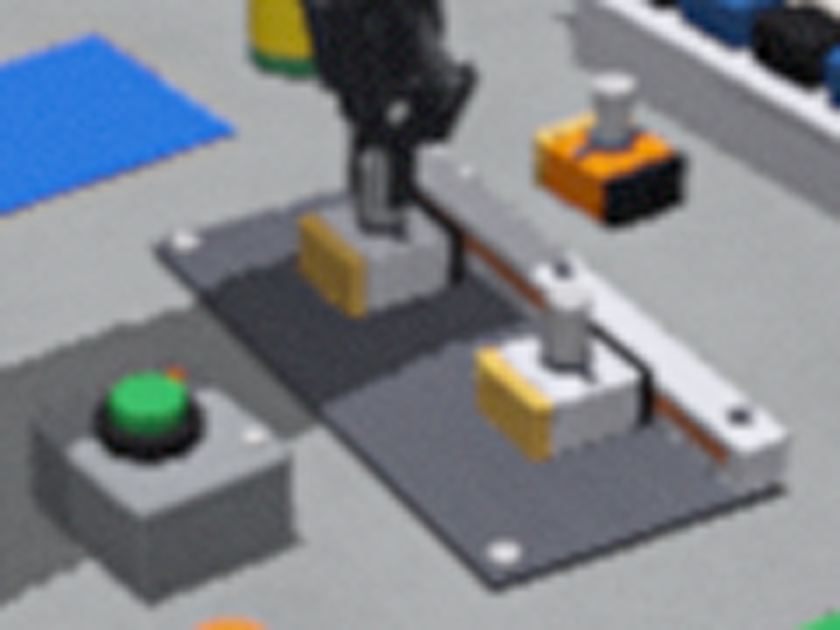

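Good. Lower to the bed and push in.

```bash
python3 -m creep '[{"tx":-2,"ty":0,"tz":1.5,"rx":0,"ry":0,"rz":0,"grip":0},{"tx":-1,"ty":0,"tz":1,"rx":0,"ry":0,"rz":0,"grip":0},{"tx":0,"ty":0,"tz":0.5,"rx":0,"ry":0,"rz":0,"grip":0}]'; python3 g.py; python3 -m creep '[{"tx":-1,"ty":0,"tz":0.7,"rx":0,"ry":0,"rz":0,"grip":0},{"tx":-1,"ty":0,"tz":0.7,"rx":0,"ry":0,"rz":0,"grip":0}]'; python3 g.py;  python3 -m creep '[{"tx":-1,"ty":0,"tz":0.5,"rx":0,"ry":0,"rz":0,"grip":0},{"tx":-1,"ty":0,"tz":0.5,"rx":0,"ry":0,"rz":0,"grip":0}]'; python3 g.py
```

```text
time_s: 44.47
tcp_pos: [0.6341, 0.058, 0.0524]
tool_rot: [0.152, 3.136, 0.001]
wrist_force: [-0.3, 0.2, -2.7]
width: 0.212
t44.5 tcp [0.6341 0.058  0.0524] yang 1.474 tilt [0.0022 0.0006] q6 -1.44 F [-0.3  0.2 -2.7] w 0.212
level rx,ry [0.001 0.002]
time_s: 44.63
tcp_pos: [0.6364, 0.0579, 0.0514]
tool_rot: [0.152, 3.135, 0.001]
wrist_force: [0.1, -0.3, -4.0]
width: 0.21
t44.6 tcp [0.6364 0.0579 0.0514] yang 1.474 tilt [0.003  0.0006] q6 -1.44 F [ 0.1 -0.3 -4. ] w 0.210
level rx,ry [0.001 0.003]
time_s: 44.8
tcp_pos: [0.6387, 0.0576, 0.0505]
tool_rot: [0.152, 3.135, 0.001]
wrist_force: [0.1, -0.2, -3.8]
width: 0.212
t44.8 tcp [0.6387 0.0576 0.0505] yang 1.474 tilt [0.0033 0.0006] q6 -1.44 F [ 0.1 -0.2 -3.8] w 0.212
level rx,ry [0.001 0.003]
```

```bash
python3 -m creep '[{"tx":-1,"ty":0,"tz":0.5,"rx":0,"ry":0.003,"rz":0,"grip":0},{"tx":-1,"ty":0,"tz":0.5,"rx":0,"ry":0,"rz":0,"grip":0}]'; python3 g.py; python3 -m creep '[{"tx":-1,"ty":0,"tz":0.3,"rx":0,"ry":0,"rz":0,"grip":0},{"tx":-1,"ty":0,"tz":0,"rx":0,"ry":0,"rz":0,"grip":0}]'; python3 g.py;  python3 -m creep '[{"tx":-1,"ty":0,"tz":0,"rx":0,"ry":0,"rz":0,"grip":0},{"tx":-1,"ty":0,"tz":0,"rx":0,"ry":0,"rz":0,"grip":0}]'; python3 g.py
```

```text
time_s: 44.97
tcp_pos: [0.6408, 0.0574, 0.0502]
tool_rot: [-0.152, -3.138, -0.001]
wrist_force: [-3.3, -0.1, 2.2]
width: 0.207
t45.0 tcp [0.6408 0.0574 0.0502] yang 1.474 tilt [-0.0002  0.0009] q6 -1.44 F [-3.3 -0.1  2.2] w 0.207
level rx,ry [ 0.001 -0.   ]
time_s: 45.13
tcp_pos: [0.6432, 0.0572, 0.0502]
tool_rot: [0.152, 3.138, 0.001]
wrist_force: [-0.1, -0.2, -3.5]
width: 0.209
t45.1 tcp [0.6432 0.0572 0.0502] yang 1.474 tilt [0.0002 0.0009] q6 -1.44 F [-0.1 -0.2 -3.5] w 0.209
level rx,ry [0.001 0.   ]
time_s: 45.3
tcp_pos: [0.6444, 0.0571, 0.0503]
tool_rot: [-0.152, -3.135, -0.002]
wrist_force: [-18.8, 1.1, 12.4]
width: 0.209
t45.3 tcp [0.6444 0.0571 0.0503] yang 1.474 tilt [-0.0029  0.0011] q6 -1.44 F [-18.8   1.1  12.4] w 0.209
level rx,ry [ 0.001 -0.003]
```

Seated at the same x as before (0.6444). Release and push from behind.

```bash
python3 -m creep '[{"tx":0,"ty":0,"tz":0,"rx":0,"ry":0,"rz":0,"grip":0.6},{"tx":0,"ty":0,"tz":0,"rx":0,"ry":0,"rz":0,"grip":0.6},{"tx":0,"ty":0,"tz":0,"rx":0,"ry":0,"rz":0,"grip":0.6},{"tx":0,"ty":0,"tz":-15,"rx":0,"ry":-0.003,"rz":0,"grip":0.6},{"tx":0,"ty":0,"tz":-20,"rx":0,"ry":0,"rz":0,"grip":0.6},{"tx":0,"ty":0,"tz":-15,"rx":0,"ry":0,"rz":0,"grip":0.6}]' 40;python3 g.py;  python3 -m creep '[{"tx":20,"ty":0,"tz":0,"rx":0,"ry":0,"rz":0,"grip":0},{"tx":24,"ty":0,"tz":0,"rx":0,"ry":0,"rz":0,"grip":0},{"tx":13,"ty":0,"tz":0,"rx":0,"ry":0,"rz":0,"grip":0},{"tx":0,"ty":0,"tz":0,"rx":0,"ry":0,"rz":0,"grip":0},{"tx":0,"ty":0,"tz":10,"rx":0,"ry":0,"rz":0,"grip":0},{"tx":0,"ty":0,"tz":10,"rx":0,"ry":0,"rz":0,"grip":0},{"tx":0,"ty":0,"tz":0,"rx":0,"ry":0,"rz":0,"grip":0}]';  python3 g.py .59 .062 .022 1.475
```

```text
time_s: 45.8
tcp_pos: [0.6441, 0.0571, 0.1008]
tool_rot: [-0.152, -3.136, -0.001]
wrist_force: [0.3, -0.1, 0.6]
width: 0.604
t45.8 tcp [0.6441 0.0571 0.1008] yang 1.474 tilt [-0.0022  0.0007] q6 -1.44 F [ 0.3 -0.1  0.6] w 0.604
level rx,ry [ 0.    -0.002]
time_s: 46.38
tcp_pos: [0.5911, 0.0626, 0.0913]
tool_rot: [0.152, 3.122, 0.003]
wrist_force: [0.3, 0.1, -0.1]
width: 0.002
t46.4 tcp [0.5911 0.0626 0.0913] yang 1.473 tilt [0.0164 0.0012] q6 -1.43 F [ 0.3  0.1 -0.1] w 0.002
tool shift mm [ 2.2 -0.9 69.3] n>=1.7
rotvec [ 0.003  0.016 -0.002] n>=0.1
shift in target tool axes [ 1.1 -0.7 69.3]
level rx,ry [0.003 0.016]
```

```bash
python3 -m creep '[{"tx":2,"ty":-1,"tz":15,"rx":0.003,"ry":0.016,"rz":0,"grip":0},{"tx":0,"ty":0,"tz":20,"rx":0,"ry":0,"rz":0,"grip":0},{"tx":0,"ty":0,"tz":18,"rx":0,"ry":0,"rz":0,"grip":0},{"tx":0,"ty":0,"tz":9,"rx":0,"ry":0,"rz":0,"grip":0},{"tx":0,"ty":0,"tz":0,"rx":0,"ry":0,"rz":0,"grip":0}]';  python3 g.py .601 .061 .023 1.474
```

```text
time_s: 46.8
tcp_pos: [0.5918, 0.0612, 0.0247]
tool_rot: [-0.154, -3.137, 0.001]
wrist_force: [0.5, -0.2, -0.3]
width: -0.002
t46.8 tcp [0.5918 0.0612 0.0247] yang 1.473 tilt [-0.001  -0.0004] q6 -1.43 F [ 0.5 -0.2 -0.3] w -0.002
tool shift mm [-9.2  0.7  1.6] n>=0.2
rotvec [-0.001 -0.001 -0.001] n>=0.0
shift in target tool axes [-9.2  0.7  1.7]
level rx,ry [-0.001 -0.001]
```

```bash
python3 -m creep '[{"tx":-3,"ty":0,"tz":0,"rx":0,"ry":0,"rz":0,"grip":0},{"tx":-3,"ty":0,"tz":0,"rx":0,"ry":0,"rz":0,"grip":0},{"tx":-1,"ty":0,"tz":0,"rx":0,"ry":0,"rz":0,"grip":0}]';  python3 g.py ; python3 -m creep '[{"tx":-1,"ty":0,"tz":0,"rx":0,"ry":0,"rz":0,"grip":0},{"tx":-1,"ty":0,"tz":0,"rx":0,"ry":0,"rz":0,"grip":0}]';  python3 g.py; python3 -m creep '[{"tx":-1,"ty":0,"tz":0,"rx":0,"ry":0,"rz":0,"grip":0},{"tx":-1,"ty":0,"tz":0,"rx":0,"ry":0,"rz":0,"grip":0}]';  python3 g.py
```

```text
time_s: 47.05
tcp_pos: [0.6002, 0.0604, 0.0254]
tool_rot: [-0.154, -3.137, 0.001]
wrist_force: [-0.2, 1.1, 0.1]
width: -0.002
t47.0 tcp [0.6002 0.0604 0.0254] yang 1.473 tilt [-0.0008 -0.0004] q6 -1.43 F [-0.2  1.1  0.1] w -0.002
level rx,ry [-0.    -0.001]
time_s: 47.22
tcp_pos: [0.6015, 0.0602, 0.026]
tool_rot: [-0.154, -3.134, 0.001]
wrist_force: [-14.3, 0.8, 0.5]
width: 0.004
t47.2 tcp [0.6015 0.0602 0.026 ] yang 1.472 tilt [-0.0041 -0.0004] q6 -1.43 F [-14.3   0.8   0.5] w 0.004
level rx,ry [-0.001 -0.004]
time_s: 47.38
tcp_pos: [0.6013, 0.0602, 0.026]
tool_rot: [-0.154, -3.127, 0.001]
wrist_force: [-7.7, 0.2, 0.1]
width: 0.004
t47.4 tcp [0.6013 0.0602 0.026 ] yang 1.473 tilt [-0.0105 -0.0003] q6 -1.43 F [-7.7  0.2  0.1] w 0.004
level rx,ry [-0.001 -0.01 ]
```

Seated. To the button.

```bash
python3 -m creep '[{"tx":6,"ty":0,"tz":0,"rx":0,"ry":-0.01,"rz":0,"grip":0},{"tx":8,"ty":0,"tz":0,"rx":0,"ry":0,"rz":0,"grip":0},{"tx":0,"ty":0,"tz":-20,"rx":0,"ry":0,"rz":0,"grip":0},{"tx":0,"ty":0,"tz":-30,"rx":0,"ry":0,"rz":0,"grip":0},{"tx":0,"ty":0,"tz":-20,"rx":0,"ry":0,"rz":0,"grip":0},{"tx":0,"ty":0,"tz":0,"rx":0,"ry":0,"rz":0,"grip":0}]';  python3 -m creep '[{"tx":22,"ty":-18,"tz":0,"rx":0,"ry":0,"rz":0,"grip":0},{"tx":28,"ty":-24,"tz":0,"rx":0,"ry":0,"rz":0,"grip":0},{"tx":28,"ty":-24,"tz":0,"rx":0,"ry":0,"rz":0,"grip":0},{"tx":28,"ty":-24,"tz":0,"rx":0,"ry":0,"rz":0,"grip":0},{"tx":25,"ty":-20,"tz":0,"rx":0,"ry":0,"rz":0,"grip":0},{"tx":0,"ty":0,"tz":0,"rx":0,"ry":0,"rz":0,"grip":0}]';  python3 g.py .437 -.041 .076 1.477;python3 - <<'E'
from h import *
crop('side',280,200,60,45,7,'s15.png');crop('top',250,180,60,45,7,'t15.png')
E
```

```text
time_s: 47.88
tcp_pos: [0.5859, 0.0619, 0.1006]
tool_rot: [-0.154, -3.137, 0.002]
wrist_force: [0.0, 1.2, 0.5]
width: 0.0
time_s: 48.38
tcp_pos: [0.4387, -0.0364, 0.1008]
tool_rot: [0.148, 3.133, -0.001]
wrist_force: [-0.6, 0.9, -0.7]
width: 0.0
t48.4 tcp [ 0.4387 -0.0364  0.1008] yang 1.476 tilt [ 0.0052 -0.0009] q6 -1.64 F [-0.6  0.9 -0.7] w 0.000
tool shift mm [ 1.4 -4.7 24.8] n>=0.6
rotvec [-0.     0.005 -0.001] n>=0.0
shift in target tool axes [ 1.3 -4.7 24.8]
level rx,ry [-0.     0.005]
```

View pics/s15.png

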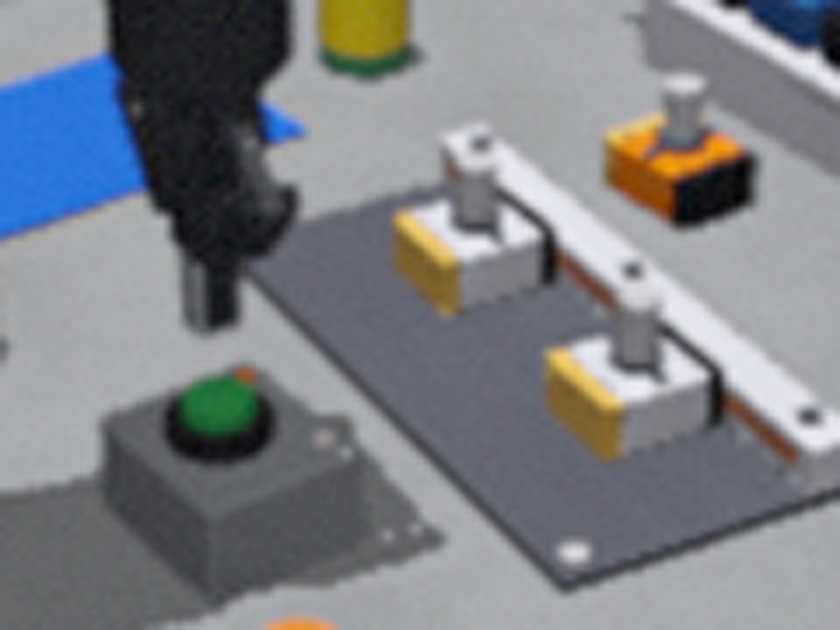

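View pics/t15.png

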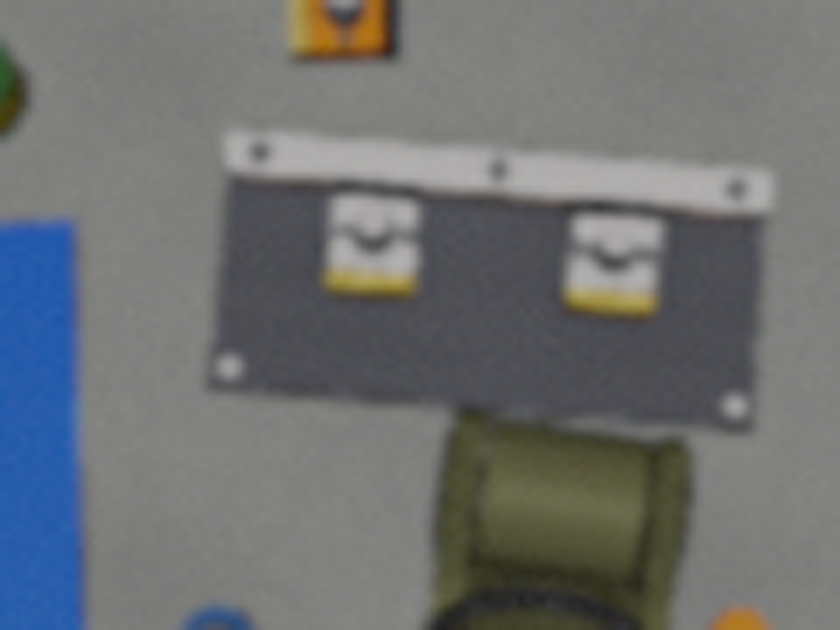

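Both black ends are flush. Press.

```bash
python3 -m creep '[{"tx":1,"ty":-4,"tz":6,"rx":0,"ry":0.005,"rz":0,"grip":0},{"tx":0,"ty":0,"tz":10,"rx":0,"ry":0,"rz":0,"grip":0},{"tx":0,"ty":0,"tz":5,"rx":0,"ry":0,"rz":0,"grip":0},{"tx":0,"ty":0,"tz":0,"rx":0,"ry":0,"rz":0,"grip":0}]';  python3 g.py;  python3 -m creep '[{"tx":0,"ty":0,"tz":3,"rx":0,"ry":0,"rz":0,"grip":0},{"tx":0,"ty":0,"tz":3,"rx":0,"ry":0,"rz":0,"grip":0},{"tx":0,"ty":0,"tz":2,"rx":0,"ry":0,"rz":0,"grip":0}]';  python3 g.py
```

```text
time_s: 48.82
tcp_pos: [0.4435, -0.0382, 0.0784]
tool_rot: [0.145, 3.134, -0.001]
wrist_force: [0.8, 0.5, -0.3]
width: 0.003
t48.8 tcp [ 0.4435 -0.0382  0.0784] yang 1.478 tilt [ 0.0045 -0.0005] q6 -1.65 F [ 0.8  0.5 -0.3] w 0.003
level rx,ry [-0.     0.005]
time_s: 49.07
tcp_pos: [0.444, -0.0375, 0.0688]
tool_rot: [0.143, 3.135, -0.0]
wrist_force: [-2.1, -2.0, 3.5]
width: 0.002
t49.1 tcp [ 0.444  -0.0375  0.0688] yang 1.480 tilt [ 0.0031 -0.0004] q6 -1.65 F [-2.1 -2.   3.5] w 0.002
level rx,ry [-0.     0.003]
```

```bash
python3 -m creep '[{"tx":0,"ty":0,"tz":2,"rx":0,"ry":0,"rz":0,"grip":0},{"tx":0,"ty":0,"tz":2,"rx":0,"ry":0,"rz":0,"grip":0}]';  python3 g.py;  python3 -m creep '[{"tx":0,"ty":0,"tz":1.5,"rx":0,"ry":0,"rz":0,"grip":0},{"tx":0,"ty":0,"tz":1,"rx":0,"ry":0,"rz":0,"grip":0}]';  python3 g.py
```

```text
time_s: 49.23
tcp_pos: [0.4444, -0.0376, 0.0652]
tool_rot: [0.142, 3.135, -0.001]
wrist_force: [-16.3, 2.2, 44.5]
width: -0.005
t49.2 tcp [ 0.4444 -0.0376  0.0652] yang 1.480 tilt [ 0.0033 -0.0008] q6 -1.65 F [-16.3   2.2  44.5] w -0.005
level rx,ry [-0.     0.003]
time_s: 49.4
tcp_pos: [0.4443, -0.0376, 0.0656]
tool_rot: [0.141, 3.136, -0.001]
wrist_force: [-14.9, -0.1, 25.3]
width: -0.005
t49.4 tcp [ 0.4443 -0.0376  0.0656] yang 1.481 tilt [ 0.0025 -0.001 ] q6 -1.65 F [-14.9  -0.1  25.3] w -0.005
level rx,ry [-0.001  0.003]
```

```bash
python3 -m creep '[{"tx":0,"ty":0,"tz":-8,"rx":0,"ry":0,"rz":0,"grip":0},{"tx":0,"ty":0,"tz":-20,"rx":0,"ry":0,"rz":0,"grip":0},{"tx":0,"ty":0,"tz":-25,"rx":0,"ry":0,"rz":0,"grip":0},{"tx":0,"ty":0,"tz":-20,"rx":0,"ry":0,"rz":0,"grip":0},{"tx":0,"ty":0,"tz":0,"rx":0,"ry":0,"rz":0,"grip":0}]'; python3 -m creep '[{"tx":-28,"ty":-5,"tz":0,"rx":0,"ry":0,"rz":0,"grip":0.6},{"tx":-36,"ty":-6,"tz":0,"rx":0,"ry":0,"rz":0,"grip":0.6},{"tx":-36,"ty":-6,"tz":0,"rx":0,"ry":0,"rz":0,"grip":0.6},{"tx":-36,"ty":-6,"tz":0,"rx":0,"ry":0,"rz":0,"grip":0.6},{"tx":-32,"ty":-5,"tz":0,"rx":0,"ry":0,"rz":0,"grip":0.6},{"tx":-10,"ty":-1,"tz":0,"rx":0,"ry":0,"rz":0,"grip":0.6},{"tx":0,"ty":0,"tz":0,"rx":0,"ry":0,"rz":0,"grip":0.6}]';  python3 g.py .631 -.083 .05 1.477
```

```text
time_s: 49.82
tcp_pos: [0.444, -0.0372, 0.1418]
tool_rot: [0.141, 3.136, -0.001]
wrist_force: [0.2, 0.5, 0.5]
width: -0.001
time_s: 50.4
tcp_pos: [0.6254, -0.0833, 0.1393]
tool_rot: [0.141, 3.134, 0.0]
wrist_force: [-1.4, 0.3, 0.1]
width: 0.599
t50.4 tcp [ 0.6254 -0.0833  0.1393] yang 1.481 tilt [0.0046 0.    ] q6 -1.67 F [-1.4  0.3  0.1] w 0.599
tool shift mm [-5.1  0.8 89.3] n>=2.1
rotvec [0.    0.005 0.004] n>=0.0
shift in target tool axes [-5.5  0.9 89.3]
level rx,ry [0.    0.005]
```

```bash
python3 -m creep '[{"tx":-5,"ty":0,"tz":15,"rx":0,"ry":0.005,"rz":0,"grip":0.6},{"tx":0,"ty":0,"tz":20,"rx":0,"ry":0,"rz":0,"grip":0.6},{"tx":0,"ty":0,"tz":20,"rx":0,"ry":0,"rz":0,"grip":0.6},{"tx":0,"ty":0,"tz":18,"rx":0,"ry":0,"rz":0,"grip":0.6},{"tx":0,"ty":0,"tz":5,"rx":0,"ry":0,"rz":0,"grip":0.6},{"tx":0,"ty":0,"tz":0,"rx":0,"ry":0,"rz":0,"grip":0.6}]';  python3 g.py .631 -.083 .05 1.477
```

```text
time_s: 50.9
tcp_pos: [0.6272, -0.0825, 0.0555]
tool_rot: [-0.14, -3.136, -0.002]
wrist_force: [0.2, 0.6, 0.5]
width: 0.604
t50.9 tcp [ 0.6272 -0.0825  0.0555] yang 1.481 tilt [-0.0027  0.0014] q6 -1.67 F [0.2 0.6 0.5] w 0.604
tool shift mm [-3.9 -0.2  5.5] n>=0.2
rotvec [ 0.001 -0.003  0.004] n>=0.0
shift in target tool axes [-3.8 -0.2  5.5]
level rx,ry [ 0.001 -0.003]
```

```bash
python3 -m creep '[{"tx":-3,"ty":0,"tz":5,"rx":0,"ry":-0.003,"rz":0,"grip":0.5},{"tx":0,"ty":0,"tz":0.3,"rx":0,"ry":0,"rz":0,"grip":0},{"tx":0,"ty":0,"tz":0.3,"rx":0,"ry":0,"rz":0,"grip":0},{"tx":0,"ty":0,"tz":0,"rx":0,"ry":0,"rz":0,"grip":0},{"tx":0,"ty":0,"tz":0,"rx":0,"ry":0,"rz":0,"grip":0},{"tx":0,"ty":0,"tz":0,"rx":0,"ry":0,"rz":0,"grip":0}]' 60; python3 g.py;  python3 -m creep '[{"tx":3,"ty":0,"tz":-6,"rx":0,"ry":0,"rz":0,"grip":0},{"tx":8,"ty":0,"tz":-15,"rx":0,"ry":0,"rz":0,"grip":0},{"tx":8,"ty":0,"tz":-25,"rx":0,"ry":0,"rz":0,"grip":0},{"tx":0,"ty":0,"tz":-25,"rx":0,"ry":0,"rz":0,"grip":0},{"tx":0,"ty":0,"tz":-15,"rx":0,"ry":0,"rz":0,"grip":0},{"tx":0,"ty":0,"tz":0,"rx":0,"ry":0,"rz":0,"grip":0}]';  python3 g.py .58 -.325 .10 1.477
```

```text
time_s: 51.4
tcp_pos: [0.6305, -0.0826, 0.0528]
tool_rot: [0.14, 3.135, 0.001]
wrist_force: [0.0, -0.5, -3.6]
width: 0.209
t51.4 tcp [ 0.6305 -0.0826  0.0528] yang 1.482 tilt [0.0033 0.0006] q6 -1.67 F [ 0.  -0.5 -3.6] w 0.209
level rx,ry [0.001 0.003]
time_s: 51.9
tcp_pos: [0.609, -0.0806, 0.1433]
tool_rot: [0.14, 3.136, 0.002]
wrist_force: [0.3, -0.7, -2.1]
width: 0.213
t51.9 tcp [ 0.609  -0.0806  0.1433] yang 1.481 tilt [0.0021 0.0009] q6 -1.67 F [ 0.3 -0.7 -2.1] w 0.213
tool shift mm [   7.2 -246.    43. ] n>=6.0
rotvec [0.001 0.002 0.004] n>=0.0
shift in target tool axes [   6.  -246.    43.3]
level rx,ry [0.001 0.002]
```

```bash
python3 -m creep '[{"tx":1,"ty":-26,"tz":0,"rx":0,"ry":0,"rz":0,"grip":0},{"tx":1,"ty":-36,"tz":0,"rx":0,"ry":0,"rz":0,"grip":0},{"tx":1,"ty":-36,"tz":0,"rx":0,"ry":0,"rz":0,"grip":0},{"tx":1,"ty":-36,"tz":0,"rx":0,"ry":0,"rz":0,"grip":0},{"tx":1,"ty":-36,"tz":0,"rx":0,"ry":0,"rz":0,"grip":0},{"tx":1,"ty":-36,"tz":0,"rx":0,"ry":0,"rz":0,"grip":0},{"tx":1,"ty":-26,"tz":0,"rx":0,"ry":0,"rz":0,"grip":0},{"tx":0,"ty":0,"tz":0,"rx":0,"ry":0,"rz":0,"grip":0}]';  python3 g.py .58 -.325 .05
```

```text
time_s: 52.57
tcp_pos: [0.5791, -0.3188, 0.1396]
tool_rot: [0.132, 3.136, 0.003]
wrist_force: [0.3, 0.2, -1.8]
width: 0.209
t52.6 tcp [ 0.5791 -0.3188  0.1396] yang 1.487 tilt [0.0028 0.0017] q6 -2.05 F [ 0.3  0.2 -1.8] w 0.209
tool shift mm [-1.2 -6.3 89.6] n>=2.2
level rx,ry [0.002 0.003]
```

```bash
python3 -m creep '[{"tx":0,"ty":-2,"tz":15,"rx":0.002,"ry":0.003,"rz":0,"grip":0},{"tx":0,"ty":0,"tz":20,"rx":0,"ry":0,"rz":0,"grip":0},{"tx":0,"ty":0,"tz":20,"rx":0,"ry":0,"rz":0,"grip":0},{"tx":0,"ty":0,"tz":15,"rx":0,"ry":0,"rz":0,"grip":0},{"tx":0,"ty":0,"tz":3,"rx":0,"ry":0,"rz":0,"grip":0},{"tx":0,"ty":0,"tz":0,"rx":0,"ry":0,"rz":0,"grip":0}]';  python3 g.py .58 -.325 .05
python3 - <<'E'
from h import *
crop('side',320,255,60,45,7,'s16.png')
E
```

```text
time_s: 53.07
tcp_pos: [0.5768, -0.319, 0.0553]
tool_rot: [-0.133, -3.133, -0.004]
wrist_force: [-1.0, 0.4, -2.1]
width: 0.206
t53.1 tcp [ 0.5768 -0.319   0.0553] yang 1.486 tilt [-0.0053  0.0025] q6 -2.05 F [-1.   0.4 -2.1] w 0.206
tool shift mm [-3.7 -5.7  5.3] n>=0.2
level rx,ry [ 0.002 -0.006]
```

View pics/s16.png

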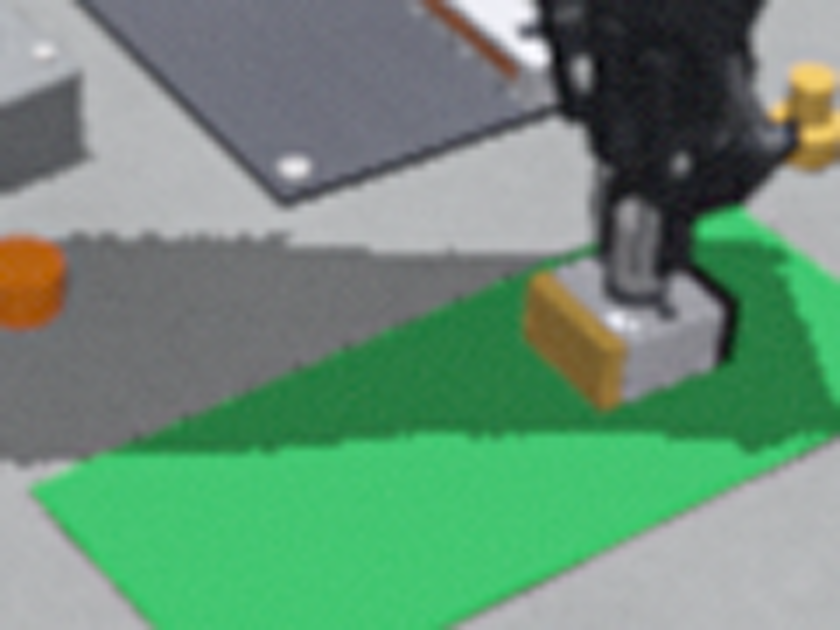

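```bash
python3 -m creep '[{"tx":0,"ty":-4,"tz":3,"rx":0.002,"ry":-0.006,"rz":0,"grip":0},{"tx":0,"ty":0,"tz":1,"rx":0,"ry":0,"rz":0,"grip":0},{"tx":0,"ty":0,"tz":1,"rx":0,"ry":0,"rz":0,"grip":0}]';  python3 g.py;python3 -m creep '[{"tx":0,"ty":0,"tz":1,"rx":0,"ry":0,"rz":0,"grip":0},{"tx":0,"ty":0,"tz":0.7,"rx":0,"ry":0,"rz":0,"grip":0}]';  python3 g.py
```

```text
time_s: 53.37
tcp_pos: [0.5775, -0.3229, 0.0521]
tool_rot: [0.131, 3.135, -0.003]
wrist_force: [0.1, -0.5, -2.3]
width: 0.213
t53.4 tcp [ 0.5775 -0.3229  0.0521] yang 1.487 tilt [ 0.0035 -0.0018] q6 -2.05 F [ 0.1 -0.5 -2.3] w 0.213
level rx,ry [-0.002  0.004]
time_s: 53.53
tcp_pos: [0.5779, -0.3232, 0.0513]
tool_rot: [0.131, 3.134, -0.004]
wrist_force: [0.4, -0.3, -2.0]
width: 0.211
t53.5 tcp [ 0.5779 -0.3232  0.0513] yang 1.487 tilt [ 0.0051 -0.0028] q6 -2.05 F [ 0.4 -0.3 -2. ] w 0.211
level rx,ry [-0.002  0.005]
```

```bash
python3 -m creep '[{"tx":0,"ty":0,"tz":1.2,"rx":-0.002,"ry":0.005,"rz":0,"grip":0},{"tx":0,"ty":0,"tz":1.2,"rx":0,"ry":0,"rz":0,"grip":0}]';  python3 g.py;python3 -m creep '[{"tx":0,"ty":0,"tz":1,"rx":0,"ry":0,"rz":0,"grip":0},{"tx":0,"ty":0,"tz":0.7,"rx":0,"ry":0,"rz":0,"grip":0}]';  python3 g.py
```

```text
time_s: 53.7
tcp_pos: [0.5782, -0.3235, 0.0497]
tool_rot: [0.131, 3.138, -0.001]
wrist_force: [-0.1, -0.1, -1.7]
width: 0.212
t53.7 tcp [ 0.5782 -0.3235  0.0497] yang 1.487 tilt [ 0.001 -0.001] q6 -2.05 F [-0.1 -0.1 -1.7] w 0.212
level rx,ry [-0.001  0.001]
time_s: 53.87
tcp_pos: [0.5784, -0.3235, 0.0479]
tool_rot: [0.131, 3.138, -0.002]
wrist_force: [-0.2, 0.8, -2.1]
width: 0.209
t53.9 tcp [ 0.5784 -0.3235  0.0479] yang 1.487 tilt [ 0.0012 -0.0011] q6 -2.05 F [-0.2  0.8 -2.1] w 0.209
level rx,ry [-0.001  0.001]
```

```bash
python3 -m creep '[{"tx":0,"ty":0,"tz":0.8,"rx":0,"ry":0,"rz":0,"grip":0},{"tx":0,"ty":0,"tz":0.5,"rx":0,"ry":0,"rz":0,"grip":0}]';  python3 g.py;python3 -m creep '[{"tx":0,"ty":0,"tz":0.6,"rx":0,"ry":0,"rz":0,"grip":0},{"tx":0,"ty":0,"tz":0.6,"rx":0,"ry":0,"rz":0,"grip":0}]';  python3 g.py
```

```text
time_s: 54.03
tcp_pos: [0.5784, -0.3237, 0.0478]
tool_rot: [0.131, 3.137, -0.002]
wrist_force: [-3.3, 1.9, 3.6]
width: 0.209
t54.0 tcp [ 0.5784 -0.3237  0.0478] yang 1.487 tilt [ 0.0015 -0.0014] q6 -2.05 F [-3.3  1.9  3.6] w 0.209
level rx,ry [-0.001  0.002]
time_s: 54.2
tcp_pos: [0.5785, -0.3237, 0.0478]
tool_rot: [0.131, 3.137, -0.002]
wrist_force: [-5.1, 2.1, 5.7]
width: 0.212
t54.2 tcp [ 0.5785 -0.3237  0.0478] yang 1.487 tilt [ 0.0018 -0.0015] q6 -2.05 F [-5.1  2.1  5.7] w 0.212
level rx,ry [-0.001  0.002]
```

Standing on the mat. Release, rise, go to F.

```bash
python3 -m creep '[{"tx":0,"ty":0,"tz":0,"rx":0,"ry":0,"rz":0,"grip":0.6},{"tx":0,"ty":0,"tz":0,"rx":0,"ry":0,"rz":0,"grip":0.6},{"tx":0,"ty":0,"tz":0,"rx":0,"ry":0,"rz":0,"grip":0.6},{"tx":0,"ty":0,"tz":-15,"rx":0,"ry":0,"rz":0,"grip":0.6},{"tx":0,"ty":0,"tz":-25,"rx":0,"ry":0,"rz":0,"grip":0.6},{"tx":0,"ty":0,"tz":-30,"rx":0,"ry":0,"rz":0,"grip":0.6},{"tx":0,"ty":0,"tz":-20,"rx":0,"ry":0,"rz":0,"grip":0.6},{"tx":0,"ty":0,"tz":0,"rx":0,"ry":0,"rz":0,"grip":0.6}]';  python3 g.py .6444 .057 .13 1.475
python3 - <<'E'
from h import *
crop('side',310,225,80,60,5,'s17.png');crop('top',290,190,80,60,5,'t17.png')
E
```

```text
time_s: 54.87
tcp_pos: [0.5783, -0.3235, 0.1443]
tool_rot: [0.131, 3.137, -0.002]
wrist_force: [-0.1, -0.0, 0.1]
width: 0.598
t54.9 tcp [ 0.5783 -0.3235  0.1443] yang 1.487 tilt [ 0.0018 -0.0015] q6 -2.05 F [-0.1 -0.   0.1] w 0.598
tool shift mm [-34.1 384.7  13.8] n>=9.3
rotvec [-0.001  0.002  0.012] n>=0.1
shift in target tool axes [-29.4 385.   14.3]
level rx,ry [-0.001  0.002]
```

View pics/s17.png

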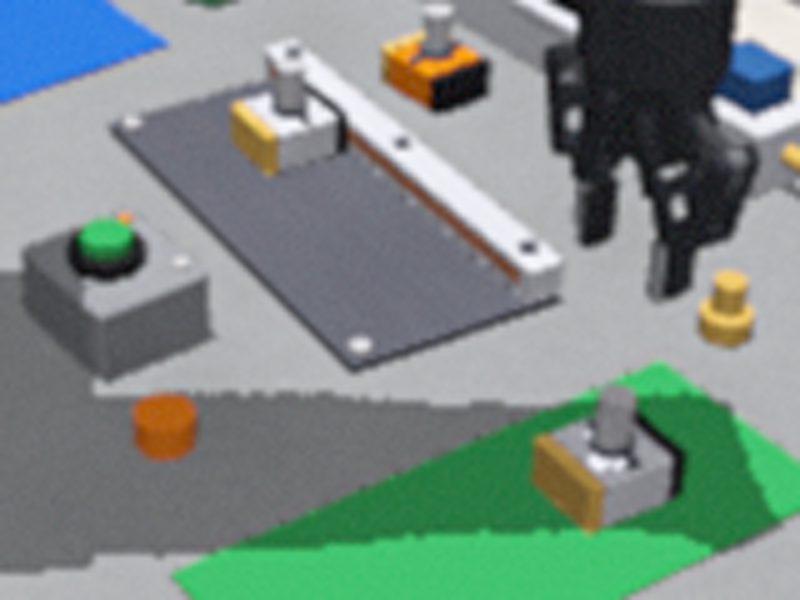

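View pics/t17.png

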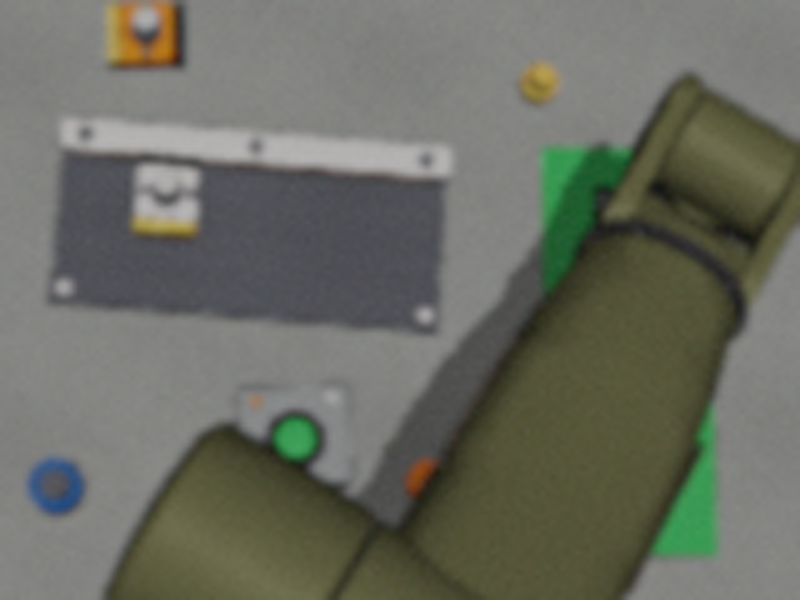

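```bash
python3 -m creep '[{"tx":-2,"ty":28,"tz":-1,"rx":0,"ry":0,"rz":0,"grip":0.6},{"tx":-3,"ty":36,"tz":-1,"rx":0,"ry":0,"rz":0,"grip":0.6},{"tx":-3,"ty":36,"tz":-1,"rx":0,"ry":0,"rz":0,"grip":0.6},{"tx":-3,"ty":36,"tz":-1,"rx":0,"ry":0,"rz":0,"grip":0.6},{"tx":-3,"ty":36,"tz":-1,"rx":0,"ry":0,"rz":0,"grip":0.6},{"tx":-3,"ty":36,"tz":-1,"rx":0,"ry":0,"rz":0,"grip":0.6},{"tx":-3,"ty":36,"tz":-1,"rx":0,"ry":0,"rz":0,"grip":0.6},{"tx":-3,"ty":36,"tz":-1,"rx":0,"ry":0,"rz":0,"grip":0.6}]';  python3 g.py .6444 .057 .13 1.475
```

```text
time_s: 55.63
tcp_pos: [0.6201, -0.0407, 0.1388]
tool_rot: [-0.148, -3.122, -0.006]
wrist_force: [0.5, -0.4, -0.2]
width: 0.6
t55.6 tcp [ 0.6201 -0.0407  0.1388] yang 1.476 tilt [-0.0162  0.0043] q6 -1.60 F [ 0.5 -0.4 -0.2] w 0.600
tool shift mm [-15.1  99.5   8.8] n>=2.4
rotvec [ 0.003 -0.016  0.001] n>=0.1
shift in target tool axes [-14.9  99.6   8.8]
level rx,ry [ 0.003 -0.016]
```

```bash
python3 -m creep '[{"tx":-6,"ty":30,"tz":-2,"rx":0.003,"ry":-0.016,"rz":0,"grip":0.6},{"tx":-5,"ty":30,"tz":-2,"rx":0,"ry":0,"rz":0,"grip":0.6},{"tx":-4,"ty":24,"tz":-2,"rx":0,"ry":0,"rz":0,"grip":0.6},{"tx":0,"ty":0,"tz":0,"rx":0,"ry":0,"rz":0,"grip":0.6},{"tx":0,"ty":0,"tz":0,"rx":0,"ry":0,"rz":0,"grip":0.6}]';  python3 g.py .6444 .057 .052 1.475
```

```text
time_s: 56.05
tcp_pos: [0.6409, 0.0537, 0.1384]
tool_rot: [-0.136, -3.129, -0.0]
wrist_force: [0.1, -0.9, -0.1]
width: 0.598
t56.0 tcp [0.6409 0.0537 0.1384] yang 1.484 tilt [-0.01    0.0006] q6 -1.46 F [ 0.1 -0.9 -0.1] w 0.598
tool shift mm [-4.1  3.6 86.3] n>=2.1
rotvec [-0.    -0.01   0.009] n>=0.1
shift in target tool axes [-3.2  3.6 86.4]
level rx,ry [-0.   -0.01]
```

```bash
python3 -m creep '[{"tx":-3,"ty":3,"tz":15,"rx":0,"ry":-0.01,"rz":0,"grip":0.6},{"tx":0,"ty":0,"tz":20,"rx":0,"ry":0,"rz":0,"grip":0.6},{"tx":0,"ty":0,"tz":20,"rx":0,"ry":0,"rz":0,"grip":0.6},{"tx":0,"ty":0,"tz":17,"rx":0,"ry":0,"rz":0,"grip":0.6},{"tx":0,"ty":0,"tz":4,"rx":0,"ry":0,"rz":0,"grip":0.6},{"tx":0,"ty":0,"tz":0,"rx":0,"ry":0,"rz":0,"grip":0.5}]';  python3 g.py .6444 .057 .052 1.475
```

```text
time_s: 56.55
tcp_pos: [0.6417, 0.0521, 0.0556]
tool_rot: [-0.141, -3.133, 0.002]
wrist_force: [-0.3, 0.1, 0.7]
width: 0.504
t56.5 tcp [0.6417 0.0521 0.0556] yang 1.481 tilt [-0.0054 -0.0009] q6 -1.46 F [-0.3  0.1  0.7] w 0.504
tool shift mm [-2.3  5.2  3.6] n>=0.2
rotvec [-0.001 -0.005  0.006] n>=0.1
shift in target tool axes [-2.3  5.2  3.6]
level rx,ry [-0.001 -0.005]
```

```bash
python3 -m creep '[{"tx":-2,"ty":4.5,"tz":4,"rx":0,"ry":-0.005,"rz":0,"grip":0.5},{"tx":0,"ty":0,"tz":0.5,"rx":0,"ry":0,"rz":0,"grip":0},{"tx":0,"ty":0,"tz":0.3,"rx":0,"ry":0,"rz":0,"grip":0},{"tx":0,"ty":0,"tz":0,"rx":0,"ry":0,"rz":0,"grip":0},{"tx":0,"ty":0,"tz":0,"rx":0,"ry":0,"rz":0,"grip":0},{"tx":0,"ty":0,"tz":0,"rx":0,"ry":0,"rz":0,"grip":0}]' 60; python3 g.py;  python3 -m creep '[{"tx":3,"ty":0,"tz":-6,"rx":0,"ry":0,"rz":0,"grip":0},{"tx":8,"ty":0,"tz":-15,"rx":0,"ry":0,"rz":0,"grip":0},{"tx":8,"ty":0,"tz":-30,"rx":0,"ry":0,"rz":0,"grip":0},{"tx":0,"ty":0,"tz":-30,"rx":0,"ry":0,"rz":0,"grip":0},{"tx":0,"ty":0,"tz":-20,"rx":0,"ry":0,"rz":0,"grip":0},{"tx":0,"ty":0,"tz":0,"rx":0,"ry":0,"rz":0,"grip":0}]';  python3 g.py .45 -.32 .12 1.477
```

```text
time_s: 57.05
tcp_pos: [0.6446, 0.0554, 0.0525]
tool_rot: [0.144, 3.137, -0.002]
wrist_force: [0.2, 1.5, -3.9]
width: 0.212
t57.0 tcp [0.6446 0.0554 0.0525] yang 1.479 tilt [ 0.0011 -0.0013] q6 -1.45 F [ 0.2  1.5 -3.9] w 0.212
level rx,ry [-0.001  0.001]
time_s: 57.55
tcp_pos: [0.6226, 0.0574, 0.1577]
tool_rot: [-0.143, -3.136, 0.003]
wrist_force: [0.1, 0.5, -2.6]
width: 0.208
t57.5 tcp [0.6226 0.0574 0.1577] yang 1.480 tilt [-0.0028 -0.0016] q6 -1.45 F [ 0.1  0.5 -2.6] w 0.208
tool shift mm [ 137.4 -391.5   38.8] n>=10.0
rotvec [-0.002 -0.003  0.003] n>=0.0
shift in target tool axes [ 136.5 -391.9   37.7]
level rx,ry [-0.002 -0.003]
```

```bash
python3 -m creep '[{"tx":9,"ty":-26,"tz":0,"rx":0,"ry":0,"rz":0,"grip":0},{"tx":12,"ty":-34,"tz":0,"rx":0,"ry":0,"rz":0,"grip":0},{"tx":12,"ty":-34,"tz":0,"rx":0,"ry":0,"rz":0,"grip":0},{"tx":12,"ty":-34,"tz":0,"rx":0,"ry":0,"rz":0,"grip":0},{"tx":12,"ty":-34,"tz":0,"rx":0,"ry":0,"rz":0,"grip":0},{"tx":12,"ty":-34,"tz":0,"rx":0,"ry":0,"rz":0,"grip":0},{"tx":12,"ty":-34,"tz":0,"rx":0,"ry":0,"rz":0,"grip":0},{"tx":12,"ty":-34,"tz":0,"rx":0,"ry":0,"rz":0,"grip":0}]';  python3 g.py .45 -.32 .12 1.477
```

```text
time_s: 58.22
tcp_pos: [0.5006, -0.2, 0.1528]
tool_rot: [-0.127, -3.136, -0.001]
wrist_force: [1.1, -0.4, -3.6]
width: 0.21
t58.2 tcp [ 0.5006 -0.2     0.1528] yang 1.490 tilt [-0.0034  0.0006] q6 -1.94 F [ 1.1 -0.4 -3.6] w 0.210
tool shift mm [  40.6 -123.7   32.9] n>=3.2
rotvec [ 0.    -0.003  0.013] n>=0.1
shift in target tool axes [  39.1 -124.2   32.8]
level rx,ry [ 0.    -0.003]
```

```bash
python3 -m creep '[{"tx":10,"ty":-30,"tz":0,"rx":0,"ry":0,"rz":0,"grip":0},{"tx":10,"ty":-30,"tz":0,"rx":0,"ry":0,"rz":0,"grip":0},{"tx":10,"ty":-30,"tz":0,"rx":0,"ry":0,"rz":0,"grip":0},{"tx":6,"ty":-20,"tz":5,"rx":0,"ry":0,"rz":0,"grip":0},{"tx":0,"ty":0,"tz":10,"rx":0,"ry":0,"rz":0,"grip":0},{"tx":0,"ty":0,"tz":0,"rx":0,"ry":0,"rz":0,"grip":0}]';  python3 g.py .45 -.322 .05 1.477
```

```text
time_s: 58.72
tcp_pos: [0.4467, -0.3165, 0.132]
tool_rot: [-0.138, -3.131, -0.003]
wrist_force: [-1.3, 0.5, -4.4]
width: 0.208
t58.7 tcp [ 0.4467 -0.3165  0.132 ] yang 1.483 tilt [-0.0075  0.0021] q6 -2.16 F [-1.3  0.5 -4.4] w 0.208
tool shift mm [-4.4 -5.3 82. ] n>=2.0
rotvec [ 0.001 -0.008  0.006] n>=0.1
shift in target tool axes [-3.8 -5.2 82. ]
level rx,ry [ 0.001 -0.008]
```

```bash
python3 -m creep '[{"tx":-2,"ty":-4,"tz":15,"rx":0.001,"ry":-0.008,"rz":0,"grip":0},{"tx":0,"ty":0,"tz":20,"rx":0,"ry":0,"rz":0,"grip":0},{"tx":0,"ty":0,"tz":18,"rx":0,"ry":0,"rz":0,"grip":0},{"tx":0,"ty":0,"tz":12,"rx":0,"ry":0,"rz":0,"grip":0},{"tx":0,"ty":0,"tz":3,"rx":0,"ry":0,"rz":0,"grip":0},{"tx":0,"ty":0,"tz":0,"rx":0,"ry":0,"rz":0,"grip":0}]';  python3 g.py .45 -.322 .048 1.477
python3 - <<'E'
from h import *
crop('side',320,255,60,45,7,'s18.png')
E
```

```text
time_s: 59.22
tcp_pos: [0.4488, -0.3169, 0.0596]
tool_rot: [-0.135, -3.138, -0.003]
wrist_force: [0.1, -0.7, -3.8]
width: 0.207
t59.2 tcp [ 0.4488 -0.3169  0.0596] yang 1.485 tilt [-0.0008  0.0021] q6 -2.17 F [ 0.1 -0.7 -3.8] w 0.207
tool shift mm [-1.6 -5.  11.6] n>=0.3
rotvec [ 0.002 -0.001  0.008] n>=0.1
shift in target tool axes [-1.7 -5.  11.6]
level rx,ry [ 0.002 -0.001]
```

View pics/s18.png

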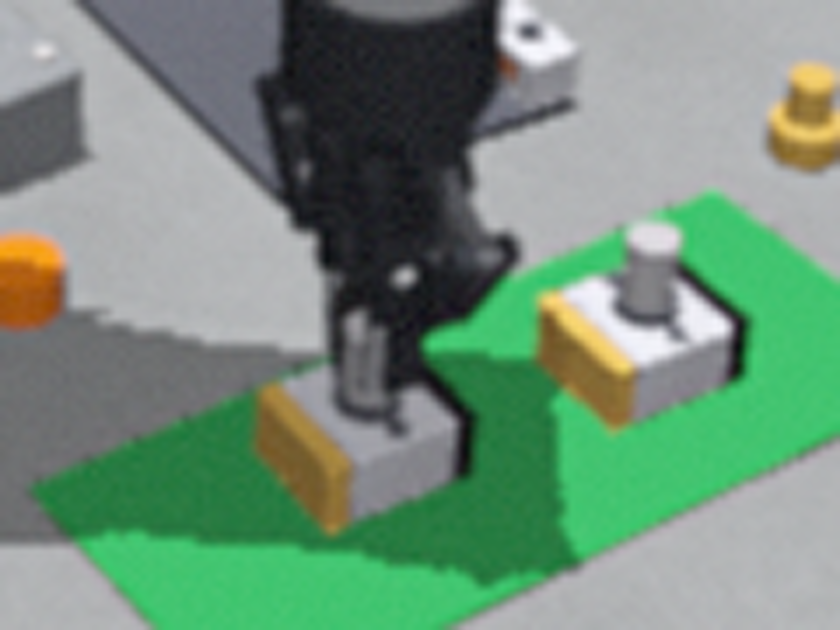

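```bash
python3 -m creep '[{"tx":0,"ty":-3,"tz":4,"rx":0.002,"ry":-0.001,"rz":0,"grip":0},{"tx":0,"ty":0,"tz":3,"rx":0,"ry":0,"rz":0,"grip":0},{"tx":0,"ty":0,"tz":2,"rx":0,"ry":0,"rz":0,"grip":0},{"tx":0,"ty":0,"tz":1,"rx":0,"ry":0,"rz":0,"grip":0}]';  python3 g.py;python3 -m creep '[{"tx":0,"ty":0,"tz":1,"rx":0,"ry":0,"rz":0,"grip":0},{"tx":0,"ty":0,"tz":0.7,"rx":0,"ry":0,"rz":0,"grip":0}]';  python3 g.py;python3 -m creep '[{"tx":0,"ty":0,"tz":0.8,"rx":0,"ry":0,"rz":0,"grip":0},{"tx":0,"ty":0,"tz":0.5,"rx":0,"ry":0,"rz":0,"grip":0}]';  python3 g.py
```

```text
time_s: 59.6
tcp_pos: [0.4501, -0.3203, 0.0519]
tool_rot: [0.133, 3.135, -0.004]
wrist_force: [0.3, 0.1, -3.9]
width: 0.208
t59.6 tcp [ 0.4501 -0.3203  0.0519] yang 1.486 tilt [ 0.0037 -0.003 ] q6 -2.17 F [ 0.3  0.1 -3.9] w 0.208
level rx,ry [-0.003  0.004]
time_s: 59.77
tcp_pos: [0.4503, -0.3205, 0.0505]
tool_rot: [0.133, 3.134, -0.005]
wrist_force: [0.2, 0.6, -4.0]
width: 0.212
t59.8 tcp [ 0.4503 -0.3205  0.0505] yang 1.486 tilt [ 0.0043 -0.0035] q6 -2.17 F [ 0.2  0.6 -4. ] w 0.212
level rx,ry [-0.003  0.005]
time_s: 59.93
tcp_pos: [0.4504, -0.3207, 0.0493]
tool_rot: [0.133, 3.134, -0.006]
wrist_force: [-0.5, 0.2, -4.3]
width: 0.21
t59.9 tcp [ 0.4504 -0.3207  0.0493] yang 1.486 tilt [ 0.0047 -0.0038] q6 -2.17 F [-0.5  0.2 -4.3] w 0.210
level rx,ry [-0.003  0.005]
```

```bash
python3 -m creep '[{"tx":0,"ty":0,"tz":0.8,"rx":-0.003,"ry":0.005,"rz":0,"grip":0},{"tx":0,"ty":0,"tz":0.7,"rx":0,"ry":0,"rz":0,"grip":0}]';  python3 g.py;python3 -m creep '[{"tx":0,"ty":0,"tz":0.7,"rx":0,"ry":0,"rz":0,"grip":0},{"tx":0,"ty":0,"tz":0.7,"rx":0,"ry":0,"rz":0,"grip":0}]';  python3 g.py
```

```text
time_s: 60.1
tcp_pos: [0.4504, -0.3207, 0.0478]
tool_rot: [-0.133, -3.138, 0.0]
wrist_force: [-0.5, -0.0, -3.0]
width: 0.208
t60.1 tcp [ 0.4504 -0.3207  0.0478] yang 1.486 tilt [-0.0003 -0.0002] q6 -2.17 F [-0.5 -0.  -3. ] w 0.208
level rx,ry [-0. -0.]
time_s: 60.27
tcp_pos: [0.4506, -0.3207, 0.0478]
tool_rot: [-0.133, -3.139, 0.0]
wrist_force: [-5.6, 5.0, 10.2]
width: 0.207
t60.3 tcp [ 0.4506 -0.3207  0.0478] yang 1.486 tilt [-0.0002 -0.0003] q6 -2.17 F [-5.6  5.  10.2] w 0.207
level rx,ry [-0. -0.]
```

```bash
python3 -m creep '[{"tx":0,"ty":0,"tz":0,"rx":0,"ry":0,"rz":0,"grip":0.6},{"tx":0,"ty":0,"tz":0,"rx":0,"ry":0,"rz":0,"grip":0.6},{"tx":0,"ty":0,"tz":0,"rx":0,"ry":0,"rz":0,"grip":0.6},{"tx":0,"ty":0,"tz":-15,"rx":0,"ry":0,"rz":0,"grip":0.6},{"tx":0,"ty":0,"tz":-30,"rx":0,"ry":0,"rz":0,"grip":0.6},{"tx":0,"ty":0,"tz":-35,"rx":0,"ry":0,"rz":0,"grip":0.6},{"tx":0,"ty":0,"tz":-35,"rx":0,"ry":0,"rz":0,"grip":0.6},{"tx":0,"ty":0,"tz":-20,"rx":0,"ry":0,"rz":0,"grip":0.6}]';  python3 -m creep '[{"tx":20,"ty":30,"tz":0,"rx":0,"ry":0,"rz":0,"grip":0.6},{"tx":20,"ty":30,"tz":0,"rx":0,"ry":0,"rz":0,"grip":0.6},{"tx":15,"ty":35,"tz":0,"rx":0,"ry":0,"rz":0,"grip":0.6},{"tx":10,"ty":35,"tz":0,"rx":0,"ry":0,"rz":0,"grip":0.6},{"tx":0,"ty":35,"tz":0,"rx":0,"ry":0,"rz":0,"grip":0.6},{"tx":0,"ty":30,"tz":0,"rx":0,"ry":0,"rz":0,"grip":0.6},{"tx":0,"ty":0,"tz":0,"rx":0,"ry":0,"rz":0,"grip":0.6}]'; python3 g.py
python3 - <<'E'
from h import *
crop('side',256,192,256,192,1.5,'s19.png');crop('top',256,192,256,192,1.5,'t19.png')
crop('top',310,200,60,45,7,'t20.png')
for n in ['wrench','oil_bottle','brass_union','solenoid','end_cap','screwdriver','parts_bin']:
    for c in('top',):
        print(n,c,[(round(r['p'],2),(np.array(r['location'])*PX).round(1).tolist()) for r in mark_of(c,n)[:1]])
E
```

```text
time_s: 60.93
tcp_pos: [0.4495, -0.3199, 0.1841]
tool_rot: [-0.133, -3.133, -0.006]
wrist_force: [0.1, -0.2, 0.6]
width: 0.605
time_s: 61.52
tcp_pos: [0.4003, -0.1158, 0.1909]
tool_rot: [0.141, 3.13, -0.007]
wrist_force: [-0.7, -0.0, -0.3]
width: 0.597
t61.5 tcp [ 0.4003 -0.1158  0.1909] yang 1.481 tilt [ 0.0084 -0.0051] q6 -1.85 F [-0.7 -0.  -0.3] w 0.597
level rx,ry [-0.004  0.009]
wrench top [(0.53, [142.7, 174.1])]
oil_bottle top [(0.52, [188.7, 147.2])]
brass_union top [(0.43, [314.7, 147.2])]
solenoid top [(0.41, [220.1, 227.2])]
end_cap top [(0.67, [219.7, 228.6])]
screwdriver top [(0.66, [383.4, 200.3])]
parts_bin top [(0.75, [116.3, 227.0])]
```

View pics/s19.png

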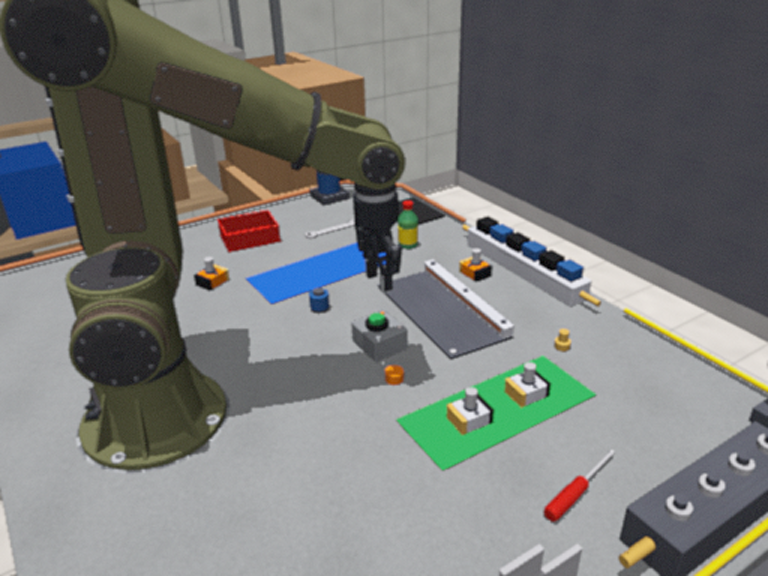

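View pics/t20.png

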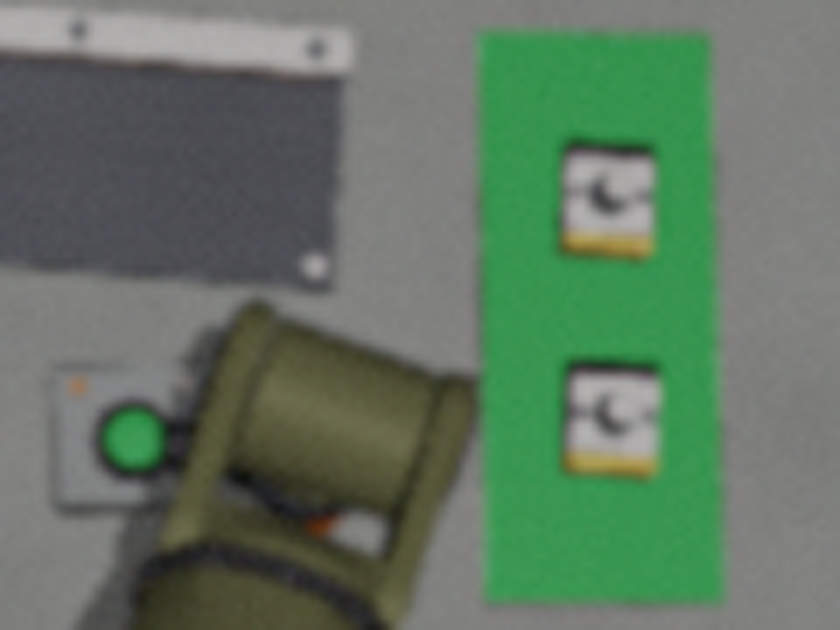

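```bash
python3 -c "
from station import job_done
print(job_done())"
```

```text
the job is handed in; nothing more can be done
None
```

I tested both rail blocks that were on the blue mat, first brass end and then black end, and handed the job in at about 62 s. `job_done()` reports no verdict, so the success below rests on my own checks.

- **Blocks present:** Only two were on the blue mat. I left both orange look-alikes alone.
- **Seating:** I pushed each block in by its stem until contact was felt. I then pushed it again from behind at about 8–20 N, and the finger position stopped moving. The black-end seats matched the brass-end ones to within 1 mm in finger position. The pictures before each button press showed both blocks flush and parallel to the bar.
- **Button:** Both presses bottomed out, with the wrist force reaching about 57 N and 44 N. The button looked released in the pictures afterwards.
- **Final check:** Both blocks stand stem up near the middle line of the green mat, clear of its edges, with the gripper well away.
- **Bystanders:** All looked undisturbed. The detector's final end cap location was wrong, landing on the solenoid because the arm partly hid the cap from above. The side picture shows the cap in its place.
- **Knock:** I saw no sign of a block being knocked aside during the run.

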